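# Turn the rinsed flowerpots over to drain

### The job

First clear the draining mat: stand the alarm clock and the little succulent upright on the wooden tray. Then turn every empty square flowerpot upside down and stand it, mouth down and wholly on the mat, to drain, side by side; leave the planted pot and the other things on the desk where they are.

Things in the scene. Friction and masses are not known exactly. Their poses are not given: they have to be found in the camera images.
- mat: flat grey-blue ribbed draining mat fixed on the desk, 300 (its x) x 120 (its y) x 5 mm thick; origin at the centre of its underside, so its top is 5 mm above the desk; room for three pots in a row along its x, about 95 mm apart
- tray: flat brown wooden tray board fixed on the desk, without a rim, 200 (its x) x 130 (its y) x 10 mm thick; origin at the centre of its underside
- pot_white: empty square flowerpot, glossy white, straight outer sides 54 x 54 mm, 60 mm high, walls and bottom 5 mm thick, rigid, about 0.15 kg; origin at the centre of the outside of its closed bottom, z towards the open mouth, x and y square to its sides; it lies stably on any side. May be absent: two or three of the four are there
- pot_white_mouth (a point): centre of the open mouth of pot_white, 60 mm from its origin along its z
- pot_grey: empty square flowerpot, grey concrete, straight outer sides 54 x 54 mm, 60 mm high, walls and bottom 5 mm thick, rigid, about 0.15 kg; origin at the centre of the outside of its closed bottom, z towards the open mouth, x and y square to its sides; it lies stably on any side. May be absent: two or three of the four are there
- pot_grey_mouth (a point): centre of the open mouth of pot_grey, 60 mm from its origin along its z
- pot_clay: empty square flowerpot, terracotta brown, straight outer sides 54 x 54 mm, 60 mm high, walls and bottom 5 mm thick, rigid, about 0.15 kg; origin at the centre of the outside of its closed bottom, z towards the open mouth, x and y square to its sides; it lies stably on any side. May be absent: two or three of the four are there
- pot_clay_mouth (a point): centre of the open mouth of pot_clay, 60 mm from its origin along its z
- pot_teal: empty square flowerpot, pale teal, straight outer sides 54 x 54 mm, 60 mm high, walls and bottom 5 mm thick, rigid, about 0.15 kg; origin at the centre of the outside of its closed bottom, z towards the open mouth, x and y square to its sides; it lies stably on any side. May be absent: two or three of the four are there
- pot_teal_mouth (a point): centre of the open mouth of pot_teal, 60 mm from its origin along its z
- clock: teal twin-bell alarm clock standing on the mat, about 0.18 kg: round body 62 mm across and 34 mm deep (front face to its -x, back to +x), its middle 40 mm above the base, on a foot 34 (x) x 50 (y) x 12 mm, bells and handle on top up to 88 mm; origin at the centre of its underside, z up; pinch it front to back (34 mm, along its x) at 40 mm height
- succulent: small succulent in a round grey pot standing on the mat, about 0.16 kg: solid pot 44 mm across at the foot and 54 mm at the rim, 50 mm high, small green leaves up to 82 mm; origin at the centre of its underside, z up
- planted: bystander: white square pot 54 x 54 x 60 mm with soil and upright green leaves up to 135 mm; not one of the empty pots; origin at the centre of its underside
- pencil_cup: bystander: white cup of pencils, 64 mm across, 145 mm high; origin at the centre of its underside
- pebble_jar: bystander: glass jar with wooden lid, 52 mm across, 80 mm high; origin at the centre of its underside

How it is judged (in metres and radians):
On the way:
1. clock and succulent stand upright and released on the tray, before any pot has been turned over onto the mat (x of clock in the frame of tray between -0.09 and 0.09 m and y of clock in the frame of tray between -0.055 and 0.055 m and z of clock in the frame of tray between 0.005 and 0.016 m and angle between each of clock, succulent's own z axis and vertical below 0.2 rad and linear speed of each of clock, succulent below 0.03 m/s and contact force between each of clock, succulent and the fingers below 0.05 N and x of succulent in the frame of tray between -0.09 and 0.09 m and y of succulent in the frame of tray between -0.055 and 0.055 m and z of succulent in the frame of tray between 0.005 and 0.016 m and (height (world z) of pot_white below 0.055 m or horizontal distance between pot_white and mat above 0.16 m) and (height (world z) of pot_grey below 0.055 m or horizontal distance between pot_grey and mat above 0.16 m) and (height (world z) of pot_clay below 0.055 m or horizontal distance between pot_clay and mat above 0.16 m) and (height (world z) of pot_teal below 0.055 m or horizontal distance between pot_teal and mat above 0.16 m)), for 0.2 s.
At the end, for the whole second after the job is handed in: Clock and succulent stand upright (0.2 rad) on the tray, within 90, 55 mm of its middle in its x, y. Every pot present is upside down flat on the mat (bottom 60 to 70 mm up, mouth under 10 mm), within 128, 38 mm of the middle in the mat's x, y. All at rest (x of clock in the frame of tray between -0.09 and 0.09 m and y of clock in the frame of tray between -0.055 and 0.055 m and z of clock in the frame of tray between 0.005 and 0.016 m and angle between each of clock, succulent's own z axis and vertical below 0.2 rad and linear speed of each of clock, succulent, pot_white, pot_grey, pot_clay, pot_teal below 0.03 m/s and contact force between each of clock, succulent and the fingers below 0.05 N and x of succulent in the frame of tray between -0.09 and 0.09 m and y of succulent in the frame of tray between -0.055 and 0.055 m and z of succulent in the frame of tray between 0.005 and 0.016 m and x of pot_white in the frame of mat between -0.128 and 0.128 m and y of pot_white in the frame of mat between -0.038 and 0.038 m and z of pot_white in the frame of mat between 0.06 and 0.07 m and z of each of pot_white_mouth, pot_grey_mouth, pot_clay_mouth, pot_teal_mouth in the frame of mat below 0.01 m and x of pot_grey in the frame of mat between -0.128 and 0.128 m and y of pot_grey in the frame of mat between -0.038 and 0.038 m and z of pot_grey in the frame of mat between 0.06 and 0.07 m and x of pot_clay in the frame of mat between -0.128 and 0.128 m and y of pot_clay in the frame of mat between -0.038 and 0.038 m and z of pot_clay in the frame of mat between 0.06 and 0.07 m and x of pot_teal in the frame of mat between -0.128 and 0.128 m and y of pot_teal in the frame of mat between -0.038 and 0.038 m and z of pot_teal in the frame of mat between 0.06 and 0.07 m); the robot touches nothing.
It fails at once if the planted is pushed more than 40 mm from its place or tipped over (distance of planted from where it was at the start of the episode above 0.04 m or angle between planted's own z axis and vertical above 0.6 rad).
It fails at once if the pencil_cup is pushed more than 40 mm from its place or tipped over (distance of pencil_cup from where it was at the start of the episode above 0.04 m or angle between pencil_cup's own z axis and vertical above 0.6 rad).
It fails at once if the pebble_jar is pushed more than 40 mm from its place or tipped over (distance of pebble_jar from where it was at the start of the episode above 0.04 m or angle between pebble_jar's own z axis and vertical above 0.6 rad).
Of pot_white, pot_grey, pot_clay, pot_teal only 2 to 3 are there at a start; the rules pass over those that are not, and their reading is None.
At some moment in a run one of pot_white, pot_grey, pot_clay, pot_teal may be knocked a few centimetres aside while the robot is not near it.
Once in a run the grip may slacken for a moment while it holds something.
It also fails if it takes over 210 s, if anything falls off the work surface, if the arm or the gripper's body presses on something with over 40 N, if the wrist force passes 120 N, or if a joint passes its speed limit or range.

### The arm

A 6-joint arm with a two-finger parallel gripper is mounted at the origin on the work surface. World frame = base frame: x ahead of the robot, y to its left, z up, the work surface at z = 0. Lengths are in mm, angles in rad, forces in N, time in s.
With the tool pointing down it reaches from about 400 to 925 mm from the base axis. Payload 12.5 kg.
Tool frame: the origin (TCP) lies at the very end of the fingers, on their centre line; the grasp point (between the pads) lies bot.grasp_offset behind it (bot.grasp_offset is the distance from the TCP to the grasp point, in mm); z points along the fingers, y is the direction in which the jaws open and shut (so a half turn about z gives the same grasp; the last joint's range is limited). The gripper opens to 95 mm and grips with 3 to 60 N. Pads are 20 mm wide; open, the fingers measure 119 mm over their backs; the gripper's body (75 mm by 180 mm) begins 59 mm behind the grasp point.
Start: joints at [1.032, 0.491, 1.559, -0, 1.092, -0.106], TCP at [262.12, 567.397, 214.661] pointing down, gripper open.
Joint ranges: [-3.1, 3.1], [-0.84, 2.19], [0.05, 2.79], [-1.13, 4.28], [0.06, 2.93], [-2.69, 2.69]. Speed limits (rad/s): [2.22, 2.22, 2.79, 3.14, 3.14, 3.14].

### API

Orientations are given as a rotation vector (axis times angle).
In Python, from workcell import bot gives the robot as it stands. The module is installed in compiled form; this text tells all that it offers.
- The arm moves only by the shell command python3 -m jog 'ROWS' [OPENING] [FORCE]. ROWS is JSON, a list of rows, each an object with "linear": the shift along the tool's x, y, z in cm, a list of three; "dr": the turn, a rotation vector about the tool's x, y, z in rad, a list of three. In form: [{"linear": [tx, ty, tz], "dr": [wx, wy, wz]}, ...]. A call has exactly 8 rows; each row shifts and turns the commanded pose from where the row before left it, along the tool's axes as they then stand; what a row does not reach is not made up. A row lasts 1/12 s, in which the tool goes at most 41.7 mm and 7.16 degrees, less where a joint would pass 70% of its speed; a pose out of reach is approached as far as the arm can. A call is refused whole if a number of a shift passes 4.17 or a number of a turn 0.125, either way. A call with a gripper value outside its range is refused whole. OPENING is the opening, from -1 (shut) to 1 (fully open), set as the call begins (- or left out, the last holds). The fingers move at their own pace and stop on an object; FORCE is the grip in N (left out, the last holds). Time passes only in rows, so rows that do not move let the fingers close, or fill a call up. It gives the time, the measured TCP pose, the force and the opening at its end, in the units of the state.
- bot.sense(): the state, without advancing time (a new reading comes with each control period).
- bot.read_camera(name): name is "side" or "top"; returns a dict with "color" (480x640x3 uint8, blue, green, red), "K" (3x3 intrinsics, pixels), "view" (4x4, takes a point from world to camera coordinates). Camera axes: x right, y up, looking along -z (the intrinsics and any distortion apply to the point x, -y, -z); pixel columns grow to the right and rows downward; lengths in mm; the calibration is good to about 2 mm. A picture is of the moment at which its call begins. There is no depth.
- bot.hand_in(): hands the job in, once; it reports no verdict.
The state is a dict: "time_s": time; "qpos": joint angles; "qvel": joint speeds; "joint_torque": joint torques, N m; "tcp_pos": TCP position; "ee_rot": TCP orientation; "force": force on the tool from outside, world axes, zero at the start; "ft_torque": the same for the moment, N m; "finger_gap": finger opening in mm.
Only numpy, scipy, OpenCV 4.12 (cv2) and the standard library are available. Lean on these libraries where they do the work, as an engineer would, in place of code of your own. Each camera call takes 0.05 s, during which the arm holds its last target. There are 200 camera calls.

## Working session

There is one attempt and no reset: what is moved stays moved. The work goes in short steps, Python scripts to look and compute and a shell command to move; the robot and the scene stay as the last step left them, time stands still between calls to the robot, and variables do not carry over. Pictures are saved under pics/ and viewed, about 12 in all and at most 16, crops included, and the job is handed in when it is done.

```bash
mkdir -p pics; ls
python3 - <<'E'
from workcell import bot
import cv2,numpy as np
print(bot.sense(),bot.grasp_offset)
for n in("top","side"):
    d=bot.read_camera(n);cv2.imwrite(f"pics/{n}0.png",d["color"]);print(n,d["K"].tolist(),np.round(d["view"],4).tolist(),[k for k in d])
E
```

```text
pics
{'time_s': 0.0, 'qpos': array([ 1.03242764e+00,  4.91566068e-01,  1.55948440e+00,  5.83774787e-06,
        1.09167799e+00, -1.05588891e-01]), 'qvel': array([-0.00136943, -0.00100702,  0.00092049,  0.00010416,  0.00086816,
       -0.0001073 ]), 'joint_torque': array([ 1.27252984e-03, -6.12651443e+01, -2.58173543e+01,  6.92671048e-02,
        4.83260828e-02, -1.14104346e-04]), 'tcp_pos': array([261.96265011, 567.16983774, 214.04566647]), 'ee_rot': array([-6.74441839e-01, -3.06797013e+00,  1.68965916e-03]), 'force': array([-0.32126089,  0.42157291,  0.26509333]), 'ft_torque': array([-0.00301553, -0.02773943, -0.03375496]), 'finger_gap': 95.33946221591917} 18.8
top [[525.4155439442146, 0.0, 327.23531999728294], [0.0, 525.4155439442146, 238.94134333138044], [0.0, 0.0, 1.0]] [[0.0284, -0.9996, -0.0078, -25.7235], [0.9893, 0.027, 0.1437, -571.1387], [-0.1434, -0.0118, 0.9896, -1180.8897], [0.0, 0.0, 0.0, 1.0]] ['color', 'K', 'view']
side [[451.1990559481514, 0.0, 324.5002213244862], [0.0, 451.1990559481514, 238.82755450247515], [0.0, 0.0, 1.0]] [[-0.9754, -0.2196, -0.0177, 555.1895], [0.1388, -0.675, 0.7247, -125.0059], [-0.1711, 0.7044, 0.6889, -755.3088], [0.0, 0.0, 0.0, 1.0]] ['color', 'K', 'view']
```

View pics/top0.png

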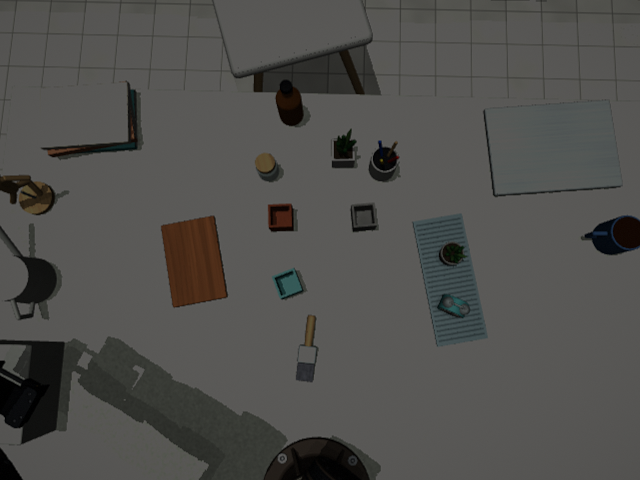

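View pics/side0.png

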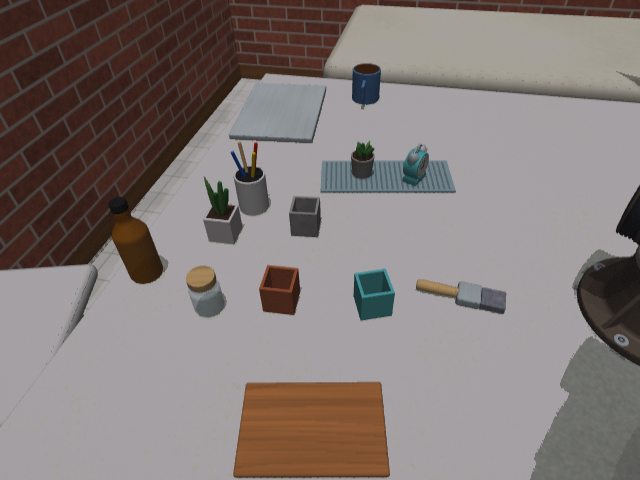

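The top view shows the clay pot at (281,217), grey at (363,217) and teal at (288,284), all upright. The mat is near (450,280) with the succulent at (452,253) and the clock at (455,305). The tray is at (195,261), the planted pot at (344,151), the pencil cup at (384,163) and the jar at (266,166). Next I'll enlarge the views to measure.

```bash
cat > h.py <<'E'
from workcell import bot
import cv2,numpy as np
from scipy.spatial.transform import Rotation as R
F=np.diag([1,-1,-1.])
def shot(n): return bot.read_camera(n)
def ray(d,u,v):
    V=d["view"];c=-V[:3,:3].T@V[:3,3];r=V[:3,:3].T@F@np.linalg.inv(d["K"])@[u,v,1];return c,r
def onz(d,u,v,z):
    c,r=ray(d,u,v);return c+r*(z-c[2])/r[2]
def proj(d,p):
    q=d["K"]@F@(d["view"][:3,:3]@np.asarray(p,float)+d["view"][:3,3]);return q[:2]/q[2]
def crop(d,x0,y0,w,h,s,fn):
    im=cv2.convertScaleAbs(d["color"][y0:y0+h,x0:x0+w],alpha=2);cv2.imwrite(fn,cv2.resize(im,None,fx=s,fy=s,interpolation=cv2.INTER_CUBIC))
E
python3 - <<'E'
from h import *
d=shot("top");crop(d,240,130,200,175,4,"pics/t1.png");crop(d,400,200,100,150,4,"pics/t2.png")
for n,u,v,z in[("tray",162,225,10),("tray",213,216,10),("tray",227,297,10),("tray",174,306,10),("mat",413,219,5),("mat",462,213,5),("mat",487,338,5),("mat",439,346,5),("jar",266,160,80),("cup",384,158,75)]:print(n,onz(d,u,v,z).round())
E
```

```text
tray [599. 388.  10.]
tray [624. 267.  10.]
tray [432. 222.  10.]
tray [407. 346.  10.]
mat [ 631. -214.    5.]
mat [ 649. -332.    5.]
mat [ 354. -387.    5.]
mat [ 333. -276.    5.]
jar [746. 136.  80.]
cup [ 759. -136.   75.]
```

View pics/t1.png

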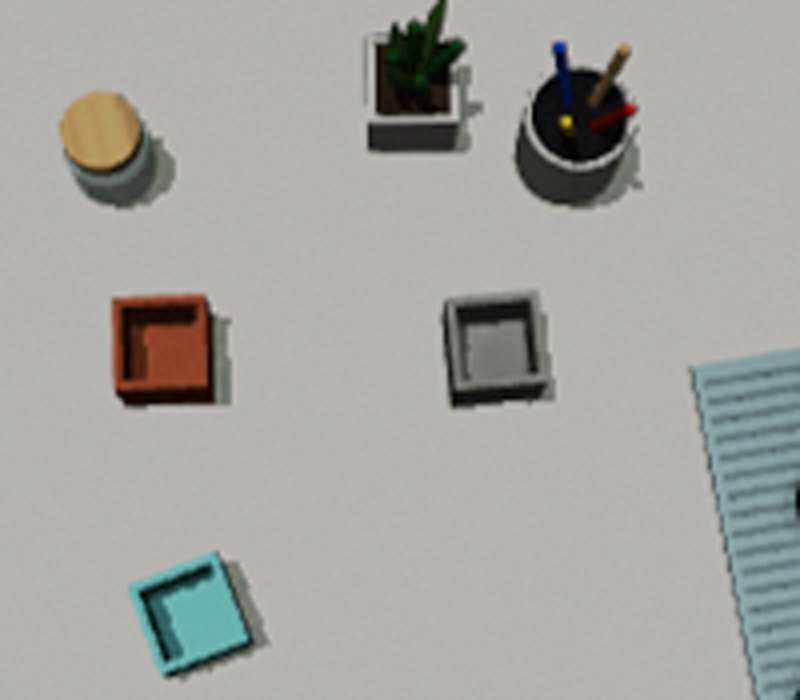

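View pics/t2.png

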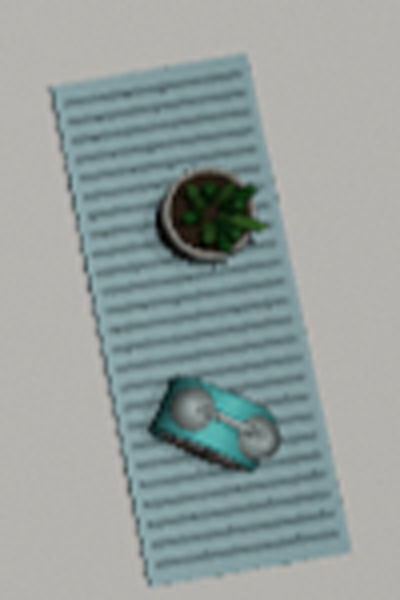

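Enlarged crops: the clay rim is near crop (162,342), grey (495,340) and teal (190,610), all upright. On the mat, the succulent's rim centre is about (210,215) and the clock's bells are at (192,408) and (257,437). I'll compute the poses from these.

Run:
```python
from h import *
d=shot("top");s=shot("side")
def quad(n,pts,ox,oy,z):
    P=np.array([onz(d,ox+u/4,oy+v/4,z) for u,v in pts]);e=np.diff(np.vstack([P,P[:1]]),axis=0)[:,:2]
    print(n,P.mean(0).round(1),"sides",np.linalg.norm(e,axis=1).round(),"yaw",np.degrees(np.arctan2(e[:,1],e[:,0])).round(1))
quad("clay",[(112,297),(208,294),(213,386),(116,390)],240,130,60)
quad("grey",[(443,297),(537,290),(546,383),(452,388)],240,130,60)
quad("teal",[(129,587),(217,553),(252,637),(165,670)],240,130,60)
quad("mat",[(52,88),(246,55),(350,550),(150,585)],400,200,5)
a=[onz(d,u,v,10) for u,v in[(162,225),(213,216),(227,297),(174,306)]];print("tray",np.mean(a,0).round(1),(a[1]-a[2]).round())
p=onz(d,400+210/4,200+215/4,50);print("succ",p.round(1),"side px",proj(s,p).round())
for z in(70,78):
    b=[onz(d,400+u/4,200+v/4,z) for u,v in[(192,408),(257,437)]];print("clock",z,np.mean(b,0).round(1),np.linalg.norm(b[0]-b[1]),np.degrees(np.arctan2(*(b[0]-b[1])[1::-1])).round(1),[proj(s,x).round() for x in b])
crop(s,310,130,160,75,5,"pics/s1.png")
```

```text
clay [620.8  99.1  60. ] sides [56. 54. 56. 55.] yaw [ -86.6 -174.8   93.9    5. ]
grey [627.3 -92.2  60. ] sides [54. 55. 54. 54.] yaw [ -84.1 -173.7   94.6    6.8]
teal [466.   76.6  60. ] sides [53. 52. 52. 51.] yaw [ -67.2 -155.4  112.4   25.8]
mat [ 489.5 -301.6    5. ] sides [119. 297. 118. 297.] yaw [ -78.7 -168.8  101.4   11.3]
tray [515.7 305.7  10. ] [193.  45.   0.]
succ [ 543.9 -298.3   50. ] side px [364. 156.]
clock 70 [ 425.4 -301.1   70. ] 38.967328826721634 67.4 [array([414., 157.]), array([422., 149.])]
clock 78 [ 425.2 -299.2   78. ] 38.70324627845084 67.4 [array([414., 155.]), array([422., 147.])]
```

View pics/s1.png

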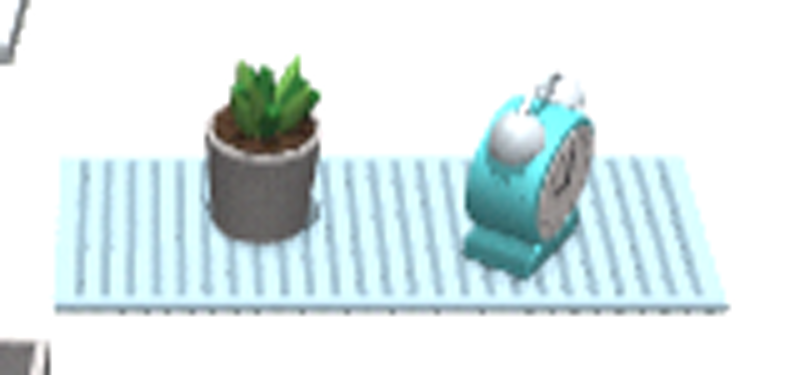

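```bash
cat >> h.py <<'E'
def pose():
    s=bot.sense();return s["tcp_pos"],R.from_rotvec(s["ee_rot"])
def lin(*targets,p=None,r=None):
    """print total tool-axes shift (cm) for successive world TCP targets"""
    p0,r0=pose();p=p0 if p is None else np.array(p);r=r or r0
    for t in targets:
        t=np.array(t,float);print("->",t.round(1),"cm",(r.inv().apply(t-p)/10).round(2));p=t
def turn(rt):
    _,r=pose();print("turn rv",(r.inv()*rt).as_rotvec().round(4))
def down(yaw):
    a=np.radians(yaw);y=np.array([np.cos(a),np.sin(a),0]);z=np.array([0,0,-1.]);return R.from_matrix(np.c_[np.cross(y,z),y,z])
E
python3 - <<'E'
from h import *
turn(down(-22.6));r=down(-22.6)
lin([560,150,214],[425,-299.5,214],[425,-299.5,26],r=r)
E
python3 -m jog '[{"linear":[0,0,0],"dr":[0,0,0.0957]},{"linear":[0,0,0],"dr":[0,0,0.0957]},{"linear":[0,0,0],"dr":[0,0,0.0957]},{"linear":[0,0,0],"dr":[0,0,0.0957]},{"linear":[0,0,0],"dr":[0,0,0.0957]},{"linear":[0,0,0],"dr":[0,0,0.0957]},{"linear":[0,0,0],"dr":[0,0,0.0957]},{"linear":[0,0,0],"dr":[0,0,0.0957]}]' 1
python3 -m jog '[{"linear":[0,0,0],"dr":[0,0,0.0957]},{"linear":[0,0,0],"dr":[0,0,0.0957]},{"linear":[0,0,0],"dr":[0,0,0.0957]},{"linear":[0,0,0],"dr":[0,0,0.0957]},{"linear":[0,0,0],"dr":[0,0,0.0957]},{"linear":[0,0,0],"dr":[0,0,0.0957]},{"linear":[0,0,0],"dr":[0,0,0.0957]},{"linear":[0,0,0],"dr":[0,0,0.0957]}]'
python3 -c "
from h import *
p,r=pose();print(p,r.as_matrix().round(3),bot.sense()['qpos'])"
```

```text
turn rv [-4.0000e-04  3.0000e-04  1.5325e+00]
-> [560. 150. 214.] cm [-2.708e+01  4.354e+01  4.000e-02]
-> [ 425.  -299.5  214. ] cm [-46.69   4.81   0.  ]
-> [ 425.  -299.5   26. ] cm [ 0.   0.  18.8]
time_s: 0.92
tcp_pos: [262.1, 567.3, 214.5]
ee_rot: [1.778, 2.59, -0.0]
force: [-0.3, -0.8, 0.0]
finger_gap: 95.4
time_s: 1.58
tcp_pos: [262.1, 567.3, 214.5]
ee_rot: [2.617, 1.739, -0.0]
force: [0.1, -0.8, -0.5]
finger_gap: 95.6
[262.07581759 567.33705848 214.52516013] [[ 0.387  0.922 -0.   ]
 [ 0.922 -0.387 -0.   ]
 [-0.    -0.    -1.   ]] [ 1.03241431e+00  4.91031344e-01  1.55905704e+00 -7.16039011e-06
  1.09169079e+00  1.43032098e+00]
```

```bash
python3 -m jog '[{"linear":[-1.69,2.72,0],"dr":[0,0,0]},{"linear":[-1.69,2.72,0],"dr":[0,0,0]},{"linear":[-1.69,2.72,0],"dr":[0,0,0]},{"linear":[-1.69,2.72,0],"dr":[0,0,0]},{"linear":[-1.69,2.72,0],"dr":[0,0,0]},{"linear":[-1.69,2.72,0],"dr":[0,0,0]},{"linear":[-1.69,2.72,0],"dr":[0,0,0]},{"linear":[-1.69,2.72,0],"dr":[0,0,0]}]' 
python3 -m jog '[{"linear":[-1.69,2.72,0],"dr":[0,0,0]},{"linear":[-1.69,2.72,0],"dr":[0,0,0]},{"linear":[-1.69,2.72,0],"dr":[0,0,0]},{"linear":[-1.69,2.72,0],"dr":[0,0,0]},{"linear":[-1.69,2.72,0],"dr":[0,0,0]},{"linear":[-1.69,2.72,0],"dr":[0,0,0]},{"linear":[-1.69,2.72,0],"dr":[0,0,0]},{"linear":[-1.69,2.72,0],"dr":[0,0,0]}]' 
python3 -m jog '[{"linear":[-2.92,0.3,0],"dr":[0,0,0]},{"linear":[-2.92,0.3,0],"dr":[0,0,0]},{"linear":[-2.92,0.3,0],"dr":[0,0,0]},{"linear":[-2.92,0.3,0],"dr":[0,0,0]},{"linear":[-2.92,0.3,0],"dr":[0,0,0]},{"linear":[-2.92,0.3,0],"dr":[0,0,0]},{"linear":[-2.92,0.3,0],"dr":[0,0,0]},{"linear":[-2.92,0.3,0],"dr":[0,0,0]}]' 
python3 -m jog '[{"linear":[-2.92,0.3,0],"dr":[0,0,0]},{"linear":[-2.92,0.3,0],"dr":[0,0,0]},{"linear":[-2.92,0.3,0],"dr":[0,0,0]},{"linear":[-2.92,0.3,0],"dr":[0,0,0]},{"linear":[-2.92,0.3,0],"dr":[0,0,0]},{"linear":[-2.92,0.3,0],"dr":[0,0,0]},{"linear":[-2.92,0.3,0],"dr":[0,0,0]},{"linear":[-2.92,0.3,0],"dr":[0,0,0]}]' 
python3 -c "
from h import *
turn(down(-22.6));lin([425,-299.5,214],[425,-299.5,26]);print(bot.sense()['qpos'])"
```

```text
time_s: 2.25
tcp_pos: [412.0, 357.8, 214.7]
ee_rot: [-2.612, -1.745, -0.0]
force: [0.4, -0.1, 0.4]
finger_gap: 95.1
time_s: 2.92
tcp_pos: [561.2, 149.4, 214.7]
ee_rot: [-2.613, -1.744, -0.0]
force: [0.0, 0.6, 0.3]
finger_gap: 95.3
time_s: 3.58
tcp_pos: [492.5, -75.3, 214.7]
ee_rot: [2.612, 1.745, 0.0]
force: [0.7, 0.5, 0.3]
finger_gap: 95.2
time_s: 4.25
tcp_pos: [425.2, -300.4, 214.7]
ee_rot: [2.613, 1.745, 0.0]
force: [0.9, -0.6, 0.5]
finger_gap: 95.1
turn rv [ 0.0002 -0.0001  0.0011]
-> [ 425.  -299.5  214. ] cm [ 0.08 -0.05  0.07]
-> [ 425.  -299.5   26. ] cm [-0.  -0.  18.8]
[-7.42108136e-01  3.43091669e-01  1.81227285e+00  1.47334594e-04
  9.86088099e-01 -3.48888707e-01]
```

```bash
python3 -m jog '[{"linear":[0.01,0,2.36],"dr":[0,0,0]},{"linear":[0.01,0,2.36],"dr":[0,0,0]},{"linear":[0.01,0,2.36],"dr":[0,0,0]},{"linear":[0.01,0,2.36],"dr":[0,0,0]},{"linear":[0.01,0,2.36],"dr":[0,0,0]},{"linear":[0.01,0,2.36],"dr":[0,0,0]},{"linear":[0.01,-0.02,2.36],"dr":[0,0,0]},{"linear":[0,-0.02,2.36],"dr":[0,0,0]}]' 
python3 -m jog '[{"linear":[0,0,0],"dr":[0,0,0]},{"linear":[0,0,0],"dr":[0,0,0]},{"linear":[0,0,0],"dr":[0,0,0]},{"linear":[0,0,0],"dr":[0,0,0]},{"linear":[0,0,0],"dr":[0,0,0]},{"linear":[0,0,0],"dr":[0,0,0]},{"linear":[0,0,0],"dr":[0,0,0]},{"linear":[0,0,0],"dr":[0,0,0]}]' -1 30
python3 -m jog '[{"linear":[0,0,0],"dr":[0,0,0]},{"linear":[0,0,0],"dr":[0,0,0]},{"linear":[0,0,0],"dr":[0,0,0]},{"linear":[0,0,0],"dr":[0,0,0]},{"linear":[0,0,0],"dr":[0,0,0]},{"linear":[0,0,0],"dr":[0,0,0]},{"linear":[0,0,0],"dr":[0,0,0]},{"linear":[0,0,0],"dr":[0,0,0]}]'
python3 -m jog '[{"linear":[0,0,0],"dr":[0,0,0]},{"linear":[0,0,0],"dr":[0,0,0]},{"linear":[0,0,-1],"dr":[0,0,0]},{"linear":[0,0,-2],"dr":[0,0,0]},{"linear":[0,0,-2],"dr":[0,0,0]},{"linear":[0,0,-2],"dr":[0,0,0]},{"linear":[0,0,-2],"dr":[0,0,0]},{"linear":[0,0,-2],"dr":[0,0,0]}]'
python3 -c "
from h import *
lin([560,100,137],[556,270,137],[556,270,33]);turn(down(43))"
```

```text
time_s: 4.92
tcp_pos: [425.7, -298.2, 24.8]
ee_rot: [2.612, 1.745, 0.0]
force: [0.5, 0.5, -0.4]
finger_gap: 95.2
time_s: 5.58
tcp_pos: [425.9, -298.3, 26.2]
ee_rot: [2.612, 1.744, 0.0]
force: [-0.6, -0.3, -0.2]
finger_gap: 47.1
time_s: 6.25
tcp_pos: [425.9, -298.4, 25.9]
ee_rot: [2.612, 1.744, 0.0]
force: [1.9, -0.0, 4.3]
finger_gap: 34.1
time_s: 6.92
tcp_pos: [425.0, -297.6, 136.9]
ee_rot: [-2.611, -1.744, 0.001]
force: [-0.2, 0.1, -1.7]
finger_gap: 33.3
-> [560. 100. 137.] cm [ 4.19e+01 -2.76e+00  2.00e-02]
-> [556. 270. 137.] cm [15.55 -6.88  0.02]
-> [556. 270.  33.] cm [-1.00e-02  2.00e-02  1.04e+01]
turn rv [-0.0013 -0.0017 -1.1437]
```

```bash
python3 -m jog '[{"linear":[1.5,-0.17,0],"dr":[0,0,0]},{"linear":[2.62,-0.17,0],"dr":[0,0,0]},{"linear":[2.62,-0.17,0],"dr":[0,0,0]},{"linear":[2.62,-0.17,0],"dr":[0,0,0]},{"linear":[2.62,-0.17,0],"dr":[0,0,0]},{"linear":[2.62,-0.17,0],"dr":[0,0,0]},{"linear":[2.62,-0.17,0],"dr":[0,0,0]},{"linear":[2.62,-0.17,0],"dr":[0,0,0]}]' 
python3 -m jog '[{"linear":[2.75,-0.17,0],"dr":[0,0,0]},{"linear":[2.75,-0.17,0],"dr":[0,0,0]},{"linear":[2.75,-0.17,0],"dr":[0,0,0]},{"linear":[2.75,-0.17,0],"dr":[0,0,0]},{"linear":[2.75,-0.17,0],"dr":[0,0,0]},{"linear":[2.75,-0.17,0],"dr":[0,0,0]},{"linear":[2.75,-0.17,0],"dr":[0,0,0]},{"linear":[2.75,-0.17,0],"dr":[0,0,0]}]' 
python3 -m jog '[{"linear":[2.6,-0.98,0],"dr":[0,0,0]},{"linear":[2.6,-0.98,0],"dr":[0,0,0]},{"linear":[2.6,-0.98,0],"dr":[0,0,0]},{"linear":[2.6,-0.98,0],"dr":[0,0,0]},{"linear":[2.6,-0.98,0],"dr":[0,0,0]},{"linear":[2.6,-0.98,0],"dr":[0,0,0]},{"linear":[2.6,-0.98,0],"dr":[0,0,0]},{"linear":[1.5,-0.98,0],"dr":[0,0,0]}]' 
python3 -c "
from h import *
lin([565,317,137],[565,317,32]);d=shot('side');cv2.imwrite('pics/c1.png',d['color'])"
```

```text
time_s: 7.58
tcp_pos: [488.6, -108.3, 135.9]
ee_rot: [-2.611, -1.744, 0.002]
force: [-0.7, -0.8, -2.9]
finger_gap: 33.7
time_s: 8.25
tcp_pos: [560.3, 100.0, 135.9]
ee_rot: [-2.612, -1.744, 0.003]
force: [0.5, -0.3, -2.6]
finger_gap: 34.0
time_s: 8.92
tcp_pos: [563.4, 312.7, 135.7]
ee_rot: [-2.611, -1.746, 0.002]
force: [1.1, 0.0, -2.3]
finger_gap: 33.8
-> [565. 317. 137.] cm [ 0.46 -0.02 -0.13]
-> [565. 317.  32.] cm [1.00e-02 1.00e-02 1.05e+01]
```

View pics/c1.png

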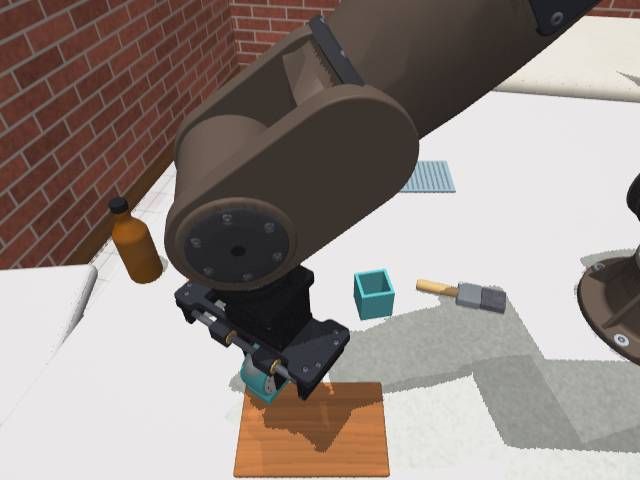

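The clock is held above the tray's far part at about (265,385), upright. Lowering it now.

```bash
python3 -m jog '[{"linear":[0.46,0,0.2],"dr":[0,0,0]},{"linear":[0,0,1.5],"dr":[0,0,0]},{"linear":[0,0,2],"dr":[0,0,0]},{"linear":[0,0,2],"dr":[0,0,0]},{"linear":[0,0,2],"dr":[0,0,0]},{"linear":[0,0,1.5],"dr":[0,0,0]},{"linear":[0,0,0.8],"dr":[0,0,0]},{"linear":[0,0,0.35],"dr":[0,0,0]}]' 
python3 -m jog '[{"linear":[0,0,0.05],"dr":[0,0,0]},{"linear":[0,0,0],"dr":[0,0,0]},{"linear":[0,0,0],"dr":[0,0,0]},{"linear":[0,0,0],"dr":[0,0,0]},{"linear":[0,0,0],"dr":[0,0,0]},{"linear":[0,0,0],"dr":[0,0,0]},{"linear":[0,0,0],"dr":[0,0,0]},{"linear":[0,0,0],"dr":[0,0,0]}]'
python3 -m jog '[{"linear":[0,0,0],"dr":[0,0,0]},{"linear":[0,0,0],"dr":[0,0,0]},{"linear":[0,0,0],"dr":[0,0,0]},{"linear":[0,0,0],"dr":[0,0,0]},{"linear":[0,0,0],"dr":[0,0,0]},{"linear":[0,0,0],"dr":[0,0,0]},{"linear":[0,0,0],"dr":[0,0,0]},{"linear":[0,0,0],"dr":[0,0,0]}]' 1
python3 -m jog '[{"linear":[0,0,0],"dr":[0,0,0]},{"linear":[0,0,-1],"dr":[0,0,0]},{"linear":[0,0,-3],"dr":[0,0,0]},{"linear":[0,0,-3],"dr":[0,0,0]},{"linear":[0,0,-3],"dr":[0,0,0]},{"linear":[0,0,-3],"dr":[0,0,0]},{"linear":[0,0,-3],"dr":[0,0,0]},{"linear":[0,0,-2],"dr":[0,0,0]}]'
python3 -c "
from h import *
lin([560,100,212],[543.9,-298.3,212],[543.9,-298.3,20])"
```

```text
time_s: 9.63
tcp_pos: [565.3, 313.9, 31.1]
ee_rot: [-2.613, -1.744, 0.004]
force: [-0.3, -0.0, -2.0]
finger_gap: 33.6
time_s: 10.3
tcp_pos: [565.8, 315.0, 32.0]
ee_rot: [2.612, 1.745, 0.0]
force: [-0.9, 0.2, -2.8]
finger_gap: 33.3
time_s: 10.97
tcp_pos: [565.8, 314.9, 31.9]
ee_rot: [-2.613, -1.745, -0.0]
force: [-0.1, -0.6, -0.5]
finger_gap: 82.0
time_s: 11.63
tcp_pos: [566.1, 315.1, 215.9]
ee_rot: [2.612, 1.744, 0.006]
force: [0.9, -0.2, -0.0]
finger_gap: 95.0
-> [560. 100. 212.] cm [-20.1    7.68   0.36]
-> [ 543.9 -298.3  212. ] cm [-37.41  13.77  -0.06]
-> [ 543.9 -298.3   20. ] cm [-0.05 -0.05 19.2 ]
```

```bash
python3 -m jog '[{"linear":[-2.51,0.96,0],"dr":[0,0,0]},{"linear":[-2.51,0.96,0],"dr":[0,0,0]},{"linear":[-2.51,0.96,0],"dr":[0,0,0]},{"linear":[-2.51,0.96,0],"dr":[0,0,0]},{"linear":[-2.51,0.96,0],"dr":[0,0,0]},{"linear":[-2.51,0.96,0],"dr":[0,0,0]},{"linear":[-2.51,0.96,0],"dr":[0,0,0]},{"linear":[-2.51,0.96,0],"dr":[0,0,0]}]' 
python3 -m jog '[{"linear":[-2.34,0.86,0],"dr":[0,0,0]},{"linear":[-2.34,0.86,0],"dr":[0,0,0]},{"linear":[-2.34,0.86,0],"dr":[0,0,0]},{"linear":[-2.34,0.86,0],"dr":[0,0,0]},{"linear":[-2.34,0.86,0],"dr":[0,0,0]},{"linear":[-2.34,0.86,0],"dr":[0,0,0]},{"linear":[-2.34,0.86,0],"dr":[0,0,0]},{"linear":[-2.34,0.86,0],"dr":[0,0,0]}]' 
python3 -m jog '[{"linear":[-2.34,0.86,0],"dr":[0,0,0]},{"linear":[-2.34,0.86,0],"dr":[0,0,0]},{"linear":[-2.34,0.86,0],"dr":[0,0,0]},{"linear":[-2.34,0.86,0],"dr":[0,0,0]},{"linear":[-2.34,0.86,0],"dr":[0,0,0]},{"linear":[-2.34,0.86,0],"dr":[0,0,0]},{"linear":[-2.34,0.86,0],"dr":[0,0,0]},{"linear":[-2.34,0.86,0],"dr":[0,0,0]}]' 
python3 -c "
from h import *
lin([543.9,-298.3,212],[543.9,-298.3,20])"
```

```text
time_s: 12.3
tcp_pos: [559.5, 98.7, 212.7]
ee_rot: [2.612, 1.745, 0.001]
force: [0.8, 0.0, 0.1]
finger_gap: 95.2
time_s: 12.97
tcp_pos: [551.3, -100.5, 212.7]
ee_rot: [2.612, 1.744, 0.001]
force: [0.1, 0.3, 0.9]
finger_gap: 94.9
time_s: 13.63
tcp_pos: [543.1, -299.7, 212.7]
ee_rot: [2.612, 1.744, 0.0]
force: [-0.3, 0.6, 0.3]
finger_gap: 95.0
-> [ 543.9 -298.3  212. ] cm [0.16 0.02 0.07]
-> [ 543.9 -298.3   20. ] cm [ 0.00e+00 -1.00e-02  1.92e+01]
```

```bash
python3 -m jog '[{"linear":[0.02,0,2.41],"dr":[0,0,0]},{"linear":[0.02,0,2.41],"dr":[0,0,0]},{"linear":[0.02,0,2.41],"dr":[0,0,0]},{"linear":[0.02,0,2.41],"dr":[0,0,0]},{"linear":[0,0,2.41],"dr":[0,0,0]},{"linear":[0,0,2.41],"dr":[0,0,0]},{"linear":[0,0,2.41],"dr":[0,0,0]},{"linear":[0,0,2.41],"dr":[0,0,0]}]' 
python3 -m jog '[{"linear":[0,0,0],"dr":[0,0,0]},{"linear":[0,0,0],"dr":[0,0,0]},{"linear":[0,0,0],"dr":[0,0,0]},{"linear":[0,0,0],"dr":[0,0,0]},{"linear":[0,0,0],"dr":[0,0,0]},{"linear":[0,0,0],"dr":[0,0,0]},{"linear":[0,0,0],"dr":[0,0,0]},{"linear":[0,0,0],"dr":[0,0,0]}]' -1 30
python3 -m jog '[{"linear":[0,0,0],"dr":[0,0,0]},{"linear":[0,0,0],"dr":[0,0,0]},{"linear":[0,0,0],"dr":[0,0,0]},{"linear":[0,0,0],"dr":[0,0,0]},{"linear":[0,0,0],"dr":[0,0,0]},{"linear":[0,0,0],"dr":[0,0,0]},{"linear":[0,0,0],"dr":[0,0,0]},{"linear":[0,0,0],"dr":[0,0,0]}]'
python3 -m jog '[{"linear":[0,0,-0.5],"dr":[0,0,0]},{"linear":[0,0,-1],"dr":[0,0,0]},{"linear":[0,0,-1.5],"dr":[0,0,0]},{"linear":[0,0,-2],"dr":[0,0,0]},{"linear":[0,0,-2],"dr":[0,0,0]},{"linear":[0,0,-2],"dr":[0,0,0]},{"linear":[0,0,-2],"dr":[0,0,0]},{"linear":[0,0,-2],"dr":[0,0,0]}]'
python3 -c "
from h import *
lin([545,0,150],[467,295,150],[467,295,26])"
```

```text
time_s: 14.3
tcp_pos: [543.9, -297.9, 18.7]
ee_rot: [2.612, 1.744, 0.001]
force: [0.6, 0.3, -0.4]
finger_gap: 95.0
time_s: 14.97
tcp_pos: [544.1, -298.1, 19.8]
ee_rot: [2.611, 1.744, 0.001]
force: [0.1, 0.6, 5.6]
finger_gap: 52.1
time_s: 15.63
tcp_pos: [544.1, -298.1, 19.8]
ee_rot: [2.611, 1.744, 0.001]
force: [-0.5, -0.3, 6.3]
finger_gap: 52.3
time_s: 16.3
tcp_pos: [543.4, -297.6, 150.7]
ee_rot: [-2.612, -1.745, -0.0]
force: [0.0, 0.3, -1.5]
finger_gap: 51.9
-> [545.   0. 150.] cm [ 27.55 -11.26   0.07]
-> [467. 295. 150.] cm [ 24.26 -18.51   0.  ]
-> [467. 295.  26.] cm [-0.   0.  12.4]
```

```bash
python3 -m jog '[{"linear":[1.72,-0.7,0],"dr":[0,0,0]},{"linear":[1.72,-0.7,0],"dr":[0,0,0]},{"linear":[1.72,-0.7,0],"dr":[0,0,0]},{"linear":[1.72,-0.7,0],"dr":[0,0,0]},{"linear":[1.72,-0.7,0],"dr":[0,0,0]},{"linear":[1.72,-0.7,0],"dr":[0,0,0]},{"linear":[1.72,-0.7,0],"dr":[0,0,0]},{"linear":[1.72,-0.7,0],"dr":[0,0,0]}]' 
python3 -m jog '[{"linear":[1.72,-0.7,0],"dr":[0,0,0]},{"linear":[1.72,-0.7,0],"dr":[0,0,0]},{"linear":[1.72,-0.7,0],"dr":[0,0,0]},{"linear":[1.72,-0.7,0],"dr":[0,0,0]},{"linear":[1.72,-0.7,0],"dr":[0,0,0]},{"linear":[1.72,-0.7,0],"dr":[0,0,0]},{"linear":[1.72,-0.7,0],"dr":[0,0,0]},{"linear":[1.72,-0.7,0],"dr":[0,0,0]}]' 
python3 -m jog '[{"linear":[1.52,-1.16,0],"dr":[0,0,0]},{"linear":[1.52,-1.16,0],"dr":[0,0,0]},{"linear":[1.52,-1.16,0],"dr":[0,0,0]},{"linear":[1.52,-1.16,0],"dr":[0,0,0]},{"linear":[1.52,-1.16,0],"dr":[0,0,0]},{"linear":[1.52,-1.16,0],"dr":[0,0,0]},{"linear":[1.52,-1.16,0],"dr":[0,0,0]},{"linear":[1.52,-1.16,0],"dr":[0,0,0]}]' 
python3 -m jog '[{"linear":[1.52,-1.16,0],"dr":[0,0,0]},{"linear":[1.52,-1.16,0],"dr":[0,0,0]},{"linear":[1.52,-1.16,0],"dr":[0,0,0]},{"linear":[1.52,-1.16,0],"dr":[0,0,0]},{"linear":[1.52,-1.16,0],"dr":[0,0,0]},{"linear":[1.52,-1.16,0],"dr":[0,0,0]},{"linear":[1.52,-1.16,0],"dr":[0,0,0]},{"linear":[1.52,-1.16,0],"dr":[0,0,0]}]' 
python3 -c "
from h import *
lin([467,295,150],[467,295,26])"
```

```text
time_s: 16.97
tcp_pos: [544.4, -148.3, 149.7]
ee_rot: [-2.613, -1.745, -0.0]
force: [0.7, -0.0, -1.0]
finger_gap: 52.4
time_s: 17.63
tcp_pos: [545.4, 0.2, 149.7]
ee_rot: [-2.613, -1.745, -0.0]
force: [0.4, 0.8, -1.0]
finger_gap: 51.9
time_s: 18.3
tcp_pos: [506.1, 148.0, 149.7]
ee_rot: [2.613, 1.745, 0.0]
force: [-0.1, 0.7, -1.8]
finger_gap: 52.2
time_s: 18.97
tcp_pos: [466.9, 295.9, 149.7]
ee_rot: [-2.613, -1.745, -0.0]
force: [0.3, 0.1, -1.4]
finger_gap: 52.2
-> [467. 295. 150.] cm [-0.08  0.04 -0.03]
-> [467. 295.  26.] cm [-0.  -0.  12.4]
```

```bash
python3 -m jog '[{"linear":[0,0,1.5],"dr":[0,0,0]},{"linear":[0,0,2.2],"dr":[0,0,0]},{"linear":[0,0,2.2],"dr":[0,0,0]},{"linear":[0,0,2.2],"dr":[0,0,0]},{"linear":[0,0,2.2],"dr":[0,0,0]},{"linear":[0,0,1.3],"dr":[0,0,0]},{"linear":[0,0,0.6],"dr":[0,0,0]},{"linear":[0,0,0.2],"dr":[0,0,0]}]' 
python3 -m jog '[{"linear":[0,0,0.05],"dr":[0,0,0]},{"linear":[0,0,0],"dr":[0,0,0]},{"linear":[0,0,0],"dr":[0,0,0]},{"linear":[0,0,0],"dr":[0,0,0]},{"linear":[0,0,0],"dr":[0,0,0]},{"linear":[0,0,0],"dr":[0,0,0]},{"linear":[0,0,0],"dr":[0,0,0]},{"linear":[0,0,0],"dr":[0,0,0]}]'
python3 -m jog '[{"linear":[0,0,0],"dr":[0,0,0]},{"linear":[0,0,0],"dr":[0,0,0]},{"linear":[0,0,0],"dr":[0,0,0]},{"linear":[0,0,0],"dr":[0,0,0]},{"linear":[0,0,0],"dr":[0,0,0]},{"linear":[0,0,0],"dr":[0,0,0]},{"linear":[0,0,0],"dr":[0,0,0]},{"linear":[0,0,0],"dr":[0,0,0]}]' 1
python3 -c "
from h import *
s=bot.sense();print(s['qpos'].tolist(),s['tcp_pos'].tolist())"
python3 -m jog '[{"linear":[0,0,0],"dr":[0,0,0]},{"linear":[0,0,-1],"dr":[0,0,0]},{"linear":[0,0,-3],"dr":[0,0,0]},{"linear":[0,0,-3],"dr":[0,0,0]},{"linear":[0,0,-4],"dr":[0,0,0]},{"linear":[0,0,-4],"dr":[0,0,0]},{"linear":[0,0,-4],"dr":[0,0,0]},{"linear":[0,0,-4],"dr":[0,0,0]}]'
python3 -c "
from h import *
s=bot.sense();print(s['qpos'].tolist(),s['tcp_pos'].tolist())
turn(down(4));lin([520,0,250])"
```

```text
time_s: 19.63
tcp_pos: [466.9, 294.9, 24.8]
ee_rot: [-2.612, -1.744, 0.003]
force: [-5.6, -2.5, 12.3]
finger_gap: 52.4
time_s: 20.3
tcp_pos: [467.6, 295.1, 24.8]
ee_rot: [2.613, 1.745, 0.001]
force: [-0.8, -0.3, 2.9]
finger_gap: 52.2
time_s: 20.97
tcp_pos: [467.4, 295.1, 24.5]
ee_rot: [-2.613, -1.745, -0.0]
force: [0.4, -0.6, 0.1]
finger_gap: 93.9
[0.4435310549447424, 0.6539692018514409, 1.9003760558251048, 9.557528023643522e-05, 0.5871840482124793, 0.8366771855729288] [467.4458106677393, 295.05949539232563, 24.537505542336643]
time_s: 21.63
tcp_pos: [466.8, 294.8, 257.5]
ee_rot: [2.612, 1.745, 0.001]
force: [0.8, 0.4, -0.6]
finger_gap: 95.0
[0.44357575643818076, 0.3440523375580095, 1.6828073768478555, 3.6804297373019975e-05, 1.1140648737925816, 0.8366916057054848] [466.7909643799384, 294.7695082657961, 257.5385728107034]
turn rv [ 5.000e-04 -4.000e-04 -4.629e-01]
-> [520.   0. 250.] cm [-25.19  16.21   0.75]
```

```bash
python3 -m jog '[{"linear":[0,0,0],"dr":[0,0,-0.0579]},{"linear":[0,0,0],"dr":[0,0,-0.0579]},{"linear":[0,0,0],"dr":[0,0,-0.0579]},{"linear":[0,0,0],"dr":[0,0,-0.0579]},{"linear":[0,0,0],"dr":[0,0,-0.0579]},{"linear":[0,0,0],"dr":[0,0,-0.0579]},{"linear":[0,0,0],"dr":[0,0,-0.0579]},{"linear":[0,0,0],"dr":[0,0,-0.0579]}]' 
python3 -m jog '[{"linear":[-3.72,0.41,0],"dr":[0,0,0]},{"linear":[-3.72,0.41,0],"dr":[0,0,0]},{"linear":[-3.72,0.41,0],"dr":[0,0,0]},{"linear":[-3.72,0.41,0],"dr":[0,0,0]},{"linear":[-3.72,0.41,0],"dr":[0,0,0]},{"linear":[-3.72,0.41,0],"dr":[0,0,0]},{"linear":[-3.72,0.41,0],"dr":[0,0,0]},{"linear":[-3.72,0.41,0],"dr":[0,0,0]}]' 
Q="from h import *
s=bot.sense();print('Q',s['qpos'].round(4).tolist(),s['tcp_pos'].round(1).tolist(),s['ee_rot'].round(4).tolist())"
python3 -c "$Q"
python3 -m jog '[{"linear":[0,0,0],"dr":[0,0.098,0]},{"linear":[0,0,0],"dr":[0,0.098,0]},{"linear":[0,0,0],"dr":[0,0.098,0]},{"linear":[0,0,0],"dr":[0,0.098,0]},{"linear":[0,0,0],"dr":[0,0.098,0]},{"linear":[0,0,0],"dr":[0,0.098,0]},{"linear":[0,0,0],"dr":[0,0.098,0]},{"linear":[0,0,0],"dr":[0,0.098,0]}]'
python3 -c "$Q
for n in('side','top'):
  d=shot(n);cv2.imwrite(f'pics/{n}2.png',d['color'])"
```

```text
time_s: 22.3
tcp_pos: [467.1, 294.9, 255.3]
ee_rot: [2.139, 2.301, 0.001]
force: [-0.3, 0.6, -0.4]
finger_gap: 95.3
time_s: 22.97
tcp_pos: [520.7, -1.4, 255.4]
ee_rot: [2.142, 2.297, 0.001]
force: [0.7, 1.0, -0.5]
finger_gap: 95.1
Q [-0.1295, 0.2993, 1.7575, 0.0001, 1.084, -0.1996] [520.7, -1.4, 255.4] [2.1419, 2.2974, 0.0008]
time_s: 23.63
tcp_pos: [521.1, 0.2, 255.8]
ee_rot: [-1.687, -1.811, -0.705]
force: [-0.1, 0.5, -0.5]
finger_gap: 95.2
Q [-0.4619, 0.4531, 1.7471, 0.6651, 1.4448, -0.7943] [521.1, 0.2, 255.8] [-1.6873, -1.8114, -0.7047]
```

View pics/side2.png

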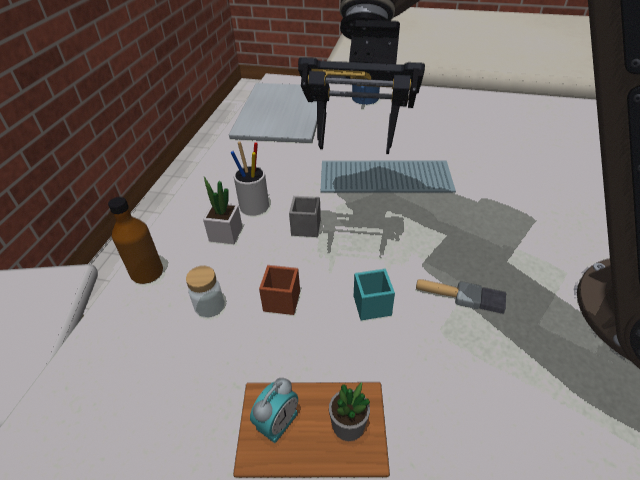

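Clock at (275,410) and succulent at (350,410) both stand upright and released on the tray. The gripper tilts well at 45°. Next I'll fit the arm's kinematics to check what tilts are reachable.

```bash
cat > kin.py <<'E'
from h import *
from scipy.optimize import least_squares
D=[([1.032414,.491031,1.559057,0,1.091691,1.43032],[262.08,567.34,214.5]),([-.742108,.343092,1.812273,0,.986088,-.348889],[425.2,-300.4,214.7]),
([.443531,.653969,1.900376,0,.587184,.836677],[467.45,295.06,24.54]),([.443576,.344052,1.682807,0,1.114065,.836692],[466.79,294.77,257.54]),
([-.1295,.2993,1.7575,0,1.084,-.1996],[520.7,-1.4,255.4]),([-.4619,.4531,1.7471,.6651,1.4448,-.7943],[521.1,.2,255.8])]
def fk(q,k):
    a1,d1,a2,e,a3,b1,b2,L=k;y=lambda a:R.from_rotvec([0,a,0]);z=lambda a:R.from_rotvec([0,0,a])
    r=z(q[0]);p=r.apply([a1,b1,d1]);r=r*y(q[1]);p=p+r.apply([0,0,a2]);r=r*y(q[2]);p=p+r.apply([e,0,a3]);r=r*z(q[3]);r=r*y(q[4]);p=p+r.apply([0,b2,L]);return p,r*z(q[5])
f=least_squares(lambda k:np.r_[np.concatenate([fk(q,k)[0]-p for q,p in D]),1e-3*(k[[0,3]])],[0,300,450,0,400,30,30,250])
K=f.x
LO=np.array([-3.1,-.84,.05,-1.13,.06,-2.69]);HI=np.array([3.1,2.19,2.79,4.28,2.93,2.69])
def ik(p,r,q0):
    def g(q):
        P,Q=fk(q,K);return np.r_[(P-p)/100,(r.inv()*Q).as_rotvec()]
    s=least_squares(g,np.clip(q0,LO+.01,HI-.01),bounds=(LO,HI));return s.x,2*s.cost
def tool(yaw,tilt): # jaw yaw deg, tilt deg about tool y
    return down(yaw)*R.from_rotvec([0,np.radians(tilt),0])
E
python3 - <<'E'
from kin import *
print(K.round(1),np.abs(f.fun).max())
q,r=D[5][0],R.from_rotvec([-1.6873,-1.8114,-.7047]);print((fk(q,K)[1].inv()*r).as_rotvec())
s=bot.sense()['qpos']
for n,p,yaw in[("teal",[466,77,40],24),("clay",[621,99,40],4),("clay2",[560,90,40],4),("grey",[627,-92,40],5.5),("grey2",[570,-85,40],5.5),("mid",[530,-60,40],5)]:
  for t in(-60,-50,-40,40,50,60,75):
    b=min((ik(np.array(p)+tool(yaw,t).apply([0,0,18.8]),tool(yaw,t),q0) for q0 in(s,[0,.6,1.9,-.6,1.3,.5],[0,.6,1.8,1,1.5,-.8])),key=lambda x:x[1])
    print(n,t,b[0].round(2),"err %.4f"%b[1])
E
```

```text
[ 1.000e-01  1.967e+02  5.868e+02  4.310e+01  4.110e+02  6.600e+01
 -1.000e-01  2.719e+02] 0.0535295970969909
[-2.65845476e-05  8.25305509e-05  1.57077474e+00]
teal -60 [ 0.46  0.84  2.01 -1.13  1.09  2.69] err 0.0450
teal -50 [ 0.42  0.77  2.05 -1.13  0.93  2.62] err 0.0232
teal -40 [ 0.36  0.71  2.1  -1.13  0.75  2.55] err 0.0070
teal 40 [-0.26  0.75  1.96  0.63  1.01  0.39] err 0.0000
teal 50 [-0.3   0.82  1.92  0.68  1.17  0.33] err 0.0000
teal 60 [-0.33  0.89  1.88  0.71  1.32  0.28] err 0.0000
teal 75 [-0.37  1.01  1.82  0.75  1.53  0.22] err 0.0000
clay -60 [ 0.39  0.97  1.57 -1.02  1.31  2.55] err 0.0000
clay -50 [ 0.35  0.91  1.6  -0.93  1.17  2.47] err 0.0000
clay -40 [ 0.31  0.85  1.63 -0.81  1.03  2.37] err 0.0000
clay 40 [-0.2   0.82  1.7   0.82  1.02  0.71] err 0.0000
clay 50 [-0.25  0.88  1.69  0.92  1.15  0.6 ] err 0.0000
clay 60 [-0.29  0.94  1.67  1.01  1.29  0.52] err 0.0000
clay 75 [-0.32  1.04  1.64  1.11  1.5   0.42] err 0.0000
clay2 -60 [ 0.41  0.92  1.73 -1.03  1.26  2.66] err 0.0000
clay2 -50 [ 0.37  0.86  1.76 -0.95  1.11  2.58] err 0.0000
clay2 -40 [ 0.32  
[... 778 characters left out ...]
49] err 0.0070
grey2 -40 [ 0.02  0.77  1.9  -1.13  0.79  2.45] err 0.0000
grey2 40 [-0.5   0.82  1.7   0.62  1.14  0.55] err 0.0000
grey2 50 [-0.54  0.89  1.66  0.7   1.29  0.48] err 0.0000
grey2 60 [-0.57  0.95  1.63  0.76  1.43  0.44] err 0.0000
grey2 75 [-0.6   1.06  1.57  0.84  1.65  0.39] err 0.0000
mid -60 [ 0.16  0.87  1.88 -1.13  1.13  2.63] err 0.0220
mid -50 [ 0.12  0.8   1.93 -1.13  0.96  2.58] err 0.0063
mid -40 [ 0.07  0.74  1.98 -1.13  0.79  2.53] err 0.0000
mid 40 [-0.5   0.79  1.83  0.66  1.07  0.5 ] err 0.0000
mid 50 [-0.54  0.85  1.79  0.72  1.21  0.42] err 0.0000
mid 60 [-0.58  0.92  1.76  0.77  1.36  0.37] err 0.0000
mid 75 [-0.61  1.03  1.71  0.84  1.58  0.31] err 0.0000
```

```bash
cat >> kin.py <<'E'
fk0=fk
def fk(q,k):
    p,r=fk0(q,k);return p,r*R.from_rotvec([0,0,np.pi/2])
def best(c,yaw,t,roll=0):
    """c = grasp point"""
    r=tool(yaw,t)*R.from_rotvec([0,0,roll]);p=np.array(c)+r.apply([0,0,18.8])
    return min((ik(p,r,q0) for q0 in([0,.6,1.9,0,.9,0],[0,.6,1.8,1,1.5,-1],[0,.6,1.8,1,1.5,1.5])),key=lambda x:x[1])
E
python3 - <<'E'
from kin import *
for n,p,yaw in[("teal",[466,77],24),("clay",[621,99],4),("F",[560,-80],5),("F2",[560,0],5),("mat",[489,-302],11.2)]:
  for z,t,ro in((33,75,0),(110,75,0),(110,75,np.pi),(36,80,np.pi)):
    b=best(p+[z],yaw,t,ro);print(n,z,t,b[0].round(2),"err %.4f"%b[1])
d=shot("top")
print([onz(d,u,v,90).round() for u,v in((587,237),(595,250),(625,232))])
E
python3 -m jog '[{"linear":[0,0,0],"dr":[0,-0.098,0]},{"linear":[0,0,0],"dr":[0,-0.098,0]},{"linear":[0,0,0],"dr":[0,-0.098,0]},{"linear":[0,0,0],"dr":[0,-0.098,0]},{"linear":[0,0,0],"dr":[0,-0.098,0]},{"linear":[0,0,0],"dr":[0,-0.098,0]},{"linear":[0,0,0],"dr":[0,-0.098,0]},{"linear":[0,0,0],"dr":[0,-0.098,0]}]'
python3 - <<'E'
from h import *
turn(down(-84.5));lin([627.3,-92.2,250],[627.3,-92.2,22],r=down(-84.5));turn(down(5.5));lin([627.3,-92.2,250],r=down(5.5))
E
```

```text
teal 33 75 [-0.37  1.02  1.82  0.75  1.53 -1.36] err 0.0000
teal 110 75 [-0.37  0.88  1.84  0.75  1.61 -1.28] err 0.0000
teal 110 75 [-0.37  0.88  1.84  0.75  1.61  1.86] err 0.0000
teal 36 80 [-0.37  1.05  1.8   0.77  1.6   1.77] err 0.0000
clay 33 75 [-0.32  1.05  1.64  1.11  1.5  -1.15] err 0.0000
clay 110 75 [-0.32  0.93  1.65  1.1   1.55 -1.06] err 0.0000
clay 110 75 [-0.32  0.93  1.65  1.1   1.55  2.08] err 0.0000
clay 36 80 [-0.33  1.08  1.62  1.14  1.57  1.97] err 0.0000
F 33 75 [-0.61  1.06  1.61  0.84  1.62 -1.21] err 0.0000
F 110 75 [-0.61  0.94  1.62  0.84  1.69 -1.13] err 0.0000
F 110 75 [-0.61  0.94  1.62  0.84  1.69  2.01] err 0.0000
F 36 80 [-0.61  1.09  1.59  0.86  1.7   1.92] err 0.0000
F2 33 75 [-0.5   1.04  1.7   0.93  1.54 -1.24] err 0.0000
F2 110 75 [-0.5   0.91  1.72  0.93  1.61 -1.15] err 0.0000
F2 110 75 [-0.5   0.91  1.72  0.93  1.61  1.99] err 0.0000
F2 36 80 [-0.51  1.07  1.69  0.96  1.62  1.89] err 0.0000
mat 33 75 [-0.88  1.14  1.32  0.51  1.92 -1.24] err 0.0000
mat 110 75 [-0.88  1.03  1.34  0.53  1.99 -1.2 ] err 0.0000
mat 110 75 [-0.88  1.03  1.34  0.53  1.99  1.95] err 0.0000
mat 36 80 [-0.88  1.17  1.3   0.54  1.99  1.9 ] err 0.0000
[array([ 585., -588.,   90.]), array([ 556., -604.,   90.]), array([ 598., -673.,   90.])]
time_s: 24.45
tcp_pos: [521.6, 1.1, 257.0]
ee_rot: [2.134, 2.292, -0.0]
force: [-0.0, -0.8, -0.7]
finger_gap: 94.7
turn rv [1.1300e-02 7.0000e-04 1.5462e+00]
-> [627.3 -92.2 250. ] cm [ 9.62 10.3   0.7 ]
-> [627.3 -92.2  22. ] cm [ 0.   0.  22.8]
turn rv [ 0.0068  0.0076 -0.0246]
-> [627.3 -92.2 250. ] cm [-10.3    9.62   0.7 ]
```

```bash
python3 -m jog '[{"linear":[0,0,0],"dr":[0,0,0.0966]},{"linear":[0,0,0],"dr":[0,0,0.0966]},{"linear":[0,0,0],"dr":[0,0,0.0966]},{"linear":[0,0,0],"dr":[0,0,0.0966]},{"linear":[0,0,0],"dr":[0,0,0.0966]},{"linear":[0,0,0],"dr":[0,0,0.0966]},{"linear":[0,0,0],"dr":[0,0,0.0966]},{"linear":[0,0,0],"dr":[0,0,0.0966]}]'
python3 -m jog '[{"linear":[0,0,0],"dr":[0,0,0.0966]},{"linear":[0,0,0],"dr":[0,0,0.0966]},{"linear":[0,0,0],"dr":[0,0,0.0966]},{"linear":[0,0,0],"dr":[0,0,0.0966]},{"linear":[0,0,0],"dr":[0,0,0.0966]},{"linear":[0,0,0],"dr":[0,0,0.0966]},{"linear":[0,0,0],"dr":[0,0,0.0966]},{"linear":[0,0,0],"dr":[0,0,0.0966]}]'
python3 -m jog '[{"linear":[1.2,1.29,0.09],"dr":[0,0,0]},{"linear":[1.2,1.29,0.09],"dr":[0,0,0]},{"linear":[1.2,1.29,0.09],"dr":[0,0,0]},{"linear":[1.2,1.29,0.09],"dr":[0,0,0]},{"linear":[1.2,1.29,0.09],"dr":[0,0,0]},{"linear":[1.2,1.29,0.09],"dr":[0,0,0]},{"linear":[1.2,1.29,0.09],"dr":[0,0,0]},{"linear":[1.2,1.29,0.09],"dr":[0,0,0]}]'
python3 - <<'E'
from h import *
turn(down(-84.5));lin([627.3,-92.2,22])
d=shot("side");print([ (n,proj(d,p).round()) for n,p in(("grey",[627,-92,60]),("clay",[621,99,60]),("teal",[466,77,60]))]);cv2.imwrite("pics/s3.png",d["color"])
E
```

```text
time_s: 25.12
tcp_pos: [521.3, 1.2, 256.2]
ee_rot: [2.849, 1.314, 0.005]
force: [-0.7, 1.2, 0.8]
finger_gap: 95.1
time_s: 25.78
tcp_pos: [521.3, 1.1, 256.2]
ee_rot: [3.136, 0.144, 0.007]
force: [0.2, -0.5, 0.0]
finger_gap: 95.1
time_s: 26.45
tcp_pos: [627.4, -92.9, 249.3]
ee_rot: [3.135, 0.151, 0.006]
force: [-0.6, -0.2, 0.6]
finger_gap: 95.2
turn rv [ 0.0035 -0.0038  0.0004]
-> [627.3 -92.2  22. ] cm [-0.09 -0.15 22.73]
[('grey', array([306., 204.])), ('clay', array([280., 276.])), ('teal', array([375., 281.]))]
```

View pics/s3.png

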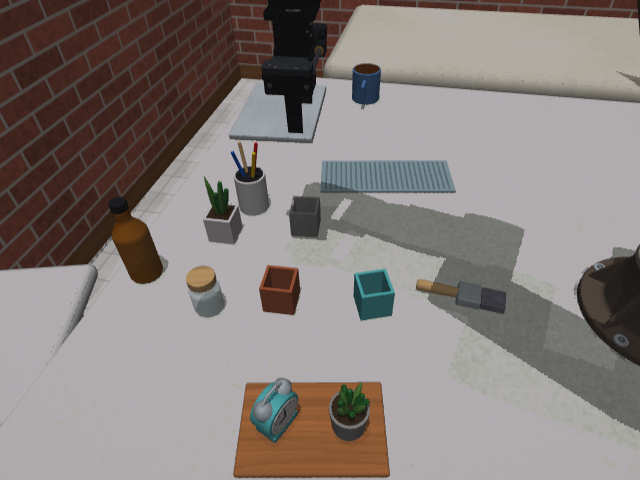

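Seen from the side, the grey rim is at (306,205), clay at (280,276) and teal at (375,281), all matching the projections. I'll pick up grey and set it down in free space.

```bash
python3 -m jog '[{"linear":[-0.03,-0.05,2.84],"dr":[0,0,0]},{"linear":[-0.03,-0.05,2.84],"dr":[0,0,0]},{"linear":[-0.03,-0.05,2.84],"dr":[0,0,0]},{"linear":[0,0,2.84],"dr":[0,0,0]},{"linear":[0,0,2.84],"dr":[0,0,0]},{"linear":[0,0,2.84],"dr":[0,0,0]},{"linear":[0,0,2.84],"dr":[0,0,0]},{"linear":[0,0,2.84],"dr":[0,0,0]}]'
python3 -m jog '[{"linear":[0,0,0],"dr":[0,0,0]},{"linear":[0,0,0],"dr":[0,0,0]},{"linear":[0,0,0],"dr":[0,0,0]},{"linear":[0,0,0],"dr":[0,0,0]},{"linear":[0,0,0],"dr":[0,0,0]},{"linear":[0,0,0],"dr":[0,0,0]},{"linear":[0,0,0],"dr":[0,0,0]},{"linear":[0,0,0],"dr":[0,0,0]}]' -1 30
python3 -m jog '[{"linear":[0,0,0],"dr":[0,0,0]},{"linear":[0,0,0],"dr":[0,0,0]},{"linear":[0,0,-0.5],"dr":[0,0,0]},{"linear":[0,0,-1],"dr":[0,0,0]},{"linear":[0,0,-1],"dr":[0,0,0]},{"linear":[0,0,-1],"dr":[0,0,0]},{"linear":[0,0,-0.5],"dr":[0,0,0]},{"linear":[0,0,0],"dr":[0,0,0]}]'
python3 -c "
from h import *
lin([560,-80,62],[560,-80,23])"
```

```text
time_s: 27.17
tcp_pos: [626.2, -90.8, 20.7]
ee_rot: [3.135, 0.152, 0.006]
force: [0.7, -0.5, -0.5]
finger_gap: 95.4
time_s: 27.83
tcp_pos: [625.7, -91.8, 21.1]
ee_rot: [3.138, 0.15, 0.002]
force: [-1.8, -0.4, 5.9]
finger_gap: 53.9
time_s: 28.5
tcp_pos: [626.0, -91.9, 62.0]
ee_rot: [3.137, 0.15, 0.004]
force: [0.5, -0.3, -1.2]
finger_gap: 54.2
-> [560. -80.  62.] cm [-6.46 -1.81 -0.02]
-> [560. -80.  23.] cm [-0.01 -0.    3.9 ]
```

```bash
python3 -m jog '[{"linear":[-0.8,-0.23,0],"dr":[0,0,0]},{"linear":[-0.81,-0.23,0],"dr":[0,0,0]},{"linear":[-0.81,-0.23,0],"dr":[0,0,0]},{"linear":[-0.81,-0.23,0],"dr":[0,0,0]},{"linear":[-0.81,-0.23,0],"dr":[0,0,0]},{"linear":[-0.81,-0.22,0],"dr":[0,0,0]},{"linear":[-0.81,-0.22,0],"dr":[0,0,0]},{"linear":[-0.8,-0.22,0],"dr":[0,0,0]}]'
python3 -m jog '[{"linear":[0,0,0.8],"dr":[0,0,0]},{"linear":[0,0,1],"dr":[0,0,0]},{"linear":[0,0,1],"dr":[0,0,0]},{"linear":[0,0,0.7],"dr":[0,0,0]},{"linear":[0,0,0.35],"dr":[0,0,0]},{"linear":[0,0,0.15],"dr":[0,0,0]},{"linear":[0,0,0],"dr":[0,0,0]},{"linear":[0,0,0],"dr":[0,0,0]}]'
python3 -m jog '[{"linear":[0,0,0],"dr":[0,0,0]},{"linear":[0,0,0],"dr":[0,0,0]},{"linear":[0,0,0],"dr":[0,0,0]},{"linear":[0,0,0],"dr":[0,0,0]},{"linear":[0,0,0],"dr":[0,0,0]},{"linear":[0,0,0],"dr":[0,0,0]},{"linear":[0,0,0],"dr":[0,0,0]},{"linear":[0,0,0],"dr":[0,0,0]}]' 1
python3 -m jog '[{"linear":[0,0,-1],"dr":[0,0,0]},{"linear":[0,0,-2],"dr":[0,0,0]},{"linear":[0,0,-3],"dr":[0,0,0]},{"linear":[0,0,-4],"dr":[0,0,0]},{"linear":[0,0,-4],"dr":[0,0,0]},{"linear":[0,0,-4],"dr":[0,0,0]},{"linear":[0,0,-4],"dr":[0,0,0]},{"linear":[0,0,0],"dr":[0,0,0]}]'
python3 -m jog '[{"linear":[0,0,0],"dr":[0,0,-0.0982]},{"linear":[0,0,0],"dr":[0,0,-0.0982]},{"linear":[0,0,0],"dr":[0,0,-0.0982]},{"linear":[0,0,0],"dr":[0,0,-0.0982]},{"linear":[0,0,0],"dr":[0,0,-0.0982]},{"linear":[0,0,0],"dr":[0,0,-0.0982]},{"linear":[0,0,0],"dr":[0,0,-0.0982]},{"linear":[0,0,0],"dr":[0,0,-0.0982]}]'
python3 -m jog '[{"linear":[0,0,0],"dr":[0,0,-0.0982]},{"linear":[0,0,0],"dr":[0,0,-0.0982]},{"linear":[0,0,0],"dr":[0,0,-0.0982]},{"linear":[0,0,0],"dr":[0,0,-0.0982]},{"linear":[0,0,0],"dr":[0,0,-0.0982]},{"linear":[0,0,0],"dr":[0,0,-0.0982]},{"linear":[0,0,0],"dr":[0,0,-0.0982]},{"linear":[0,0,0],"dr":[0,0,-0.0982]}]'
python3 -c "
from kin import *
turn(tool(5.5,75));print(bot.sense()['qpos'])"
```

```text
time_s: 29.17
tcp_pos: [558.4, -79.7, 60.1]
ee_rot: [-3.138, -0.149, -0.0]
force: [0.5, -0.2, -1.2]
finger_gap: 54.0
time_s: 29.83
tcp_pos: [559.3, -79.7, 20.5]
ee_rot: [-3.138, -0.15, 0.0]
force: [-5.0, 1.3, 13.9]
finger_gap: 53.8
time_s: 30.5
tcp_pos: [559.3, -79.8, 20.0]
ee_rot: [-3.138, -0.149, 0.0]
force: [0.3, 0.6, 0.5]
finger_gap: 94.4
time_s: 31.17
tcp_pos: [561.4, -80.3, 248.5]
ee_rot: [3.134, 0.15, 0.018]
force: [-0.8, 0.6, 1.0]
finger_gap: 95.2
time_s: 31.83
tcp_pos: [559.0, -79.8, 240.6]
ee_rot: [2.838, 1.346, 0.001]
force: [-0.5, 0.7, 0.6]
finger_gap: 95.2
time_s: 32.5
tcp_pos: [559.1, -79.8, 240.6]
ee_rot: [2.107, 2.33, 0.0]
force: [-0.1, 0.5, 0.0]
finger_gap: 95.1
turn rv [-0.0026  1.309   0.0041]
[-2.58748592e-01  3.78833350e-01  1.67596383e+00  1.31087730e-04
  1.08636297e+00 -3.59295627e-01]
```

```bash
python3 -m jog '[{"linear":[0,0,0],"dr":[0,0.0818,0]},{"linear":[0,0,0],"dr":[0,0.0818,0]},{"linear":[0,0,0],"dr":[0,0.0818,0]},{"linear":[0,0,0],"dr":[0,0.0818,0]},{"linear":[0,0,0],"dr":[0,0.0818,0]},{"linear":[0,0,0],"dr":[0,0.0818,0]},{"linear":[0,0,0],"dr":[0,0.0818,0]},{"linear":[0,0,0],"dr":[0,0.0818,0]}]'
python3 -m jog '[{"linear":[0,0,0],"dr":[0,0.0818,0]},{"linear":[0,0,0],"dr":[0,0.0818,0]},{"linear":[0,0,0],"dr":[0,0.0818,0]},{"linear":[0,0,0],"dr":[0,0.0818,0]},{"linear":[0,0,0],"dr":[0,0.0818,0]},{"linear":[0,0,0],"dr":[0,0.0818,0]},{"linear":[0,0,0],"dr":[0,0.0818,0]},{"linear":[0,0,0],"dr":[0,0.0818,0]}]'
python3 - <<'E'
from kin import *
print(bot.sense()['qpos'].round(3));r=tool(5.5,75);turn(r)
z=r.apply([0,0,1]);c=np.array([559.3,-79.8,33])+18.8*z;lin(c-130*z,c,r=r)
d=shot("side");cv2.imwrite("pics/s4.png",d["color"])
E
```

```text
time_s: 33.17
tcp_pos: [559.3, -80.0, 241.0]
ee_rot: [-1.743, -1.919, -0.597]
force: [-1.0, 1.6, -0.0]
finger_gap: 95.4
time_s: 33.83
tcp_pos: [559.3, -80.2, 240.7]
ee_rot: [-1.316, -1.449, -1.015]
force: [-1.0, 0.1, -0.0]
finger_gap: 94.8
[-0.627  0.758  1.566  0.861  1.866 -0.963]
turn rv [ 0.001  -0.0034  0.0009]
-> [ 569.6 -186.7   61.8] cm [-2.005e+01  1.000e-02 -5.700e+00]
-> [557.6 -61.7  28.1] cm [ 0.  0. 13.]
```

View pics/s4.png

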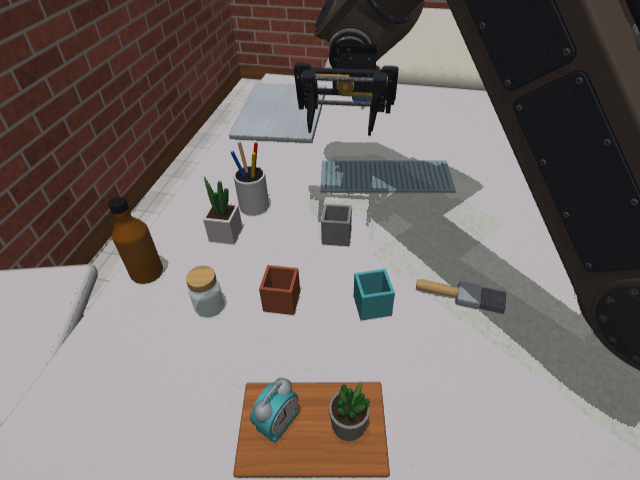

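The grey pot at (336,222) is upright with free space around it, and the gripper is behind it at a 75° tilt. Moving in to grasp it.

```bash
python3 -m jog '[{"linear":[-1,0,-2],"dr":[0,0,0]},{"linear":[-2,0,-2],"dr":[0,0,0]},{"linear":[-3,0,-1.7],"dr":[0,0,0]},{"linear":[-3.5,0,0],"dr":[0,0,0]},{"linear":[-3.5,0,0],"dr":[0,0,0]},{"linear":[-3.5,0,0],"dr":[0,0,0]},{"linear":[-2.5,0,0],"dr":[0,0,0]},{"linear":[-1.05,0,0],"dr":[0,0,0]}]'
python3 -m jog '[{"linear":[0,0,1],"dr":[0,0,0]},{"linear":[0,0,2],"dr":[0,0,0]},{"linear":[0,0,2],"dr":[0,0,0]},{"linear":[0,0,2],"dr":[0,0,0]},{"linear":[0,0,2],"dr":[0,0,0]},{"linear":[0,0,2],"dr":[0,0,0]},{"linear":[0,0,1.5],"dr":[0,0,0]},{"linear":[0,0,0.5],"dr":[0,0,0]}]'
python3 - <<'E'
from kin import *
r=tool(5.5,75);turn(r);z=r.apply([0,0,1]);c=np.array([559.3,-79.8,33])+18.8*z;lin(c);print(bot.sense()['force'])
d=shot("side");crop(d,260,120,200,150,4,"pics/s5.png")
E
```

```text
time_s: 34.55
tcp_pos: [568.9, -186.7, 58.4]
ee_rot: [-1.32, -1.45, -1.01]
force: [0.7, 0.3, 0.9]
finger_gap: 95.1
time_s: 35.22
tcp_pos: [557.3, -58.8, 28.7]
ee_rot: [-1.317, -1.453, -1.01]
force: [-0.6, -0.6, -0.2]
finger_gap: 95.0
turn rv [-0.0018  0.0007  0.0009]
-> [557.6 -61.7  28.1] cm [-0.13 -0.   -0.27]
[-0.55702654 -0.64156902 -0.23879705]
```

View pics/s5.png

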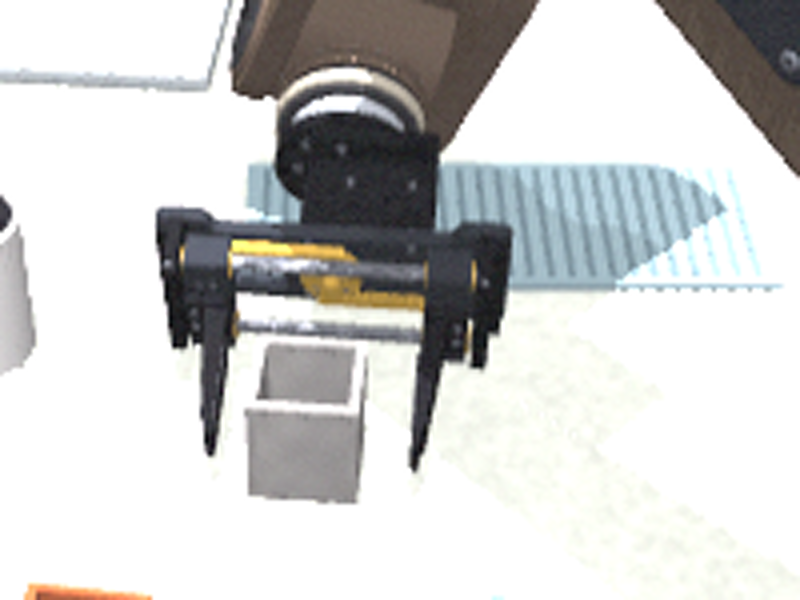

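The fingers straddle the grey pot (crop (305,420)) with the body clear of the desk. Next: grip it, lift 80 mm and roll half a turn.

```bash
python3 -m jog '[{"linear":[0,0,-0.25],"dr":[0,0,0]},{"linear":[0,0,0],"dr":[0,0,0]},{"linear":[0,0,0],"dr":[0,0,0]},{"linear":[0,0,0],"dr":[0,0,0]},{"linear":[0,0,0],"dr":[0,0,0]},{"linear":[0,0,0],"dr":[0,0,0]},{"linear":[0,0,0],"dr":[0,0,0]},{"linear":[0,0,0],"dr":[0,0,0]}]' -1 30
python3 -m jog '[{"linear":[0,0,0],"dr":[0,0,0]},{"linear":[0,0,0],"dr":[0,0,0]},{"linear":[0.5,0,-0.13],"dr":[0,0,0]},{"linear":[1.45,0,-0.39],"dr":[0,0,0]},{"linear":[1.93,0,-0.52],"dr":[0,0,0]},{"linear":[1.93,0,-0.52],"dr":[0,0,0]},{"linear":[1.45,0,-0.39],"dr":[0,0,0]},{"linear":[0.48,0,-0.13],"dr":[0,0,0]}]'
python3 -m jog '[{"linear":[0,0,0],"dr":[0,0,0.098]},{"linear":[0,0,0],"dr":[0,0,0.0982]},{"linear":[0,0,0],"dr":[0,0,0.0982]},{"linear":[0,0,0],"dr":[0,0,0.0982]},{"linear":[0,0,0],"dr":[0,0,0.0982]},{"linear":[0,0,0],"dr":[0,0,0.0982]},{"linear":[0,0,0],"dr":[0,0,0.0982]},{"linear":[0,0,0],"dr":[0,0,0.0982]}]'
python3 -m jog '[{"linear":[0,0,0],"dr":[0,0,0.098]},{"linear":[0,0,0],"dr":[0,0,0.0982]},{"linear":[0,0,0],"dr":[0,0,0.0982]},{"linear":[0,0,0],"dr":[0,0,0.0982]},{"linear":[0,0,0],"dr":[0,0,0.0982]},{"linear":[0,0,0],"dr":[0,0,0.0982]},{"linear":[0,0,0],"dr":[0,0,0.0982]},{"linear":[0,0,0],"dr":[0,0,0.0982]}]'
python3 -m jog '[{"linear":[0,0,0],"dr":[0,0,0.098]},{"linear":[0,0,0],"dr":[0,0,0.0982]},{"linear":[0,0,0],"dr":[0,0,0.0982]},{"linear":[0,0,0],"dr":[0,0,0.0982]},{"linear":[0,0,0],"dr":[0,0,0.0982]},{"linear":[0,0,0],"dr":[0,0,0.0982]},{"linear":[0,0,0],"dr":[0,0,0.0982]},{"linear":[0,0,0],"dr":[0,0,0.0982]}]'
python3 -m jog '[{"linear":[0,0,0],"dr":[0,0,0.098]},{"linear":[0,0,0],"dr":[0,0,0.0982]},{"linear":[0,0,0],"dr":[0,0,0.0982]},{"linear":[0,0,0],"dr":[0,0,0.0982]},{"linear":[0,0,0],"dr":[0,0,0.0982]},{"linear":[0,0,0],"dr":[0,0,0.0982]},{"linear":[0,0,0],"dr":[0,0,0.0982]},{"linear":[0,0,0],"dr":[0,0,0.0982]}]'
python3 - <<'E'
from kin import *
half=R.from_rotvec([0,0,np.pi]);r=tool(5.5,80)*half;turn(r);turn(tool(5.5,75)*half)
z=r.apply([0,0,1]);c=np.array([559.3,-79.8,36])+18.8*z;lin(c,r=r);lin(c,r=tool(5.5,75)*half);print(bot.sense()['qpos'].round(2))
d=shot("side");crop(d,260,120,200,150,4,"pics/s6.png")
E
```

```text
time_s: 35.93
tcp_pos: [557.8, -63.9, 28.2]
ee_rot: [-1.319, -1.451, -1.012]
force: [-1.0, 0.3, -0.5]
finger_gap: 54.1
time_s: 36.6
tcp_pos: [558.1, -64.0, 111.2]
ee_rot: [-1.319, -1.455, -1.013]
force: [0.2, -0.5, -0.7]
finger_gap: 53.4
time_s: 37.27
tcp_pos: [557.6, -63.7, 108.3]
ee_rot: [-1.684, -0.789, -0.479]
force: [0.6, -0.1, -2.0]
finger_gap: 53.8
time_s: 37.93
tcp_pos: [557.6, -63.7, 108.3]
ee_rot: [-1.831, -0.083, 0.071]
force: [0.7, -0.2, -1.1]
finger_gap: 53.8
time_s: 38.6
tcp_pos: [557.6, -63.7, 108.3]
ee_rot: [-1.766, 0.639, 0.618]
force: [0.1, 0.1, -1.2]
finger_gap: 53.7
time_s: 39.27
tcp_pos: [557.6, -63.7, 108.3]
ee_rot: [-1.476, 1.348, 1.138]
force: [0.2, -0.4, -0.8]
finger_gap: 54.3
turn rv [-0.0005 -0.0873 -0.0052]
turn rv [-0.0002 -0.0001 -0.0052]
-> [557.5 -61.4  32.7] cm [ 7.4  -0.01  1.54]
-> [557.5 -61.4  32.7] cm [ 7.24 -0.01  2.18]
[-0.61  0.94  1.62  0.84  1.7   2.02]
```

View pics/s6.png

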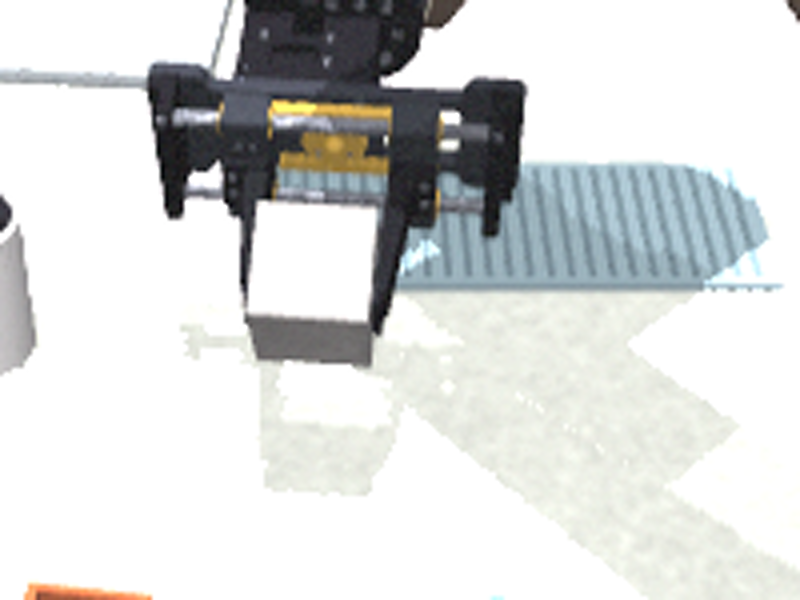

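The grey pot's bottom now faces up (crop (312,260)), tilted about 30°. I'll level the tool to 80° and lower the pot to the desk.

```bash
python3 -m jog '[{"linear":[0,0,0],"dr":[0,-0.0218,0]},{"linear":[0,0,0],"dr":[0,-0.0218,0]},{"linear":[0,0,0],"dr":[0,-0.0218,0]},{"linear":[0,0,0],"dr":[0,-0.0218,-0.005]},{"linear":[0.7,0,0.14],"dr":[0,0,0]},{"linear":[1.5,0,0.3],"dr":[0,0,0]},{"linear":[1.5,0,0.3],"dr":[0,0,0]},{"linear":[1,0,0.2],"dr":[0,0,0]}]'
python3 -m jog '[{"linear":[1,0,0.2],"dr":[0,0,0]},{"linear":[0.7,0,0.15],"dr":[0,0,0]},{"linear":[0.4,0,0.1],"dr":[0,0,0]},{"linear":[0.2,0,0.05],"dr":[0,0,0]},{"linear":[0.2,0,0.05],"dr":[0,0,0]},{"linear":[0.1,0,0],"dr":[0,0,0]},{"linear":[0,0,0],"dr":[0,0,0]},{"linear":[0,0,0],"dr":[0,0,0]}]'
python3 - <<'E'
from kin import *
half=R.from_rotvec([0,0,np.pi]);r=tool(5.5,80)*half;turn(r)
z=r.apply([0,0,1]);c=np.array([559.3,-79.8,36])+18.8*z;lin(c,r=r)
E
```

```text
time_s: 39.98
tcp_pos: [557.5, -62.4, 58.0]
ee_rot: [-1.415, 1.28, 1.184]
force: [0.0, 0.8, -1.4]
finger_gap: 53.4
time_s: 40.65
tcp_pos: [558.0, -61.9, 34.2]
ee_rot: [-1.416, 1.28, 1.182]
force: [-0.5, -0.5, -0.8]
finger_gap: 54.2
turn rv [-0.0004 -0.0006  0.0055]
-> [557.5 -61.4  32.7] cm [0.13 0.05 0.08]
```

```bash
python3 -m jog '[{"linear":[0.13,0,0],"dr":[0,0,0]},{"linear":[0.1,0,0],"dr":[0,0,0]},{"linear":[0.05,0,0],"dr":[0,0,0]},{"linear":[0,0,0],"dr":[0,0,0]},{"linear":[0,0,0],"dr":[0,0,0]},{"linear":[0,0,0],"dr":[0,0,0]},{"linear":[0,0,0],"dr":[0,0,0]},{"linear":[0,0,0],"dr":[0,0,0]}]'
python3 -m jog '[{"linear":[0,0,0],"dr":[0,0,0]},{"linear":[0,0,0],"dr":[0,0,0]},{"linear":[0,0,0],"dr":[0,0,0]},{"linear":[0,0,0],"dr":[0,0,0]},{"linear":[0,0,0],"dr":[0,0,0]},{"linear":[0,0,0],"dr":[0,0,0]},{"linear":[0,0,0],"dr":[0,0,0]},{"linear":[0,0,0],"dr":[0,0,0]}]' 1
python3 -m jog '[{"linear":[0,0,0],"dr":[0,0,0]},{"linear":[0,0,0],"dr":[0,0,0]},{"linear":[0,0,-1],"dr":[0,0,0]},{"linear":[0,0,-2],"dr":[0,0,0]},{"linear":[0,0,-3],"dr":[0,0,0]},{"linear":[0,0,-3],"dr":[0,0,0]},{"linear":[0,0,-3],"dr":[0,0,0]},{"linear":[0,0,-2],"dr":[0,0,0]}]'
python3 - <<'E'
from kin import *
d=shot("side");crop(d,240,120,200,150,4,"pics/s7.png")
for a in(1,-1):
  for b in(1,-1): print((proj(d,[559.3+27*a,-79.8+27*b,60])-[240,120])*4)
E
```

```text
time_s: 41.32
tcp_pos: [558.1, -62.1, 33.5]
ee_rot: [-1.413, 1.276, 1.184]
force: [0.1, -0.1, 13.1]
finger_gap: 53.8
time_s: 41.98
tcp_pos: [558.0, -62.3, 31.1]
ee_rot: [-1.416, 1.28, 1.182]
force: [0.3, -0.7, -0.5]
finger_gap: 94.4
time_s: 42.65
tcp_pos: [571.2, -202.9, 56.1]
ee_rot: [-1.416, 1.281, 1.18]
force: [0.9, 0.7, 0.4]
finger_gap: 95.0
[324.90362784 400.12937335]
[349.52084832 329.38987312]
[437.63159327 415.36139739]
[457.63609347 343.2212711 ]
```

View pics/s7.png

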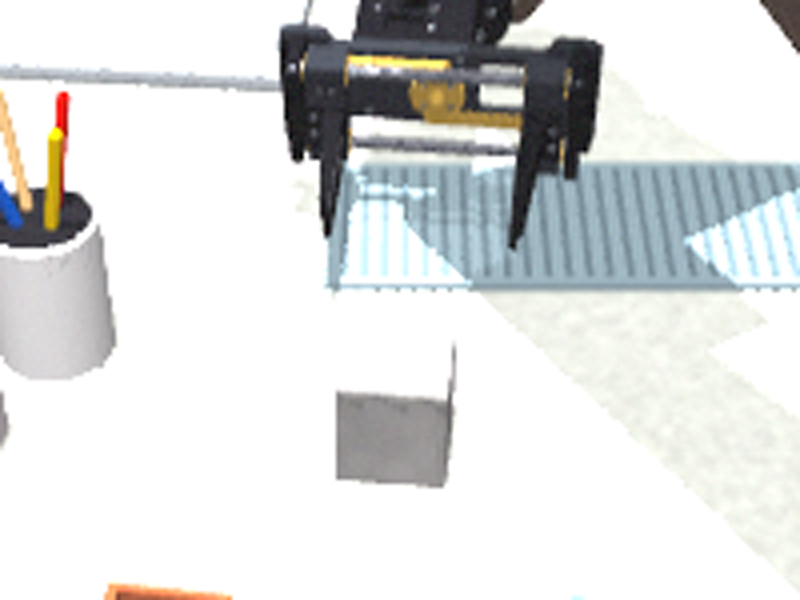

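Grey now stands upside down and flat on the desk, with its base corners at crop (337,478) and (444,486). I'll compute its pose, then lift, roll back a quarter turn and come upright.

```bash
python3 -m jog '[{"linear":[-1.97,0,-0.35],"dr":[0,0,0]},{"linear":[-1.97,0,-0.35],"dr":[0,0,0]},{"linear":[-1.97,0,-0.35],"dr":[0,0,0]},{"linear":[-1.97,0,-0.35],"dr":[0,0,0]},{"linear":[-1.97,0,-0.35],"dr":[0,0,0]},{"linear":[-1.97,0,-0.35],"dr":[0,0,0]},{"linear":[-1.97,0,-0.35],"dr":[0,0,0]},{"linear":[-1.97,0,-0.35],"dr":[0,0,0]}]'
python3 -m jog '[{"linear":[0,0,0],"dr":[0,0,-0.0982]},{"linear":[0,0,0],"dr":[0,0,-0.0982]},{"linear":[0,0,0],"dr":[0,0,-0.0982]},{"linear":[0,0,0],"dr":[0,0,-0.0982]},{"linear":[0,0,0],"dr":[0,0,-0.0982]},{"linear":[0,0,0],"dr":[0,0,-0.0982]},{"linear":[0,0,0],"dr":[0,0,-0.0982]},{"linear":[0,0,0],"dr":[0,0,-0.0982]}]'
python3 -m jog '[{"linear":[0,0,0],"dr":[0,0,-0.0982]},{"linear":[0,0,0],"dr":[0,0,-0.0982]},{"linear":[0,0,0],"dr":[0,0,-0.0982]},{"linear":[0,0,0],"dr":[0,0,-0.0982]},{"linear":[0,0,0],"dr":[0,0,-0.0982]},{"linear":[0,0,0],"dr":[0,0,-0.0982]},{"linear":[0,0,0],"dr":[0,0,-0.0982]},{"linear":[0,0,0],"dr":[0,0,-0.0982]}]'
python3 - <<'E'
from kin import *
turn(down(-84.5));print(bot.sense()['qpos'].round(2))
d=shot("side")
for z,ps in((0,((337,478),(444,486))),(60,((336,393),(447,397)))):
    a,b=[onz(d,240+u/4,120+v/4,z) for u,v in ps];m=(a+b)/2;e=(b-a)[:2];L=np.hypot(*e);n=np.array([e[1],-e[0]])/L
    print(z,a.round(1),b.round(1),"len",L.round(1),"yaw",np.degrees(np.arctan2(e[1],e[0])).round(1),"ctr",[(m[:2]+s*27*n).round(1) for s in(1,-1)])
E
```

```text
time_s: 43.37
tcp_pos: [570.2, -200.1, 216.7]
ee_rot: [-1.416, 1.28, 1.182]
force: [0.5, -0.5, 1.2]
finger_gap: 94.8
time_s: 44.03
tcp_pos: [570.3, -200.1, 215.9]
ee_rot: [-1.687, 0.596, 0.633]
force: [0.7, 0.4, 0.3]
finger_gap: 95.2
time_s: 44.7
tcp_pos: [570.3, -200.1, 215.9]
ee_rot: [-1.744, -0.092, 0.063]
force: [0.1, 0.2, -0.4]
finger_gap: 95.3
turn rv [-1.396  -0.0073  0.0081]
[-0.75  0.91  1.35  0.83  2.05  0.61]
0 [583.9 -63.2   0. ] [530.7 -68.3   0. ] len 53.4 yaw -174.5 ctr [array([554.7, -38.8]), array([559.9, -92.6])]
60 [582.3 -58.8  60. ] [530.3 -66.5  60. ] len 52.5 yaw -171.6 ctr [array([552.4, -36. ]), array([560.2, -89.4])]
```

```bash
python3 -m jog '[{"linear":[0,0,0],"dr":[-0.0873,0,0]},{"linear":[0,0,0],"dr":[-0.0873,0,0]},{"linear":[0,0,0],"dr":[-0.0873,0,0]},{"linear":[0,0,0],"dr":[-0.0873,0,0]},{"linear":[0,0,0],"dr":[-0.0873,0,0]},{"linear":[0,0,0],"dr":[-0.0873,0,0]},{"linear":[0,0,0],"dr":[-0.0873,0,0]},{"linear":[0,0,0],"dr":[-0.0873,0,0]}]'
python3 -m jog '[{"linear":[0,0,0],"dr":[-0.0873,0,0]},{"linear":[0,0,0],"dr":[-0.0873,0,0]},{"linear":[0,0,0],"dr":[-0.0873,0,0]},{"linear":[0,0,0],"dr":[-0.0873,0,0]},{"linear":[0,0,0],"dr":[-0.0873,0,0]},{"linear":[0,0,0],"dr":[-0.0873,0,0]},{"linear":[0,0,0],"dr":[-0.0873,0,0]},{"linear":[0,0,0],"dr":[-0.0873,0,0]}]'
python3 - <<'E'
from kin import *
turn(down(-84.5));print(bot.sense()['qpos'].round(2));lin([560,-91.5,150],[560,-91.5,22])
E
```

```text
time_s: 45.42
tcp_pos: [570.4, -200.3, 216.2]
ee_rot: [-2.446, -0.117, 0.036]
force: [0.0, 0.3, 0.2]
finger_gap: 95.2
time_s: 46.08
tcp_pos: [570.5, -200.0, 216.5]
ee_rot: [3.133, 0.146, 0.011]
force: [-0.6, -0.5, -0.2]
finger_gap: 95.0
turn rv [ 0.0052 -0.0071 -0.0026]
[-0.45  0.46  1.61 -0.    1.06  1.03]
-> [560.  -91.5 150. ] cm [ -0.08 -10.93   6.59]
-> [560.  -91.5  22. ] cm [-0.09 -0.07 12.8 ]
```

```bash
python3 -m jog '[{"linear":[-0.01,-1.37,0],"dr":[0.0052,-0.0071,0]},{"linear":[-0.01,-1.37,0],"dr":[0,0,0]},{"linear":[-0.01,-1.37,0.5],"dr":[0,0,0]},{"linear":[-0.01,-1.37,1],"dr":[0,0,0]},{"linear":[-0.01,-1.37,1],"dr":[0,0,0]},{"linear":[-0.01,-1.37,1.5],"dr":[0,0,0]},{"linear":[-0.01,-1.36,1.5],"dr":[0,0,0]},{"linear":[-0.01,-1.36,1.1],"dr":[0,0,0]}]'
python3 -m jog '[{"linear":[0,0,1.6],"dr":[0,0,0]},{"linear":[0,0,1.6],"dr":[0,0,0]},{"linear":[0,0,1.6],"dr":[0,0,0]},{"linear":[0,0,1.6],"dr":[0,0,0]},{"linear":[0,0,1.6],"dr":[0,0,0]},{"linear":[0,0,1.6],"dr":[0,0,0]},{"linear":[0,0,1.6],"dr":[0,0,0]},{"linear":[0,0,1.6],"dr":[0,0,0]}]'
python3 -m jog '[{"linear":[0,0,0],"dr":[0,0,0]},{"linear":[0,0,0],"dr":[0,0,0]},{"linear":[0,0,0],"dr":[0,0,0]},{"linear":[0,0,0],"dr":[0,0,0]},{"linear":[0,0,0],"dr":[0,0,0]},{"linear":[0,0,0],"dr":[0,0,0]},{"linear":[0,0,0],"dr":[0,0,0]},{"linear":[0,0,0],"dr":[0,0,0]}]' -1 30
python3 -m jog '[{"linear":[0,0,0],"dr":[0,0,0]},{"linear":[0,0,0],"dr":[0,0,0]},{"linear":[0,0,-0.5],"dr":[0,0,0]},{"linear":[0,0,-1.5],"dr":[0,0,0]},{"linear":[0,0,-2],"dr":[0,0,0]},{"linear":[0,0,-2],"dr":[0,0,0]},{"linear":[0,0,-1.5],"dr":[0,0,0]},{"linear":[0,0,-0.5],"dr":[0,0,0]}]'
python3 - <<'E'
from kin import *
M=np.array([489.5,-301.6]);ex=np.array([np.cos(np.radians(11.2)),np.sin(np.radians(11.2))])
for a in(95,0,-95):print(a,(M+a*ex).round(1))
t=M+95*ex;turn(down(-78.8));lin([*t,100],[*t,28],r=down(-78.8))
E
```

```text
time_s: 46.75
tcp_pos: [558.1, -89.4, 148.3]
ee_rot: [-3.131, -0.149, 0.006]
force: [-0.5, -0.1, 0.1]
finger_gap: 95.0
time_s: 47.42
tcp_pos: [558.1, -89.7, 20.6]
ee_rot: [-3.132, -0.148, 0.005]
force: [0.5, 0.1, 0.4]
finger_gap: 95.1
time_s: 48.08
tcp_pos: [558.8, -90.2, 22.5]
ee_rot: [-3.134, -0.152, 0.002]
force: [-1.1, -0.3, 4.3]
finger_gap: 54.0
time_s: 48.75
tcp_pos: [559.4, -90.6, 104.2]
ee_rot: [-3.134, -0.151, -0.001]
force: [0.3, -0.3, -0.6]
finger_gap: 54.0
95 [ 582.7 -283.1]
0 [ 489.5 -301.6]
-95 [ 396.3 -320.1]
turn rv [-0.0035 -0.001  -0.0989]
-> [ 582.7 -283.1  100. ] cm [-1.46 19.34  0.42]
-> [ 582.7 -283.1   28. ] cm [0.  0.  7.2]
```

```bash
python3 -m jog '[{"linear":[0,0,0],"dr":[-0.0035,0,-0.0495]},{"linear":[0,0,0],"dr":[0,0,-0.0494]},{"linear":[-0.18,2.42,0],"dr":[0,0,0]},{"linear":[-0.18,2.42,0],"dr":[0,0,0]},{"linear":[-0.18,2.42,0],"dr":[0,0,0]},{"linear":[-0.18,2.42,0],"dr":[0,0,0]},{"linear":[-0.18,2.42,0],"dr":[0,0,0]},{"linear":[-0.18,2.42,0],"dr":[0,0,0]}]'
python3 -m jog '[{"linear":[-0.18,2.42,0],"dr":[0,0,0]},{"linear":[-0.18,2.42,0],"dr":[0,0,0]},{"linear":[0,0,1],"dr":[0,0,0]},{"linear":[0,0,1.5],"dr":[0,0,0]},{"linear":[0,0,1.5],"dr":[0,0,0]},{"linear":[0,0,1],"dr":[0,0,0]},{"linear":[0,0,0.3],"dr":[0,0,0]},{"linear":[0,0,0],"dr":[0,0,0]}]'
python3 - <<'E'
from kin import *
turn(down(-78.8));lin([582.7,-283.1,50],[582.7,-283.1,27.5])
E
```

```text
time_s: 49.42
tcp_pos: [576.1, -236.0, 101.1]
ee_rot: [-3.125, -0.306, 0.004]
force: [-0.5, -0.0, -1.8]
finger_gap: 54.1
time_s: 50.08
tcp_pos: [581.8, -282.5, 47.6]
ee_rot: [-3.124, -0.307, 0.005]
force: [-0.3, -0.9, -0.7]
finger_gap: 53.9
turn rv [-0.0025  0.003   0.0003]
-> [ 582.7 -283.1   50. ] cm [ 0.08  0.07 -0.24]
-> [ 582.7 -283.1   27.5] cm [0.01 0.01 2.25]
```

```bash
cat > loc.py <<'E'
from kin import *
from scipy.optimize import minimize
def box(d,x,y,yaw,z0):
    a=np.radians(yaw);c,s=np.cos(a),np.sin(a)
    P=np.array([proj(d,[x+27*(i*c-j*s),y+27*(i*s+j*c),z]) for i in(1,-1) for j in(1,-1) for z in(z0,z0+60)])
    m=np.zeros((960*2,1280*2),np.uint8);cv2.fillConvexPoly(m,cv2.convexHull((P*4).round().astype(np.int32)),1);return m
def seg(d,name):
    im=cv2.resize(d["color"],None,fx=4,fy=4,interpolation=cv2.INTER_LINEAR);h=cv2.cvtColor(im,cv2.COLOR_BGR2HSV)
    lo,hi={"teal":((80,90,20),(100,255,255)),"clay":((0,120,20),(12,255,255))}[name];return cv2.inRange(h,lo,hi)//255
def find(name,x,y,yaw,z0=0,cams=("top","side"),shots=None):
    for n in cams:
        d=(shots or {}).get(n) or shot(n);m=seg(d,name)
        u,v=(proj(d,[x,y,z0+30])*4).astype(int);roi=np.zeros_like(m);w=190;roi[max(0,v-w):v+w,max(0,u-w):u+w]=1;m=m*roi
        f=lambda q:-(m&(b:=box(d,*q,z0))).sum()/((m|b).sum()+1)
        r=minimize(f,[x,y,yaw],method="Nelder-Mead",options=dict(initial_simplex=[[x,y,yaw],[x+15,y,yaw],[x,y+15,yaw],[x,y,yaw+10]],xatol=.2,fatol=1e-4))
        print(name,n,r.x.round(1),"IoU %.3f"%-r.fun,"area",m.sum()//16)
E
python3 -m jog '[{"linear":[0.04,0.04,0.4],"dr":[0,0,0]},{"linear":[0.04,0.03,0.6],"dr":[0,0,0]},{"linear":[0,0,0.5],"dr":[0,0,0]},{"linear":[0,0,0.3],"dr":[0,0,0]},{"linear":[0,0,0.2],"dr":[0,0,0]},{"linear":[0,0,0],"dr":[0,0,0]},{"linear":[0,0,0],"dr":[0,0,0]},{"linear":[0,0,0],"dr":[0,0,0]}]'
python3 -m jog '[{"linear":[0,0,0],"dr":[0,0,0]},{"linear":[0,0,0],"dr":[0,0,0]},{"linear":[0,0,0],"dr":[0,0,0]},{"linear":[0,0,0],"dr":[0,0,0]},{"linear":[0,0,0],"dr":[0,0,0]},{"linear":[0,0,0],"dr":[0,0,0]},{"linear":[0,0,0],"dr":[0,0,0]},{"linear":[0,0,0],"dr":[0,0,0]}]' 1
python3 -m jog '[{"linear":[0,0,-1],"dr":[0,0,0]},{"linear":[0,0,-2],"dr":[0,0,0]},{"linear":[0,0,-3],"dr":[0,0,0]},{"linear":[0,0,-4],"dr":[0,0,0]},{"linear":[0,0,-4],"dr":[0,0,0]},{"linear":[0,0,-4],"dr":[0,0,0]},{"linear":[0,0,-4],"dr":[0,0,0]},{"linear":[0,0,0],"dr":[0,0,0]}]'
python3 - <<'E'
from loc import *
find("teal",466,77,24);find("clay",621,99,4)
turn(down(24));print(bot.sense()['qpos'].round(2))
E
```

```text
time_s: 50.75
tcp_pos: [583.2, -283.7, 28.9]
ee_rot: [-3.126, -0.306, 0.002]
force: [-0.2, -0.6, -1.1]
finger_gap: 54.1
time_s: 51.42
tcp_pos: [583.0, -283.6, 28.7]
ee_rot: [-3.126, -0.307, 0.003]
force: [0.5, 0.3, 0.1]
finger_gap: 94.3
time_s: 52.08
tcp_pos: [585.4, -284.9, 258.1]
ee_rot: [3.12, 0.306, 0.013]
force: [1.7, 0.0, 0.1]
finger_gap: 94.8
teal top [534.3 130.3 -33.8] IoU -0.000 area 559
teal side [536.   87.   -9.3] IoU -0.000 area 1664
clay top [719.9 137.9 -45.6] IoU -0.000 area 572
clay side [702.7 145.7 -22.7] IoU -0.000 area 1600
turn rv [-0.0035 -0.     -1.7941]
[-0.55  0.5   1.45 -0.    1.19  0.82]loc.py:14: RuntimeWarning: overflow encountered in scalar negative
  f=lambda q:-(m&(b:=box(d,*q,z0))).sum()/((m|b).sum()+1)
```

```bash
sed -i 's/f=lambda q:-(m/f=lambda q:-1.0*(m/; s/).sum()\/((m|b)/).sum(dtype=float)\/((m|b)/' loc.py
python3 -m jog '[{"linear":[0,0,0],"dr":[0,0,-0.1121]},{"linear":[0,0,0],"dr":[0,0,-0.1121]},{"linear":[0,0,0],"dr":[0,0,-0.1121]},{"linear":[0,0,0],"dr":[0,0,-0.1121]},{"linear":[0,0,0],"dr":[0,0,-0.1121]},{"linear":[0,0,0],"dr":[0,0,-0.1121]},{"linear":[0,0,0],"dr":[0,0,-0.1121]},{"linear":[0,0,0],"dr":[0,0,-0.1121]}]'
python3 -m jog '[{"linear":[0,0,0],"dr":[0,0,-0.1121]},{"linear":[0,0,0],"dr":[0,0,-0.1121]},{"linear":[0,0,0],"dr":[0,0,-0.1121]},{"linear":[0,0,0],"dr":[0,0,-0.1121]},{"linear":[0,0,0],"dr":[0,0,-0.1121]},{"linear":[0,0,0],"dr":[0,0,-0.1121]},{"linear":[0,0,0],"dr":[0,0,-0.1121]},{"linear":[0,0,0],"dr":[0,0,-0.1121]}]'
python3 - <<'E'
from loc import *
find("teal",466,77,24);find("clay",621,99,4)
r=tool(24,75);turn(r);z=r.apply([0,0,1]);c=np.array([466,77,33])+18.8*z
print(c-130*z);lin(c-130*z+[0,0,150]);print(bot.sense()['qpos'].round(2))
E
```

```text
time_s: 52.95
tcp_pos: [583.0, -283.6, 247.0]
ee_rot: [-2.676, -1.637, 0.004]
force: [0.6, 0.3, 0.6]
finger_gap: 95.2
time_s: 53.62
tcp_pos: [583.0, -283.6, 246.9]
ee_rot: [-1.702, -2.635, 0.0]
force: [-0.4, 0.3, 1.2]
finger_gap: 95.1
teal top [464.9  77.6  25.2] IoU 0.812 area 515
teal side [466.4  81.5  20.7] IoU 0.953 area 1663
clay top [620.5 101.5   4.7] IoU 0.842 area 573
clay side [622.4 102.7   7.1] IoU 0.944 area 1601
turn rv [ 1.000e-03  1.306e+00 -5.400e-03]
[509.68797    -21.12478719  61.78067782]
-> [509.7 -21.1 211.8] cm [26.98  3.85  3.66]
[-0.55  0.5   1.45 -0.    1.19 -0.97]
```

```bash
python3 -m jog '[{"linear":[3.37,0.48,0.4],"dr":[0,0,0]},{"linear":[3.37,0.48,0.4],"dr":[0,0,0]},{"linear":[3.37,0.48,0.4],"dr":[0,0,0]},{"linear":[3.37,0.48,0.4],"dr":[0,0,0]},{"linear":[3.37,0.48,0.4],"dr":[0,0,0]},{"linear":[3.37,0.48,0.4],"dr":[0,0,0]},{"linear":[3.37,0.48,0.4],"dr":[0,0,0]},{"linear":[3.37,0.48,0.4],"dr":[0,0,0]}]'
python3 -m jog '[{"linear":[0,0,0],"dr":[0,0.0816,0]},{"linear":[0,0,0],"dr":[0,0.0816,0]},{"linear":[0,0,0],"dr":[0,0.0816,0]},{"linear":[0,0,0],"dr":[0,0.0816,0]},{"linear":[0,0,0],"dr":[0,0.0816,0]},{"linear":[0,0,0],"dr":[0,0.0816,0]},{"linear":[0,0,0],"dr":[0,0.0816,0]},{"linear":[0,0,0],"dr":[0,0.0816,0]}]'
python3 -m jog '[{"linear":[0,0,0],"dr":[0,0.0816,0]},{"linear":[0,0,0],"dr":[0,0.0816,0]},{"linear":[0,0,0],"dr":[0,0.0816,0]},{"linear":[0,0,0],"dr":[0,0.0816,0]},{"linear":[0,0,0],"dr":[0,0.0816,0]},{"linear":[0,0,0],"dr":[0,0.0816,0]},{"linear":[0,0,0],"dr":[0,0.0816,0]},{"linear":[0,0,0],"dr":[0,0.0816,0]}]'
python3 - <<'E'
from loc import *
find("teal",466,77,24,cams=("side",))
r=tool(23.5,75);turn(r);z=r.apply([0,0,1]);c=np.array([466,79,33])+18.8*z
lin(c-130*z,c,r=r);print(bot.sense()['qpos'].round(2))
E
```

```text
time_s: 54.48
tcp_pos: [508.1, -20.4, 216.6]
ee_rot: [-1.716, -2.629, 0.001]
force: [0.8, 0.3, 0.1]
finger_gap: 95.1
time_s: 55.15
tcp_pos: [509.1, -22.0, 217.1]
ee_rot: [-1.393, -2.134, -0.472]
force: [-0.0, 0.2, 0.0]
finger_gap: 94.6
time_s: 55.82
tcp_pos: [509.0, -22.1, 216.8]
ee_rot: [-1.043, -1.596, -0.796]
force: [-0.4, 0.3, 0.0]
finger_gap: 95.3
teal side [466.4  81.5  20.7] IoU 0.953 area 1664
turn rv [-0.0078 -0.0106 -0.0058]
-> [508.8 -19.5  61.8] cm [-14.75   0.12   4.2 ]
-> [458.8  95.7  28.1] cm [ 0. -0. 13.]
[-0.5   0.79  1.6   0.68  1.93 -1.1 ]
```

```bash
python3 -m jog '[{"linear":[-1,0.02,0.3],"dr":[-0.0078,-0.0106,-0.0058]},{"linear":[-2.2,0.02,0.6],"dr":[0,0,0]},{"linear":[-2.2,0.02,0.6],"dr":[0,0,0]},{"linear":[-2.2,0.02,0.6],"dr":[0,0,0]},{"linear":[-2.2,0.02,0.6],"dr":[0,0,0]},{"linear":[-2.2,0.02,0.6],"dr":[0,0,0]},{"linear":[-1.75,0,0.5],"dr":[0,0,0]},{"linear":[-1,0,0.4],"dr":[0,0,0]}]'
python3 -m jog '[{"linear":[0,0,1],"dr":[0,0,0]},{"linear":[0,0,2],"dr":[0,0,0]},{"linear":[0,0,2],"dr":[0,0,0]},{"linear":[0,0,2],"dr":[0,0,0]},{"linear":[0,0,2],"dr":[0,0,0]},{"linear":[0,0,2],"dr":[0,0,0]},{"linear":[0,0,1.5],"dr":[0,0,0]},{"linear":[0,0,0.5],"dr":[0,0,0]}]'
python3 - <<'E'
from loc import *
r=tool(23.5,75);turn(r);z=r.apply([0,0,1]);c=np.array([466,79,33])+18.8*z
lin(c);d=shot("side");cv2.imwrite("pics/s8.png",d["color"]);print(bot.sense()['force'])
E
python3 -m jog '[{"linear":[0,0,0],"dr":[0,0,0]},{"linear":[0,0,0],"dr":[0,0,0]},{"linear":[0,0,0],"dr":[0,0,0]},{"linear":[0,0,0],"dr":[0,0,0]},{"linear":[0,0,0],"dr":[0,0,0]},{"linear":[0,0,0],"dr":[0,0,0]},{"linear":[0,0,0],"dr":[0,0,0]},{"linear":[0,0,0],"dr":[0,0,0]}]' -1 30
```

```text
time_s: 56.53
tcp_pos: [510.3, -20.4, 61.8]
ee_rot: [-1.052, -1.611, -0.8]
force: [0.0, 0.3, -0.4]
finger_gap: 95.1
time_s: 57.2
tcp_pos: [459.6, 96.1, 28.9]
ee_rot: [-1.049, -1.613, -0.801]
force: [-0.5, 0.2, 0.1]
finger_gap: 94.8
turn rv [-0.0022  0.0124  0.0059]
-> [458.8  95.7  28.1] cm [-0.08 -0.1   0.01]
[ 0.25387025  0.14802758 -0.16519369]
time_s: 57.92
tcp_pos: [460.8, 94.1, 28.5]
ee_rot: [-1.05, -1.613, -0.803]
force: [0.2, -1.1, 0.5]
finger_gap: 54.0
```

```bash
python3 -m jog '[{"linear":[0,0,0],"dr":[0,0,0]},{"linear":[0,0,0],"dr":[0,0,0]},{"linear":[0.5,0,-0.13],"dr":[0,0,0]},{"linear":[1.45,0,-0.39],"dr":[0,0,0]},{"linear":[1.93,0,-0.52],"dr":[0,0,0]},{"linear":[1.93,0,-0.52],"dr":[0,0,0]},{"linear":[1.45,0,-0.39],"dr":[0,0,0]},{"linear":[0.48,0,-0.13],"dr":[0,0,0]}]'
python3 -m jog '[{"linear":[0,0,0],"dr":[0,0,0.098]},{"linear":[0,0,0],"dr":[0,0,0.0982]},{"linear":[0,0,0],"dr":[0,0,0.0982]},{"linear":[0,0,0],"dr":[0,0,0.0982]},{"linear":[0,0,0],"dr":[0,0,0.0982]},{"linear":[0,0,0],"dr":[0,0,0.0982]},{"linear":[0,0,0],"dr":[0,0,0.0982]},{"linear":[0,0,0],"dr":[0,0,0.0982]}]'
python3 -m jog '[{"linear":[0,0,0],"dr":[0,0,0.098]},{"linear":[0,0,0],"dr":[0,0,0.0982]},{"linear":[0,0,0],"dr":[0,0,0.0982]},{"linear":[0,0,0],"dr":[0,0,0.0982]},{"linear":[0,0,0],"dr":[0,0,0.0982]},{"linear":[0,0,0],"dr":[0,0,0.0982]},{"linear":[0,0,0],"dr":[0,0,0.0982]},{"linear":[0,0,0],"dr":[0,0,0.0982]}]'
python3 -m jog '[{"linear":[0,0,0],"dr":[0,0,0.098]},{"linear":[0,0,0],"dr":[0,0,0.0982]},{"linear":[0,0,0],"dr":[0,0,0.0982]},{"linear":[0,0,0],"dr":[0,0,0.0982]},{"linear":[0,0,0],"dr":[0,0,0.0982]},{"linear":[0,0,0],"dr":[0,0,0.0982]},{"linear":[0,0,0],"dr":[0,0,0.0982]},{"linear":[0,0,0],"dr":[0,0,0.0982]}]'
python3 -m jog '[{"linear":[0,0,0],"dr":[0,0,0.098]},{"linear":[0,0,0],"dr":[0,0,0.0982]},{"linear":[0,0,0],"dr":[0,0,0.0982]},{"linear":[0,0,0],"dr":[0,0,0.0982]},{"linear":[0,0,0],"dr":[0,0,0.0982]},{"linear":[0,0,0],"dr":[0,0,0.0982]},{"linear":[0,0,0],"dr":[0,0,0.0982]},{"linear":[0,0,0],"dr":[0,0,0.0982]}]'
python3 - <<'E'
from kin import *
half=R.from_rotvec([0,0,np.pi]);r=tool(23.5,80)*half;turn(r)
z=r.apply([0,0,1]);c=np.array([467,79,35])+18.8*z;lin(c,r=r);print(bot.sense()['qpos'].round(2))
d=shot("side");crop(d,280,180,200,150,4,"pics/s9.png")
E
```

```text
time_s: 58.58
tcp_pos: [460.0, 95.0, 110.5]
ee_rot: [-1.049, -1.615, -0.804]
force: [-0.1, 0.2, -0.8]
finger_gap: 54.1
time_s: 59.25
tcp_pos: [459.8, 95.0, 108.2]
ee_rot: [-1.531, -1.044, -0.262]
force: [-1.1, -0.8, -1.3]
finger_gap: 53.8
time_s: 59.92
tcp_pos: [459.7, 95.0, 108.2]
ee_rot: [-1.816, -0.38, 0.285]
force: [-0.8, 0.1, -1.4]
finger_gap: 54.1
time_s: 60.58
tcp_pos: [459.7, 95.0, 108.2]
ee_rot: [-1.895, 0.358, 0.822]
force: [0.4, -0.1, -1.7]
finger_gap: 53.7
time_s: 61.25
tcp_pos: [459.7, 95.0, 108.2]
ee_rot: [-1.744, 1.141, 1.32]
force: [-1.3, -0.1, -0.7]
finger_gap: 53.5
turn rv [ 0.0006 -0.0998  0.0014]
-> [459.6  96.   31.7] cm [ 7.51 -0.03  1.42]
[-0.36  0.87  1.85  0.76  1.6   1.87]
```

View pics/s9.png

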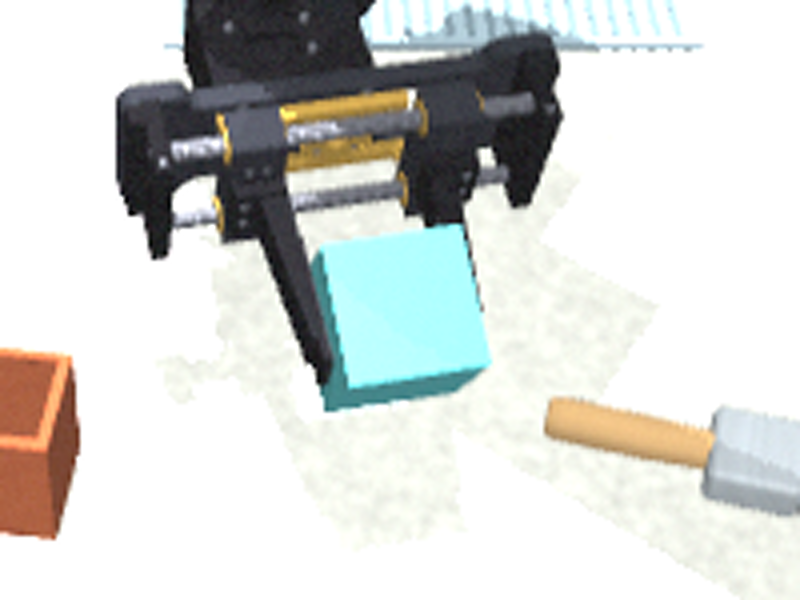

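The teal pot is held bottom up at crop (400,310). Lowering and releasing it the same way.

```bash
python3 -m jog '[{"linear":[0,0,0],"dr":[0,-0.025,0]},{"linear":[0,0,0],"dr":[0,-0.025,0]},{"linear":[0,0,0],"dr":[0,-0.025,0]},{"linear":[0,0,0],"dr":[0,-0.025,0]},{"linear":[0.7,0,0.14],"dr":[0,0,0]},{"linear":[1.5,0,0.3],"dr":[0,0,0]},{"linear":[1.5,0,0.3],"dr":[0,0,0]},{"linear":[1,0,0.2],"dr":[0,0,0]}]'
python3 -m jog '[{"linear":[1,0,0.2],"dr":[0,0,0]},{"linear":[0.7,0,0.15],"dr":[0,0,0]},{"linear":[0.4,0,0.1],"dr":[0,0,0]},{"linear":[0.2,0,0],"dr":[0,0,0]},{"linear":[0.2,0,0],"dr":[0,0,0]},{"linear":[0.15,0,0],"dr":[0,0,0]},{"linear":[0.1,0,0],"dr":[0,0,0]},{"linear":[0,0,0],"dr":[0,0,0]}]'
python3 -m jog '[{"linear":[0.1,0,0],"dr":[0,0,0]},{"linear":[0,0,0],"dr":[0,0,0]},{"linear":[0,0,0],"dr":[0,0,0]},{"linear":[0,0,0],"dr":[0,0,0]},{"linear":[0,0,0],"dr":[0,0,0]},{"linear":[0,0,0],"dr":[0,0,0]},{"linear":[0,0,0],"dr":[0,0,0]},{"linear":[0,0,0],"dr":[0,0,0]}]'
python3 -m jog '[{"linear":[0,0,0],"dr":[0,0,0]},{"linear":[0,0,0],"dr":[0,0,0]},{"linear":[0,0,0],"dr":[0,0,0]},{"linear":[0,0,0],"dr":[0,0,0]},{"linear":[0,0,0],"dr":[0,0,0]},{"linear":[0,0,0],"dr":[0,0,0]},{"linear":[0,0,0],"dr":[0,0,0]},{"linear":[0,0,0],"dr":[0,0,0]}]' 1
python3 -m jog '[{"linear":[0,0,0],"dr":[0,0,0]},{"linear":[0,0,0],"dr":[0,0,0]},{"linear":[0,0,-1],"dr":[0,0,0]},{"linear":[0,0,-2],"dr":[0,0,0]},{"linear":[0,0,-3],"dr":[0,0,0]},{"linear":[0,0,-3],"dr":[0,0,0]},{"linear":[0,0,-3],"dr":[0,0,0]},{"linear":[0,0,-2],"dr":[0,0,0]}]'
python3 -m jog '[{"linear":[-1.97,0,-0.35],"dr":[0,0,0]},{"linear":[-1.97,0,-0.35],"dr":[0,0,0]},{"linear":[-1.97,0,-0.35],"dr":[0,0,0]},{"linear":[-1.97,0,-0.35],"dr":[0,0,0]},{"linear":[-1.97,0,-0.35],"dr":[0,0,0]},{"linear":[-1.97,0,-0.35],"dr":[0,0,0]},{"linear":[-1.97,0,-0.35],"dr":[0,0,0]},{"linear":[-1.97,0,-0.35],"dr":[0,0,0]}]'
python3 - <<'E'
from loc import *
find("teal",471,67,23.5);find("clay",621,101,5)
E
```

```text
time_s: 61.97
tcp_pos: [459.5, 96.1, 59.1]
ee_rot: [-1.66, 1.079, 1.388]
force: [-0.1, 0.4, -0.8]
finger_gap: 53.9
time_s: 62.63
tcp_pos: [460.1, 95.8, 33.3]
ee_rot: [-1.66, 1.079, 1.387]
force: [0.0, 0.1, 0.4]
finger_gap: 54.1
time_s: 63.3
tcp_pos: [460.1, 95.7, 33.1]
ee_rot: [-1.659, 1.078, 1.388]
force: [0.9, -0.9, 7.3]
finger_gap: 53.9
time_s: 63.97
tcp_pos: [460.1, 95.7, 31.8]
ee_rot: [-1.66, 1.08, 1.388]
force: [0.4, -0.2, 0.0]
finger_gap: 94.7
time_s: 64.63
tcp_pos: [516.3, -33.7, 56.9]
ee_rot: [-1.661, 1.081, 1.385]
force: [0.3, 0.1, 0.3]
finger_gap: 95.0
time_s: 65.3
tcp_pos: [514.3, -32.0, 217.4]
ee_rot: [-1.66, 1.08, 1.387]
force: [0.7, -0.6, 0.2]
finger_gap: 95.0
teal top [472.9  67.3  36.3] IoU 0.052 area 32
teal side [471.   68.9  20.5] IoU 0.952 area 1622
clay top [621.9 100.8   4.3] IoU 0.851 area 580
clay side [622.1 103.6   6.6] IoU 0.941 area 1599
```

Run:
```python
from loc import *
half=R.from_rotvec([0,0,np.pi]);r=tool(5.5,75)*half;turn(r);z=r.apply([0,0,1]);c=np.array([621.5,101,33])+18.8*z
lin(c-130*z+[0,0,150],c-130*z,c,r=r);print(best([621.5,101,33],5.5,75,np.pi)[0].round(2),bot.sense()['qpos'].round(2))
```

```text
turn rv [0.3073 0.0867 0.075 ]
-> [631.8  -5.9 211.8] cm [  0.06 -11.94   1.52]
-> [631.8  -5.9  61.8] cm [14.49 -0.    3.88]
-> [619.8 119.1  28.1] cm [-0. -0. 13.]
[-0.32  1.06  1.62  1.09  1.51  2.  ] [-0.52  0.82  1.57  0.7   1.99  2.02]
```

```bash
python3 -m jog '[{"linear":[0,0,0],"dr":[0.0384,0.0108,0.0094]},{"linear":[0,0,0],"dr":[0.0384,0.0108,0.0094]},{"linear":[0,0,0],"dr":[0.0384,0.0108,0.0094]},{"linear":[0,0,0],"dr":[0.0384,0.0108,0.0094]},{"linear":[0,0,0],"dr":[0.0384,0.0108,0.0094]},{"linear":[0,0,0],"dr":[0.0384,0.0108,0.0094]},{"linear":[0,0,0],"dr":[0.0384,0.0108,0.0094]},{"linear":[0,0,0],"dr":[0.0384,0.0108,0.0094]}]'
python3 -m jog '[{"linear":[0.01,-1.49,0.19],"dr":[0,0,0]},{"linear":[0.01,-1.49,0.19],"dr":[0,0,0]},{"linear":[0.01,-1.49,0.19],"dr":[0,0,0]},{"linear":[0.01,-1.49,0.19],"dr":[0,0,0]},{"linear":[0.01,-1.49,0.19],"dr":[0,0,0]},{"linear":[0.01,-1.49,0.19],"dr":[0,0,0]},{"linear":[0.01,-1.49,0.19],"dr":[0,0,0]},{"linear":[0,-1.5,0.19],"dr":[0,0,0]}]'
python3 -m jog '[{"linear":[1,0,0.27],"dr":[0,0,0]},{"linear":[2.2,0,0.59],"dr":[0,0,0]},{"linear":[2.2,0,0.59],"dr":[0,0,0]},{"linear":[2.2,0,0.59],"dr":[0,0,0]},{"linear":[2.2,0,0.59],"dr":[0,0,0]},{"linear":[2.2,0,0.59],"dr":[0,0,0]},{"linear":[1.5,0,0.4],"dr":[0,0,0]},{"linear":[0.9,0,0.24],"dr":[0,0,0]}]'
python3 - <<'E'
from loc import *
half=R.from_rotvec([0,0,np.pi]);r=tool(5.5,75)*half;turn(r);z=r.apply([0,0,1]);c=np.array([621.5,101,33])+18.8*z
lin(c-130*z,c,r=r)
E
```

```text
time_s: 66.17
tcp_pos: [514.2, -31.6, 215.1]
ee_rot: [-1.476, 1.346, 1.137]
force: [0.5, 0.0, -1.0]
finger_gap: 95.0
time_s: 66.83
tcp_pos: [632.2, -5.5, 210.1]
ee_rot: [-1.477, 1.344, 1.139]
force: [-0.6, -0.6, 0.2]
finger_gap: 95.2
time_s: 67.5
tcp_pos: [630.2, -5.1, 59.6]
ee_rot: [-1.476, 1.345, 1.141]
force: [-1.4, 0.5, 0.5]
finger_gap: 95.7
turn rv [ 0.0017  0.0031 -0.0041]
-> [631.8  -5.9  61.8] cm [-0.18 -0.15 -0.15]
-> [619.8 119.1  28.1] cm [-0. -0. 13.]
```

```bash
python3 -m jog '[{"linear":[-0.05,-0.05,1],"dr":[0,0,0]},{"linear":[-0.05,-0.05,2],"dr":[0,0,0]},{"linear":[0,0,2],"dr":[0,0,0]},{"linear":[0,0,2],"dr":[0,0,0]},{"linear":[0,0,2],"dr":[0,0,0]},{"linear":[0,0,2],"dr":[0,0,0]},{"linear":[0,0,1.3],"dr":[0,0,0]},{"linear":[0,0,0.5],"dr":[0,0,0]}]'
python3 -m jog '[{"linear":[0,0,0],"dr":[0,0,0]},{"linear":[0,0,0],"dr":[0,0,0]},{"linear":[0,0,0],"dr":[0,0,0]},{"linear":[0,0,0],"dr":[0,0,0]},{"linear":[0,0,0],"dr":[0,0,0]},{"linear":[0,0,0],"dr":[0,0,0]},{"linear":[0,0,0],"dr":[0,0,0]},{"linear":[0,0,0],"dr":[0,0,0]}]' -1 30
python3 - <<'E'
from loc import *
half=R.from_rotvec([0,0,np.pi]);r=tool(5.5,75)*half;turn(r);z=r.apply([0,0,1]);c=np.array([621.5,101,33])+18.8*z
lin(c,r=r)
find("clay",621,101,5,cams=("side",));find("teal",471,67,22,cams=("side",))
E
```

```text
time_s: 68.17
tcp_pos: [619.6, 121.4, 30.4]
ee_rot: [-1.48, 1.342, 1.139]
force: [-0.5, -0.3, 0.9]
finger_gap: 95.0
time_s: 68.83
tcp_pos: [620.8, 117.9, 30.5]
ee_rot: [-1.478, 1.343, 1.136]
force: [0.5, -1.7, 1.6]
finger_gap: 54.4
turn rv [-0.0001  0.0012 -0.0006]
-> [619.8 119.1  28.1] cm [0.2  0.09 0.19]
clay side [622.  102.4   8.2] IoU 0.911 area 1541
teal side [471.1  67.8  20.3] IoU 0.950 area 1622
```

```bash
python3 -m jog '[{"linear":[0,0,0],"dr":[0,0,0]},{"linear":[0,0,0],"dr":[0,0,0]},{"linear":[-0.5,0,-0.13],"dr":[0,0,0]},{"linear":[-1.45,0,-0.39],"dr":[0,0,0]},{"linear":[-1.93,0,-0.52],"dr":[0,0,0]},{"linear":[-1.93,0,-0.52],"dr":[0,0,0]},{"linear":[-1.45,0,-0.39],"dr":[0,0,0]},{"linear":[-0.48,0,-0.13],"dr":[0,0,0]}]'
python3 -m jog '[{"linear":[0,0,0],"dr":[0,0,-0.098]},{"linear":[0,0,0],"dr":[0,0,-0.0982]},{"linear":[0,0,0],"dr":[0,0,-0.0982]},{"linear":[0,0,0],"dr":[0,0,-0.0982]},{"linear":[0,0,0],"dr":[0,0,-0.0982]},{"linear":[0,0,0],"dr":[0,0,-0.0982]},{"linear":[0,0,0],"dr":[0,0,-0.0982]},{"linear":[0,0,0],"dr":[0,0,-0.0982]}]'
python3 -m jog '[{"linear":[0,0,0],"dr":[0,0,-0.098]},{"linear":[0,0,0],"dr":[0,0,-0.0982]},{"linear":[0,0,0],"dr":[0,0,-0.0982]},{"linear":[0,0,0],"dr":[0,0,-0.0982]},{"linear":[0,0,0],"dr":[0,0,-0.0982]},{"linear":[0,0,0],"dr":[0,0,-0.0982]},{"linear":[0,0,0],"dr":[0,0,-0.0982]},{"linear":[0,0,0],"dr":[0,0,-0.0982]}]'
python3 -m jog '[{"linear":[0,0,0],"dr":[0,0,-0.098]},{"linear":[0,0,0],"dr":[0,0,-0.0982]},{"linear":[0,0,0],"dr":[0,0,-0.0982]},{"linear":[0,0,0],"dr":[0,0,-0.0982]},{"linear":[0,0,0],"dr":[0,0,-0.0982]},{"linear":[0,0,0],"dr":[0,0,-0.0982]},{"linear":[0,0,0],"dr":[0,0,-0.0982]},{"linear":[0,0,0],"dr":[0,0,-0.0982]}]'
python3 -m jog '[{"linear":[0,0,0],"dr":[0,0,-0.098]},{"linear":[0,0,0],"dr":[0,0,-0.0982]},{"linear":[0,0,0],"dr":[0,0,-0.0982]},{"linear":[0,0,0],"dr":[0,0,-0.0982]},{"linear":[0,0,0],"dr":[0,0,-0.0982]},{"linear":[0,0,0],"dr":[0,0,-0.0982]},{"linear":[0,0,0],"dr":[0,0,-0.0982]},{"linear":[0,0,0],"dr":[0,0,-0.0982]}]'
python3 - <<'E'
from kin import *
r=tool(5.5,80);turn(r)
z=r.apply([0,0,1]);c=np.array([621.5,101,34])+18.8*z;lin(c,r=r);print(bot.sense()['qpos'].round(2))
d=shot("side");crop(d,200,180,200,150,4,"pics/s10.png")
E
```

```text
time_s: 69.6
tcp_pos: [621.1, 118.0, 113.5]
ee_rot: [-1.48, 1.342, 1.134]
force: [1.2, 0.8, -2.0]
finger_gap: 54.5
time_s: 70.27
tcp_pos: [620.5, 118.1, 110.5]
ee_rot: [-1.767, 0.63, 0.613]
force: [0.9, -0.7, -1.7]
finger_gap: 54.2
time_s: 70.93
tcp_pos: [620.5, 118.1, 110.4]
ee_rot: [-1.83, -0.092, 0.066]
force: [0.0, -0.2, -1.4]
finger_gap: 54.2
time_s: 71.6
tcp_pos: [620.5, 118.1, 110.5]
ee_rot: [-1.68, -0.797, -0.484]
force: [0.8, 0.3, -2.4]
finger_gap: 54.3
time_s: 72.27
tcp_pos: [620.5, 118.1, 110.5]
ee_rot: [-1.315, -1.454, -1.014]
force: [-0.0, -0.1, -1.5]
finger_gap: 54.1
turn rv [-0.0008  0.0862  0.0037]
-> [619.7 119.4  30.7] cm [-7.83 -0.07  1.52]
[-0.32  0.93  1.64  1.08  1.57 -1.05]
```

View pics/s10.png

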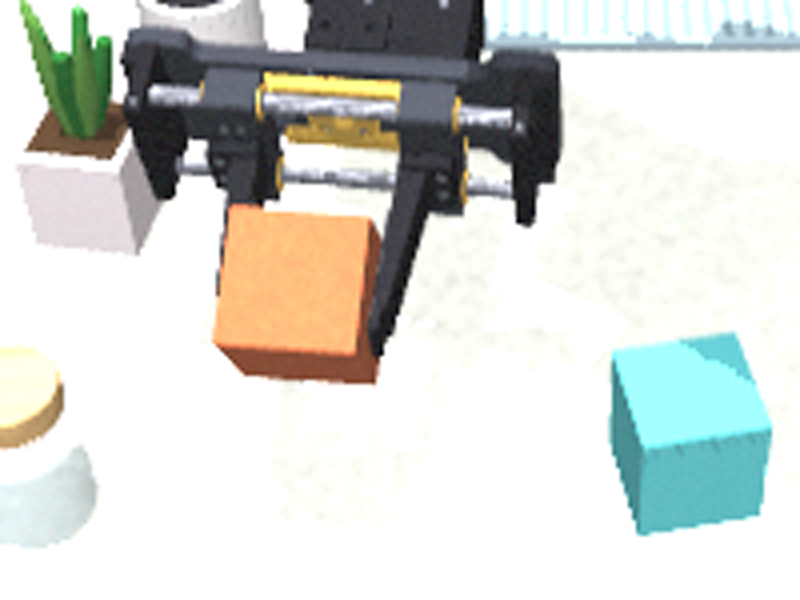

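Clay is held bottom up at crop (300,280), and teal stands upside down flat at crop (690,430). Lowering clay.

```bash
python3 -m jog '[{"linear":[0,0,0],"dr":[0,0.0215,0]},{"linear":[0,0,0],"dr":[0,0.0215,0]},{"linear":[0,0,0],"dr":[0,0.0215,0]},{"linear":[0,0,0],"dr":[0,0.0215,0]},{"linear":[-0.7,0,0.14],"dr":[0,0,0]},{"linear":[-1.5,0,0.3],"dr":[0,0,0]},{"linear":[-1.5,0,0.3],"dr":[0,0,0]},{"linear":[-1,0,0.2],"dr":[0,0,0]}]'
python3 -m jog '[{"linear":[-1,0,0.2],"dr":[0,0,0]},{"linear":[-0.7,0,0.15],"dr":[0,0,0]},{"linear":[-0.5,0,0.1],"dr":[0,0,0]},{"linear":[-0.3,0,0],"dr":[0,0,0]},{"linear":[-0.25,0,0],"dr":[0,0,0]},{"linear":[-0.2,0,0],"dr":[0,0,0]},{"linear":[-0.1,0,0],"dr":[0,0,0]},{"linear":[0,0,0],"dr":[0,0,0]}]'
python3 -m jog '[{"linear":[-0.1,0,0],"dr":[0,0,0]},{"linear":[0,0,0],"dr":[0,0,0]},{"linear":[0,0,0],"dr":[0,0,0]},{"linear":[0,0,0],"dr":[0,0,0]},{"linear":[0,0,0],"dr":[0,0,0]},{"linear":[0,0,0],"dr":[0,0,0]},{"linear":[0,0,0],"dr":[0,0,0]},{"linear":[0,0,0],"dr":[0,0,0]}]'
python3 -m jog '[{"linear":[0,0,0],"dr":[0,0,0]},{"linear":[0,0,0],"dr":[0,0,0]},{"linear":[0,0,0],"dr":[0,0,0]},{"linear":[0,0,0],"dr":[0,0,0]},{"linear":[0,0,0],"dr":[0,0,0]},{"linear":[0,0,0],"dr":[0,0,0]},{"linear":[0,0,0],"dr":[0,0,0]},{"linear":[0,0,0],"dr":[0,0,0]}]' 1
python3 -m jog '[{"linear":[0,0,0],"dr":[0,0,0]},{"linear":[0,0,0],"dr":[0,0,0]},{"linear":[0,0,-1],"dr":[0,0,0]},{"linear":[0,0,-2],"dr":[0,0,0]},{"linear":[0,0,-3],"dr":[0,0,0]},{"linear":[0,0,-3],"dr":[0,0,0]},{"linear":[0,0,-3],"dr":[0,0,0]},{"linear":[0,0,-2],"dr":[0,0,0]}]'
python3 -m jog '[{"linear":[1.97,0,-0.35],"dr":[0,0,0]},{"linear":[1.97,0,-0.35],"dr":[0,0,0]},{"linear":[1.97,0,-0.35],"dr":[0,0,0]},{"linear":[1.97,0,-0.35],"dr":[0,0,0]},{"linear":[1.97,0,-0.35],"dr":[0,0,0]},{"linear":[1.97,0,-0.35],"dr":[0,0,0]},{"linear":[1.97,0,-0.35],"dr":[0,0,0]},{"linear":[1.97,0,-0.35],"dr":[0,0,0]}]'
python3 - <<'E'
from loc import *
find("teal",471,67,22,cams=("side",));find("clay",622,88,5)
turn(down(5.5));print(bot.sense()['qpos'].round(2))
E
```

```text
time_s: 72.98
tcp_pos: [620.1, 119.3, 60.1]
ee_rot: [-1.26, -1.384, -1.054]
force: [0.2, 0.2, -2.5]
finger_gap: 54.3
time_s: 73.65
tcp_pos: [620.7, 118.2, 32.0]
ee_rot: [-1.259, -1.386, -1.056]
force: [0.2, -0.0, -1.5]
finger_gap: 54.3
time_s: 74.32
tcp_pos: [620.7, 118.0, 31.4]
ee_rot: [-1.258, -1.385, -1.056]
force: [-1.2, -1.8, 5.8]
finger_gap: 54.3
time_s: 74.98
tcp_pos: [620.6, 118.1, 30.8]
ee_rot: [-1.259, -1.386, -1.055]
force: [0.1, 0.2, -0.5]
finger_gap: 94.3
time_s: 75.65
tcp_pos: [634.1, -22.5, 55.8]
ee_rot: [-1.261, -1.386, -1.056]
force: [-0.1, 1.1, -0.3]
finger_gap: 95.3
time_s: 76.32
tcp_pos: [633.8, -20.0, 216.4]
ee_rot: [-1.26, -1.386, -1.055]
force: [-0.8, -0.4, 0.2]
finger_gap: 94.8
teal side [471.1  68.3  20.5] IoU 0.952 area 1620
clay top [620.9  87.2   8.1] IoU 0.889 area 597
clay side [622.3  89.4   9.8] IoU 0.942 area 1539
turn rv [ 1.2000e-03 -1.3944e+00  9.0000e-04]
[-0.5   0.86  1.46  1.01  1.86 -0.89]
```

```bash
python3 -m jog '[{"linear":[0,0,0],"dr":[0,-0.0871,0]},{"linear":[0,0,0],"dr":[0,-0.0871,0]},{"linear":[0,0,0],"dr":[0,-0.0871,0]},{"linear":[0,0,0],"dr":[0,-0.0871,0]},{"linear":[0,0,0],"dr":[0,-0.0871,0]},{"linear":[0,0,0],"dr":[0,-0.0871,0]},{"linear":[0,0,0],"dr":[0,-0.0871,0]},{"linear":[0,0,0],"dr":[0,-0.0871,0]}]'
python3 -m jog '[{"linear":[0,0,0],"dr":[0,-0.0871,0]},{"linear":[0,0,0],"dr":[0,-0.0871,0]},{"linear":[0,0,0],"dr":[0,-0.0871,0]},{"linear":[0,0,0],"dr":[0,-0.0871,0]},{"linear":[0,0,0],"dr":[0,-0.0871,0]},{"linear":[0,0,0],"dr":[0,-0.0871,0]},{"linear":[0,0,0],"dr":[0,-0.0871,0]},{"linear":[0,0,0],"dr":[0,-0.0871,0]}]'
python3 -m jog '[{"linear":[0,0,0],"dr":[0,0,0.0953]},{"linear":[0,0,0],"dr":[0,0,0.0953]},{"linear":[0,0,0],"dr":[0,0,0.0953]},{"linear":[0,0,0],"dr":[0,0,0.0953]},{"linear":[0,0,0],"dr":[0,0,0.0953]},{"linear":[0,0,0],"dr":[0,0,0.0953]},{"linear":[0,0,0],"dr":[0,0,0.0953]},{"linear":[0,0,0],"dr":[0,0,0.0953]}]'
python3 -m jog '[{"linear":[0,0,0],"dr":[0,0,0.0953]},{"linear":[0,0,0],"dr":[0,0,0.0953]},{"linear":[0,0,0],"dr":[0,0,0.0953]},{"linear":[0,0,0],"dr":[0,0,0.0953]},{"linear":[0,0,0],"dr":[0,0,0.0953]},{"linear":[0,0,0],"dr":[0,0,0.0953]},{"linear":[0,0,0],"dr":[0,0,0.0953]},{"linear":[0,0,0],"dr":[0,0,0.0953]}]'
python3 - <<'E'
from loc import *
turn(down(-82));lin([621.5,87.8,150],[621.5,87.8,22],r=down(-82));find("clay",622,88,5)
E
```

```text
time_s: 77.13
tcp_pos: [633.9, -20.1, 214.3]
ee_rot: [-1.719, -1.891, -0.621]
force: [-0.7, 0.5, 0.2]
finger_gap: 94.9
time_s: 77.8
tcp_pos: [634.0, -19.8, 214.6]
ee_rot: [2.111, 2.326, -0.003]
force: [-0.5, 0.8, -0.2]
finger_gap: 94.9
time_s: 78.47
tcp_pos: [633.7, -19.8, 213.9]
ee_rot: [-2.826, -1.365, 0.003]
force: [-0.5, 0.6, 0.1]
finger_gap: 95.2
time_s: 79.13
tcp_pos: [633.7, -19.8, 214.0]
ee_rot: [-3.132, -0.216, 0.005]
force: [0.8, 0.5, 0.9]
finger_gap: 95.2
turn rv [-0.0027  0.003  -0.0019]
-> [621.5  87.8 150. ] cm [  0.29 -10.83   6.4 ]
-> [621.5  87.8  22. ] cm [ 0.   0.  12.8]
clay top [622.1  90.3  11.3] IoU 0.061 area 40
clay side [622.2  90.5  10. ] IoU 0.945 area 1545
```

```bash
python3 -m jog '[{"linear":[0.04,-1.36,0],"dr":[0,0,0]},{"linear":[0.04,-1.36,0.4],"dr":[0,0,0]},{"linear":[0.04,-1.36,1],"dr":[0,0,0]},{"linear":[0.04,-1.36,1],"dr":[0,0,0]},{"linear":[0.04,-1.36,1],"dr":[0,0,0]},{"linear":[0.03,-1.36,1],"dr":[0,0,0]},{"linear":[0.03,-1.36,1],"dr":[0,0,0]},{"linear":[0.03,-1.36,1],"dr":[0,0,0]}]'
python3 -m jog '[{"linear":[0,0,1.6],"dr":[0,0,0]},{"linear":[0,0,1.6],"dr":[0,0,0]},{"linear":[0,0,1.6],"dr":[0,0,0]},{"linear":[0,0,1.6],"dr":[0,0,0]},{"linear":[0,0,1.6],"dr":[0,0,0]},{"linear":[0,0,1.6],"dr":[0,0,0]},{"linear":[0,0,1.6],"dr":[0,0,0]},{"linear":[0,0,1.6],"dr":[0,0,0]}]'
python3 -m jog '[{"linear":[0,0,0],"dr":[0,0,0]},{"linear":[0,0,0],"dr":[0,0,0]},{"linear":[0,0,0],"dr":[0,0,0]},{"linear":[0,0,0],"dr":[0,0,0]},{"linear":[0,0,0],"dr":[0,0,0]},{"linear":[0,0,0],"dr":[0,0,0]},{"linear":[0,0,0],"dr":[0,0,0]},{"linear":[0,0,0],"dr":[0,0,0]}]' -1 30
python3 -m jog '[{"linear":[0,0,0],"dr":[0,0,0]},{"linear":[0,0,0],"dr":[0,0,0]},{"linear":[0,0,-0.5],"dr":[0,0,0]},{"linear":[0,0,-1.5],"dr":[0,0,0]},{"linear":[0,0,-2],"dr":[0,0,0]},{"linear":[0,0,-2],"dr":[0,0,0]},{"linear":[0,0,-1.5],"dr":[0,0,0]},{"linear":[0,0,-0.5],"dr":[0,0,0]}]'
python3 - <<'E'
from kin import *
turn(down(-78.8));lin([489.5,-301.6,100],[489.5,-301.6,28],r=down(-78.8))
E
```

```text
time_s: 79.9
tcp_pos: [621.0, 90.5, 150.2]
ee_rot: [-3.131, -0.224, 0.002]
force: [0.2, 0.5, -0.2]
finger_gap: 95.0
time_s: 80.57
tcp_pos: [621.0, 90.1, 22.1]
ee_rot: [-3.131, -0.224, 0.002]
force: [0.5, 0.3, -0.3]
finger_gap: 95.3
time_s: 81.23
tcp_pos: [621.5, 89.2, 24.1]
ee_rot: [-3.131, -0.223, 0.0]
force: [-0.7, 0.6, 4.2]
finger_gap: 54.2
time_s: 81.9
tcp_pos: [622.1, 89.1, 105.8]
ee_rot: [-3.131, -0.223, -0.003]
force: [0.3, -0.5, -1.9]
finger_gap: 54.4
turn rv [-0.0023 -0.0021 -0.0532]
-> [ 489.5 -301.6  100. ] cm [-20.59  35.75   0.58]
-> [ 489.5 -301.6   28. ] cm [0.  0.  7.2]
```

```bash
python3 -m jog '[{"linear":[0,0,0],"dr":[0,0,-0.0532]},{"linear":[-1.37,2.38,0],"dr":[0,0,0]},{"linear":[-1.37,2.38,0],"dr":[0,0,0]},{"linear":[-1.37,2.38,0],"dr":[0,0,0]},{"linear":[-1.37,2.38,0],"dr":[0,0,0]},{"linear":[-1.37,2.38,0],"dr":[0,0,0]},{"linear":[-1.37,2.38,0],"dr":[0,0,0]},{"linear":[-1.37,2.38,0],"dr":[0,0,0]}]'
python3 -m jog '[{"linear":[-1.37,2.38,0],"dr":[0,0,0]},{"linear":[-1.37,2.38,0],"dr":[0,0,0]},{"linear":[-1.37,2.38,0],"dr":[0,0,0]},{"linear":[-1.37,2.38,0],"dr":[0,0,0]},{"linear":[-1.37,2.38,0],"dr":[0,0,0]},{"linear":[-1.37,2.38,0],"dr":[0,0,0]},{"linear":[-1.37,2.38,0],"dr":[0,0,0]},{"linear":[-1.37,2.38,0],"dr":[0,0,0]}]'
python3 - <<'E'
from loc import *
turn(down(-78.8));lin([489.5,-301.6,60],[489.5,-301.6,29.3])
find("teal",471,67,22,cams=("side",))
E
```

```text
time_s: 82.57
tcp_pos: [558.7, -94.0, 102.5]
ee_rot: [-3.124, -0.306, 0.003]
force: [0.5, 0.6, -1.4]
finger_gap: 54.1
time_s: 83.23
tcp_pos: [488.2, -302.1, 102.1]
ee_rot: [-3.123, -0.306, 0.003]
force: [0.9, 0.6, -0.4]
finger_gap: 54.1
turn rv [-0.0035  0.0013 -0.0001]
-> [ 489.5 -301.6   60. ] cm [ 0.14 -0.01  4.21]
-> [ 489.5 -301.6   29.3] cm [0.   0.01 3.07]
teal side [471.1  68.3  20.4] IoU 0.954 area 1621
```

```bash
python3 -m jog '[{"linear":[0.14,0,0.5],"dr":[0,0,0]},{"linear":[0,0,1.5],"dr":[0,0,0]},{"linear":[0,0,2],"dr":[0,0,0]},{"linear":[0,0,1.5],"dr":[0,0,0]},{"linear":[0,0,1],"dr":[0,0,0]},{"linear":[0,0,0.5],"dr":[0,0,0]},{"linear":[0,0,0.2],"dr":[0,0,0]},{"linear":[0,0,0.08],"dr":[0,0,0]}]'
python3 -m jog '[{"linear":[0,0,0.05],"dr":[0,0,0]},{"linear":[0,0,0],"dr":[0,0,0]},{"linear":[0,0,0],"dr":[0,0,0]},{"linear":[0,0,0],"dr":[0,0,0]},{"linear":[0,0,0],"dr":[0,0,0]},{"linear":[0,0,0],"dr":[0,0,0]},{"linear":[0,0,0],"dr":[0,0,0]},{"linear":[0,0,0],"dr":[0,0,0]}]'
python3 -m jog '[{"linear":[0,0,0],"dr":[0,0,0]},{"linear":[0,0,0],"dr":[0,0,0]},{"linear":[0,0,0],"dr":[0,0,0]},{"linear":[0,0,0],"dr":[0,0,0]},{"linear":[0,0,0],"dr":[0,0,0]},{"linear":[0,0,0],"dr":[0,0,0]},{"linear":[0,0,0],"dr":[0,0,0]},{"linear":[0,0,0],"dr":[0,0,0]}]' 1
python3 -m jog '[{"linear":[0,0,-1],"dr":[0,0,0]},{"linear":[0,0,-2],"dr":[0,0,0]},{"linear":[0,0,-3],"dr":[0,0,0]},{"linear":[0,0,-4],"dr":[0,0,0]},{"linear":[0,0,-4],"dr":[0,0,0]},{"linear":[0,0,-2],"dr":[0,0,0]},{"linear":[0,0,0],"dr":[0,0,-0.095]},{"linear":[0,0,0],"dr":[0,0,-0.095]}]'
python3 - <<'E'
from loc import *
turn(down(-68));lin([471,67.5,190],[471,67.5,22],r=down(-68));find("teal",471,67,22)
E
```

```text
time_s: 83.95
tcp_pos: [490.7, -300.3, 29.8]
ee_rot: [-3.124, -0.307, 0.001]
force: [-0.3, 1.4, -1.2]
finger_gap: 54.1
time_s: 84.62
tcp_pos: [490.4, -300.6, 29.4]
ee_rot: [-3.124, -0.306, 0.001]
force: [0.3, -0.7, -1.5]
finger_gap: 54.3
time_s: 85.28
tcp_pos: [490.4, -300.6, 29.4]
ee_rot: [-3.124, -0.306, 0.001]
force: [-0.3, -0.9, 0.3]
finger_gap: 94.4
time_s: 85.95
tcp_pos: [490.9, -301.2, 192.1]
ee_rot: [3.082, 0.608, 0.003]
force: [-0.1, 0.5, -1.0]
finger_gap: 95.1
turn rv [ 0.0006 -0.0019  0.0056]
-> [471.   67.5 190. ] cm [ 11.97 -34.93   0.21]
-> [471.   67.5  22. ] cm [ 0.   0.  16.8]
teal top [470.   65.5  22. ] IoU 0.886 area 556
teal side [471.1  68.5  19.7] IoU 0.950 area 1621
```

Move over teal (470.5, 66.5), descend, grip and lift.

```bash
python3 -m jog '[{"linear":[0.75,-2.18,0],"dr":[0,0,0]},{"linear":[0.75,-2.18,0],"dr":[0,0,0]},{"linear":[0.75,-2.18,0],"dr":[0,0,0]},{"linear":[0.75,-2.18,0],"dr":[0,0,0]},{"linear":[0.75,-2.18,0],"dr":[0,0,0]},{"linear":[0.75,-2.18,0],"dr":[0,0,0]},{"linear":[0.75,-2.18,0],"dr":[0,0,0]},{"linear":[0.75,-2.18,0],"dr":[0,0,0]}]'
python3 -m jog '[{"linear":[0.75,-2.18,0],"dr":[0,0,0]},{"linear":[0.75,-2.18,0],"dr":[0,0,0]},{"linear":[0.75,-2.18,0],"dr":[0,0,0]},{"linear":[0.75,-2.18,0],"dr":[0,0,0]},{"linear":[0.74,-2.18,0],"dr":[0,0,0]},{"linear":[0.74,-2.18,0],"dr":[0,0,0]},{"linear":[0.74,-2.15,0],"dr":[0,0,0]},{"linear":[0.74,-2.1,0],"dr":[0,0,0]}]'
python3 -m jog '[{"linear":[0,0,2.1],"dr":[0,0,0]},{"linear":[0,0,2.1],"dr":[0,0,0]},{"linear":[0,0,2.1],"dr":[0,0,0]},{"linear":[0,0,2.1],"dr":[0,0,0]},{"linear":[0,0,2.1],"dr":[0,0,0]},{"linear":[0,0,2.1],"dr":[0,0,0]},{"linear":[0,0,2.1],"dr":[0,0,0]},{"linear":[0,0,2.1],"dr":[0,0,0]}]'
python3 -m jog '[{"linear":[0,0,0],"dr":[0,0,0]},{"linear":[0,0,0],"dr":[0,0,0]},{"linear":[0,0,0],"dr":[0,0,0]},{"linear":[0,0,0],"dr":[0,0,0]},{"linear":[0,0,0],"dr":[0,0,0]},{"linear":[0,0,0],"dr":[0,0,0]},{"linear":[0,0,0],"dr":[0,0,0]},{"linear":[0,0,0],"dr":[0,0,0]}]' -1 30
python3 -m jog '[{"linear":[0,0,0],"dr":[0,0,0]},{"linear":[0,0,0],"dr":[0,0,0]},{"linear":[0,0,-0.5],"dr":[0,0,0]},{"linear":[0,0,-1.5],"dr":[0,0,0]},{"linear":[0,0,-2],"dr":[0,0,0]},{"linear":[0,0,-2],"dr":[0,0,0]},{"linear":[0,0,-1.5],"dr":[0,0,0]},{"linear":[0,0,-0.5],"dr":[0,0,0]}]'
python3 - <<'E'
from kin import *
turn(down(-78.8));lin([396.3,-320.1,100],[396.3,-320.1,28],r=down(-78.8))
E
```

```text
time_s: 86.72
tcp_pos: [480.3, -115.7, 190.0]
ee_rot: [-3.082, -0.595, 0.001]
force: [0.6, 0.3, -0.2]
finger_gap: 94.7
time_s: 87.38
tcp_pos: [470.3, 67.3, 190.5]
ee_rot: [-3.082, -0.595, 0.001]
force: [0.8, -0.8, -0.2]
finger_gap: 95.4
time_s: 88.05
tcp_pos: [470.5, 66.6, 21.5]
ee_rot: [-3.082, -0.595, 0.001]
force: [1.1, 0.1, 0.2]
finger_gap: 95.1
time_s: 88.72
tcp_pos: [470.8, 66.6, 23.0]
ee_rot: [-3.081, -0.601, -0.001]
force: [-1.3, 0.7, 7.7]
finger_gap: 54.2
time_s: 89.38
tcp_pos: [471.2, 66.4, 104.5]
ee_rot: [-3.081, -0.601, -0.004]
force: [0.5, -1.0, -1.9]
finger_gap: 54.1
turn rv [-0.0019 -0.0024  0.19  ]
-> [ 396.3 -320.1  100. ] cm [-14.85  36.46   0.45]
-> [ 396.3 -320.1   28. ] cm [0.  0.  7.2]
```

```bash
python3 -m jog '[{"linear":[0,0,0],"dr":[0,0,0.095]},{"linear":[0,0,0],"dr":[0,0,0.095]},{"linear":[-1.06,2.6,0],"dr":[0,0,0]},{"linear":[-1.06,2.6,0],"dr":[0,0,0]},{"linear":[-1.06,2.6,0],"dr":[0,0,0]},{"linear":[-1.06,2.6,0],"dr":[0,0,0]},{"linear":[-1.06,2.6,0],"dr":[0,0,0]},{"linear":[-1.06,2.6,0],"dr":[0,0,0]}]'
python3 -m jog '[{"linear":[-1.06,2.6,0],"dr":[0,0,0]},{"linear":[-1.06,2.6,0],"dr":[0,0,0]},{"linear":[-1.06,2.6,0],"dr":[0,0,0]},{"linear":[-1.06,2.6,0],"dr":[0,0,0]},{"linear":[-1.06,2.6,0],"dr":[0,0,0]},{"linear":[-1.06,2.6,0],"dr":[0,0,0]},{"linear":[-1.06,2.6,0],"dr":[0,0,0]},{"linear":[-1.06,2.6,0],"dr":[0,0,0]}]'
python3 - <<'E'
from loc import *
turn(down(-78.8));lin([396.3,-320.1,60],[396.3,-320.1,28.2])
E
```

```text
time_s: 90.05
tcp_pos: [437.8, -100.1, 101.6]
ee_rot: [-3.124, -0.306, 0.002]
force: [0.1, 0.5, -0.8]
finger_gap: 54.4
time_s: 90.72
tcp_pos: [394.9, -320.7, 101.0]
ee_rot: [-3.123, -0.306, 0.002]
force: [0.3, 0.3, -1.3]
finger_gap: 54.0
turn rv [-0.0035  0.001  -0.0004]
-> [ 396.3 -320.1   60. ] cm [ 0.15 -0.02  4.1 ]
-> [ 396.3 -320.1   28.2] cm [0.   0.01 3.18]
```

```bash
python3 -m jog '[{"linear":[0.15,0,0.5],"dr":[0,0,0]},{"linear":[0,0,1.5],"dr":[0,0,0]},{"linear":[0,0,2],"dr":[0,0,0]},{"linear":[0,0,1.5],"dr":[0,0,0]},{"linear":[0,0,1],"dr":[0,0,0]},{"linear":[0,0,0.5],"dr":[0,0,0]},{"linear":[0,0,0.2],"dr":[0,0,0]},{"linear":[0,0,0.08],"dr":[0,0,0]}]'
python3 -m jog '[{"linear":[0,0,0.05],"dr":[0,0,0]},{"linear":[0,0,0],"dr":[0,0,0]},{"linear":[0,0,0],"dr":[0,0,0]},{"linear":[0,0,0],"dr":[0,0,0]},{"linear":[0,0,0],"dr":[0,0,0]},{"linear":[0,0,0],"dr":[0,0,0]},{"linear":[0,0,0],"dr":[0,0,0]},{"linear":[0,0,0],"dr":[0,0,0]}]'
python3 -m jog '[{"linear":[0,0,0],"dr":[0,0,0]},{"linear":[0,0,0],"dr":[0,0,0]},{"linear":[0,0,0],"dr":[0,0,0]},{"linear":[0,0,0],"dr":[0,0,0]},{"linear":[0,0,0],"dr":[0,0,0]},{"linear":[0,0,0],"dr":[0,0,0]},{"linear":[0,0,0],"dr":[0,0,0]},{"linear":[0,0,0],"dr":[0,0,0]}]' 1
python3 -m jog '[{"linear":[0,0,-1],"dr":[0,0,0]},{"linear":[0,0,-2],"dr":[0,0,0]},{"linear":[0,0,-3],"dr":[0,0,0]},{"linear":[0,0,-4],"dr":[0,0,0]},{"linear":[0,0,-4],"dr":[0,0,0]},{"linear":[0,0,-3],"dr":[0,0,0]},{"linear":[0,0,-2],"dr":[0,0,0]},{"linear":[0,0,-1],"dr":[0,0,0]}]'
python3 -m jog '[{"linear":[0,-3.5,-0.5],"dr":[0,0,0]},{"linear":[0,-3.5,-0.5],"dr":[0,0,0]},{"linear":[0,-3.5,-0.5],"dr":[0,0,0]},{"linear":[0,-3.5,-0.5],"dr":[0,0,0]},{"linear":[0,-3.5,0],"dr":[0,0,0]},{"linear":[0,-3.5,0],"dr":[0,0,0]},{"linear":[0,-3.5,0],"dr":[0,0,0]},{"linear":[0,-3.5,0],"dr":[0,0,0]}]'
python3 -m jog '[{"linear":[0,0,0],"dr":[0,0,0]},{"linear":[0,0,0],"dr":[0,0,0]},{"linear":[0,0,0],"dr":[0,0,0]},{"linear":[0,0,0],"dr":[0,0,0]},{"linear":[0,0,0],"dr":[0,0,0]},{"linear":[0,0,0],"dr":[0,0,0]},{"linear":[0,0,0],"dr":[0,0,0]},{"linear":[0,0,0],"dr":[0,0,0]}]'
python3 - <<'E'
from loc import *
T,S=shot("top"),shot("side");sh=dict(top=T,side=S)
find("clay",490,-301,11,5,shots=sh);find("teal",396,-320,11,5,shots=sh)
a=cv2.convertScaleAbs(T["color"],alpha=2)[120:370,120:520];cv2.imwrite("pics/f1.png",cv2.resize(a,None,fx=2,fy=2));cv2.imwrite("pics/f2.png",S["color"])
E
```

```text
time_s: 91.38
tcp_pos: [397.2, -318.9, 28.6]
ee_rot: [-3.124, -0.306, 0.001]
force: [0.4, -0.5, -0.5]
finger_gap: 53.9
time_s: 92.05
tcp_pos: [397.1, -319.0, 28.2]
ee_rot: [-3.124, -0.306, 0.001]
force: [0.2, 0.8, -1.4]
finger_gap: 54.0
time_s: 92.72
tcp_pos: [397.1, -319.0, 28.2]
ee_rot: [-3.124, -0.306, 0.001]
force: [-0.3, 0.3, -0.3]
finger_gap: 94.4
time_s: 93.38
tcp_pos: [397.7, -319.8, 231.8]
ee_rot: [3.126, 0.306, 0.003]
force: [0.5, -0.6, 0.4]
finger_gap: 94.9
time_s: 94.05
tcp_pos: [341.8, -43.4, 248.6]
ee_rot: [-3.124, -0.305, 0.002]
force: [0.3, -0.1, 0.2]
finger_gap: 95.2
time_s: 94.72
tcp_pos: [343.0, -45.3, 248.8]
ee_rot: [-3.124, -0.305, 0.002]
force: [-0.7, 0.3, -0.1]
finger_gap: 95.7
clay top [ 489.8 -301.2   10.6] IoU 0.809 area 585
clay side [ 490.3 -300.5    5.5] IoU 0.925 area 821
teal top [ 396.4 -320.8   11.7] IoU 0.879 area 669
teal side [ 397.2 -316.3    9.5] IoU 0.961 area 950
```

View pics/f1.png

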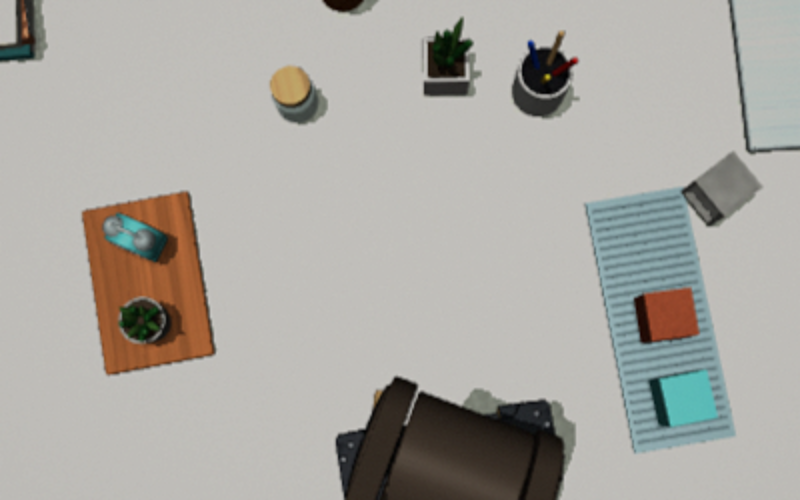

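View pics/f2.png

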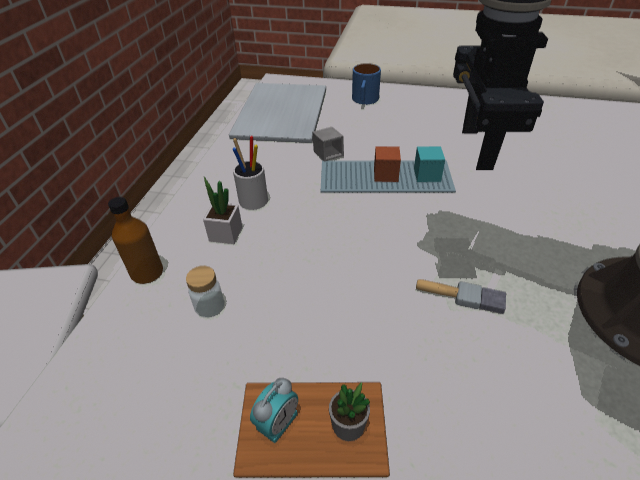

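Clay and teal sit upside down on the mat, and the clock and succulent are fine. The grey pot, though, was knocked off: it lies on its side beyond the mat's far right corner (top crop (722,188), side view (328,143)), mouth towards the lower left of the top view, roughly world +y/−x. My viewing allowance is used up, so I'll locate it by image differencing and mend it.

```bash
cat > grey.py <<'E'
from loc import *
def hull(d,x,y,yaw,L,W,H,z0=0):
    a=np.radians(yaw);c,s=np.cos(a),np.sin(a)
    P=np.array([proj(d,[x+L/2*i*c-W/2*j*s,y+L/2*i*s+W/2*j*c,z]) for i in(1,-1) for j in(1,-1) for z in(z0,z0+H)])
    m=np.zeros((1920,2560),np.uint8);cv2.fillConvexPoly(m,cv2.convexHull((P*4).round().astype(np.int32)),1);return m
def masks(x,y,w=160,thr=25):
    out=[]
    for n in("top","side"):
        d=shot(n);b=cv2.imread(f"pics/{n}0.png");g=cv2.absdiff(d["color"],b).max(2);g=cv2.resize(g,None,fx=4,fy=4,interpolation=cv2.INTER_LINEAR)
        m=(g>(thr if n=="side" else thr*.6)).astype(np.uint8);u,v=(proj(d,[x,y,27])*4).astype(int);k=np.zeros_like(m);k[v-w:v+w,u-w:u+w]=1;m=m*k
        nn,lab,st,ce=cv2.connectedComponentsWithStats(m);i=1+np.argmax(st[1:,4]);m=(lab==i).astype(np.uint8)
        print(n,"bbox px",(st[i]/4).round(1)[:4],"area",st[i][4]//16,"centroid world@27",onz(d,*(ce[i]/4),27).round(1));out.append((d,m))
    return out
def fit(ms,x,y,yaw,L=60,W=54,H=54,z0=0):
    f=lambda q:-sum((m&(b:=hull(d,*q,L,W,H,z0))).sum(dtype=float)/((m|b).sum()+1) for d,m in ms)/len(ms)
    r=minimize(f,[x,y,yaw],method="Nelder-Mead",options=dict(initial_simplex=[[x,y,yaw],[x+12,y,yaw],[x,y+12,yaw],[x,y,yaw+10]],xatol=.1,fatol=1e-4));return r.x.round(1),round(-r.fun,3)
E
python3 - <<'E'
from grey import *
ms=masks(648,-375)
for yaw in(100,125,150,170): print("both",fit(ms,648,-375,yaw))
for m in ms: print("one",fit([m],648,-375,140))
print("upright fit",fit(ms,648,-375,140,54,54,60))
E
```

```text
top bbox px [460.5 196.   40.2  37.5] area 837 centroid world@27 [ 639.8 -370.1   27. ]
side bbox px [312.8 127.2  31.5  34.5] area 894 centroid world@27 [ 640.7 -365.9   27. ]
both (array([ 640.7, -368.2,  128.1]), np.float64(0.923))
both (array([ 641.3, -368.8,  129.8]), np.float64(0.921))
both (array([ 641.1, -368.6,  129.2]), np.float64(0.92))
both (array([ 640.4, -366.6,  167.5]), np.float64(0.794))
one (array([ 640. , -369.3,  129.7]), np.float64(0.922))
one (array([ 641.3, -365.6,  131.3]), np.float64(0.96))
upright fit (array([ 639.1, -366.4,  128.1]), np.float64(0.879))
```

The fit gives centre (641,−368), with the mouth facing yaw 129°. Plan: pick it up top-down, set it lying in free space with the mouth towards +y, regrip with the tool tilted 65°, rotate to −25° so it stands mouth down, then carry it to the mat.

Run:
```python
from grey import *
for p in([570,-20],[560,40]):
  for z,t in((28,65),(110,65),(110,0),(110,-25),(32,-25)):
    b=best(p+[z],5.5,t);print(p,z,t,b[0].round(2),"%.4f"%b[1])
b=best([641,-368.5,32],39,0);print(b[0].round(2),b[1]);print(bot.sense()['qpos'].round(2))
r=down(39);turn(r);lin([490,-180,248],[641,-368.5,248],[641,-368.5,13],r=r)
```

```text
[570, -20] 28 65 [-0.5   0.99  1.68  0.86  1.43 -1.18] 0.0000
[570, -20] 110 65 [-0.5   0.86  1.69  0.85  1.51 -1.09] 0.0000
[570, -20] 110 0 [-0.15  0.57  1.82 -0.    0.76 -0.25] 0.0000
[570, -20] 110 -25 [ 0.04  0.6   1.84 -0.64  0.78  0.42] 0.0000
[570, -20] 32 -25 [ 0.04  0.72  1.88 -0.76  0.66  0.58] 0.0000
[560, 40] 28 65 [-0.42  0.97  1.76  0.94  1.36 -1.21] 0.0000
[560, 40] 110 65 [-0.42  0.83  1.77  0.92  1.44 -1.1 ] 0.0000
[560, 40] 110 0 [-0.05  0.56  1.84 -0.    0.74 -0.14] 0.0000
[560, 40] 110 -25 [ 0.14  0.6   1.84 -0.61  0.83  0.5 ] 0.0000
[560, 40] 32 -25 [ 0.14  0.73  1.87 -0.72  0.7   0.64] 0.0000
[-0.61  0.86  1.39 -0.    0.89 -1.29] 4.372762296647049e-28
[-0.32  0.04  2.12  0.    0.99  1.05]
turn rv [-0.0023 -0.0024 -2.0562]
-> [ 490. -180.  248.] cm [-19.75   2.93   0.09]
-> [ 641.  -368.5  248. ] cm [-24.15  -0.13   0.  ]
-> [ 641.  -368.5   13. ] cm [ 0.   0.  23.5]
```

```bash
python3 -m jog '[{"linear":[0,0,0],"dr":[0,0,-0.0857]},{"linear":[0,0,0],"dr":[0,0,-0.0857]},{"linear":[0,0,0],"dr":[0,0,-0.0857]},{"linear":[0,0,0],"dr":[0,0,-0.0857]},{"linear":[0,0,0],"dr":[0,0,-0.0857]},{"linear":[0,0,0],"dr":[0,0,-0.0857]},{"linear":[0,0,0],"dr":[0,0,-0.0857]},{"linear":[0,0,0],"dr":[0,0,-0.0857]}]'
python3 -m jog '[{"linear":[0,0,0],"dr":[0,0,-0.0857]},{"linear":[0,0,0],"dr":[0,0,-0.0857]},{"linear":[0,0,0],"dr":[0,0,-0.0857]},{"linear":[0,0,0],"dr":[0,0,-0.0857]},{"linear":[0,0,0],"dr":[0,0,-0.0857]},{"linear":[0,0,0],"dr":[0,0,-0.0857]},{"linear":[0,0,0],"dr":[0,0,-0.0857]},{"linear":[0,0,0],"dr":[0,0,-0.0857]}]'
python3 -m jog '[{"linear":[0,0,0],"dr":[0,0,-0.0857]},{"linear":[0,0,0],"dr":[0,0,-0.0857]},{"linear":[0,0,0],"dr":[0,0,-0.0857]},{"linear":[0,0,0],"dr":[0,0,-0.0857]},{"linear":[0,0,0],"dr":[0,0,-0.0857]},{"linear":[0,0,0],"dr":[0,0,-0.0857]},{"linear":[0,0,0],"dr":[0,0,-0.0857]},{"linear":[0,0,0],"dr":[0,0,-0.0857]}]'
python3 -m jog '[{"linear":[-2.47,0.37,0],"dr":[0,0,0]},{"linear":[-2.47,0.37,0],"dr":[0,0,0]},{"linear":[-2.47,0.37,0],"dr":[0,0,0]},{"linear":[-2.47,0.37,0],"dr":[0,0,0]},{"linear":[-2.47,0.37,0],"dr":[0,0,0]},{"linear":[-2.47,0.37,0],"dr":[0,0,0]},{"linear":[-2.47,0.37,0],"dr":[0,0,0]},{"linear":[-2.47,0.37,0],"dr":[0,0,0]}]'
python3 -m jog '[{"linear":[-3.02,0,0],"dr":[0,0,0]},{"linear":[-3.02,0,0],"dr":[0,0,0]},{"linear":[-3.02,0,0],"dr":[0,0,0]},{"linear":[-3.02,0,0],"dr":[0,0,0]},{"linear":[-3.02,0,0],"dr":[0,0,0]},{"linear":[-3.02,0,0],"dr":[0,0,0]},{"linear":[-3.02,0,0],"dr":[0,0,0]},{"linear":[-3,0,0],"dr":[0,0,0]}]'
python3 - <<'E'
from grey import *
r=down(39);turn(r);lin([641,-368.5,248],[641,-368.5,13],r=r)
ms=masks(641,-369)[1:];print(fit(ms,641,-369,129))
E
```

```text
time_s: 95.58
tcp_pos: [342.9, -44.9, 248.9]
ee_rot: [-2.836, -1.345, -0.0]
force: [0.4, -0.7, -0.1]
finger_gap: 95.1
time_s: 96.25
tcp_pos: [343.0, -44.9, 248.9]
ee_rot: [-2.22, -2.22, -0.002]
force: [0.6, -1.0, 0.1]
finger_gap: 95.3
time_s: 96.92
tcp_pos: [342.9, -44.9, 248.9]
ee_rot: [-1.344, -2.837, -0.003]
force: [0.8, -0.0, -0.6]
finger_gap: 95.3
time_s: 97.58
tcp_pos: [491.3, -180.6, 248.2]
ee_rot: [-1.35, -2.834, -0.003]
force: [-0.1, -0.2, -0.3]
finger_gap: 95.2
time_s: 98.25
tcp_pos: [643.2, -368.3, 247.4]
ee_rot: [-1.35, -2.834, -0.003]
force: [-0.1, 0.0, -0.6]
finger_gap: 95.1
turn rv [ 0.0007 -0.0031  0.0008]
-> [ 641.  -368.5  248. ] cm [ 0.13 -0.19 -0.06]
-> [ 641.  -368.5   13. ] cm [ 0.   0.  23.5]
top bbox px [440.  174.8  80.   80. ] area 5915 centroid world@27 [ 639.  -368.7   27. ]
side bbox px [297.5 122.2  71.2  57. ] area 2196 centroid world@27 [ 609.6 -360.4   27. ]
(array([ 637.8, -366.7,  146.8]), np.float64(0.412))
```

```bash
python3 -m jog '[{"linear":[0.06,-0.1,2.9],"dr":[0,0,0]},{"linear":[0.06,-0.1,3.2],"dr":[0,0,0]},{"linear":[0,0,3.2],"dr":[0,0,0]},{"linear":[0,0,3.2],"dr":[0,0,0]},{"linear":[0,0,3.2],"dr":[0,0,0]},{"linear":[0,0,3.2],"dr":[0,0,0]},{"linear":[0,0,2.8],"dr":[0,0,0]},{"linear":[0,0,1.7],"dr":[0,0,0]}]'
python3 -m jog '[{"linear":[0,0,0],"dr":[0,0,0]},{"linear":[0,0,0],"dr":[0,0,0]},{"linear":[0,0,0],"dr":[0,0,0]},{"linear":[0,0,0],"dr":[0,0,0]},{"linear":[0,0,0],"dr":[0,0,0]},{"linear":[0,0,0],"dr":[0,0,0]},{"linear":[0,0,0],"dr":[0,0,0]},{"linear":[0,0,0],"dr":[0,0,0]}]' -1 30
python3 -m jog '[{"linear":[0,0,0],"dr":[0,0,0]},{"linear":[0,0,0],"dr":[0,0,0]},{"linear":[0,0,-0.5],"dr":[0,0,0]},{"linear":[0,0,-1.5],"dr":[0,0,0]},{"linear":[0,0,-2.5],"dr":[0,0,0]},{"linear":[0,0,-2.5],"dr":[0,0,0]},{"linear":[0,0,-2],"dr":[0,0,0]},{"linear":[0,0,-1],"dr":[0,0,0]}]'
python3 - <<'E'
from grey import *
r=down(5.5);turn(r);lin([570,-20,115],[570,-20,13])
E
```

```text
time_s: 99.02
tcp_pos: [638.5, -365.6, 10.3]
ee_rot: [-1.349, -2.831, -0.004]
force: [-0.7, -0.0, -0.3]
finger_gap: 95.1
time_s: 99.68
tcp_pos: [640.2, -367.1, 14.6]
ee_rot: [-1.351, -2.835, -0.003]
force: [-0.1, 0.7, 5.0]
finger_gap: 53.9
time_s: 100.35
tcp_pos: [640.7, -367.8, 117.8]
ee_rot: [1.351, 2.834, 0.002]
force: [-0.2, -0.3, -0.4]
finger_gap: 53.8
turn rv [0.0021 0.0006 0.5855]
-> [570. -20. 115.] cm [31.47 16.41  0.27]
-> [570. -20.  13.] cm [ 1.00e-02 -2.00e-02  1.02e+01]
```

```bash
python3 -m jog '[{"linear":[1.97,1.03,0],"dr":[0,0,0]},{"linear":[1.97,1.03,0],"dr":[0,0,0]},{"linear":[1.97,1.03,0],"dr":[0,0,0]},{"linear":[1.97,1.03,0],"dr":[0,0,0]},{"linear":[1.97,1.03,0],"dr":[0,0,0]},{"linear":[1.97,1.03,0],"dr":[0,0,0]},{"linear":[1.97,1.03,0],"dr":[0,0,0]},{"linear":[1.97,1.03,0],"dr":[0,0,0]}]'
python3 -m jog '[{"linear":[1.97,1.03,0],"dr":[0,0,0]},{"linear":[1.97,1.03,0],"dr":[0,0,0]},{"linear":[1.97,1.03,0],"dr":[0,0,0]},{"linear":[1.97,1.03,0],"dr":[0,0,0]},{"linear":[1.97,1.03,0],"dr":[0,0,0]},{"linear":[1.97,1.03,0],"dr":[0,0,0]},{"linear":[1.97,1.03,0],"dr":[0,0,0]},{"linear":[1.97,1.03,0],"dr":[0,0,0]}]'
python3 -m jog '[{"linear":[0,0,0],"dr":[0,0,0.0732]},{"linear":[0,0,0],"dr":[0,0,0.0732]},{"linear":[0,0,0],"dr":[0,0,0.0732]},{"linear":[0,0,0],"dr":[0,0,0.0732]},{"linear":[0,0,0],"dr":[0,0,0.0732]},{"linear":[0,0,0],"dr":[0,0,0.0732]},{"linear":[0,0,0],"dr":[0,0,0.0732]},{"linear":[0,0,0],"dr":[0,0,0.0732]}]'
python3 - <<'E'
from grey import *
r=down(5.5);turn(r);lin([570,-20,14.8])
d=shot("side");im=d["color"];g=cv2.cvtColor(im,cv2.COLOR_BGR2GRAY)
p=pose()[0]
for n,q in(("mouth+y face ctr",[p[0],p[1]+30,p[2]+18]),("top face",[p[0],p[1]+15,p[2]+46])):
    u,v=proj(d,q).astype(int);print(n,u,v,g[v-2:v+3,u-2:u+3].mean())
E
```

```text
time_s: 101.02
tcp_pos: [604.2, -191.8, 114.4]
ee_rot: [-1.35, -2.834, -0.003]
force: [0.7, 0.0, -1.3]
finger_gap: 53.9
time_s: 101.68
tcp_pos: [569.0, -17.6, 114.9]
ee_rot: [-1.351, -2.834, -0.003]
force: [0.1, -0.2, -1.3]
finger_gap: 53.8
time_s: 102.35
tcp_pos: [569.3, -18.6, 114.8]
ee_rot: [-2.115, -2.319, -0.001]
force: [0.2, 0.9, -0.8]
finger_gap: 54.0
turn rv [-0.0012 -0.0027 -0.0038]
-> [570.  -20.   14.8] cm [-0.18  0.07 10.  ]
mouth+y face ctr 321 213 71.08
top face 323 194 73.32
```

```bash
python3 -m jog '[{"linear":[0,0,1],"dr":[0,0,0]},{"linear":[0,0,2],"dr":[0,0,0]},{"linear":[0,0,2.5],"dr":[0,0,0]},{"linear":[0,0,2.2],"dr":[0,0,0]},{"linear":[0,0,1.2],"dr":[0,0,0]},{"linear":[0,0,0.7],"dr":[0,0,0]},{"linear":[0,0,0.3],"dr":[0,0,0]},{"linear":[0,0,0.1],"dr":[0,0,0]}]'
python3 -m jog '[{"linear":[0,0,0.05],"dr":[0,0,0]},{"linear":[0,0,0],"dr":[0,0,0]},{"linear":[0,0,0],"dr":[0,0,0]},{"linear":[0,0,0],"dr":[0,0,0]},{"linear":[0,0,0],"dr":[0,0,0]},{"linear":[0,0,0],"dr":[0,0,0]},{"linear":[0,0,0],"dr":[0,0,0]},{"linear":[0,0,0],"dr":[0,0,0]}]'
python3 -m jog '[{"linear":[0,0,0],"dr":[0,0,0]},{"linear":[0,0,0],"dr":[0,0,0]},{"linear":[0,0,0],"dr":[0,0,0]},{"linear":[0,0,0],"dr":[0,0,0]},{"linear":[0,0,0],"dr":[0,0,0]},{"linear":[0,0,0],"dr":[0,0,0]},{"linear":[0,0,0],"dr":[0,0,0]},{"linear":[0,0,0],"dr":[0,0,0]}]' 1
python3 -m jog '[{"linear":[0,0,-1],"dr":[0,0,0]},{"linear":[0,0,-2],"dr":[0,0,0]},{"linear":[0,0,-3],"dr":[0,0,0]},{"linear":[0,0,-4],"dr":[0,0,0]},{"linear":[0,0,-4],"dr":[0,0,0]},{"linear":[0,0,-4],"dr":[0,0,0]},{"linear":[0,0,-3],"dr":[0,0,0]},{"linear":[0,0,-1],"dr":[0,0,0]}]'
python3 - <<'E'
from grey import *
ms=masks(569,-19);print(fit(ms[1:],569,-19,95.5))
d=ms[1][0];g=cv2.cvtColor(d["color"],cv2.COLOR_BGR2GRAY)
for h in(52,48,40,30,20,10,4,2): print(h,[int(g[int(v),int(u)]) for u,v in(proj(d,[569+x,-19+30,h]) for x in(-24,-18,-10,0,10,18,24))])
r=tool(5.5,65);turn(r);z=r.apply([0,0,1]);c=np.array([569.3,-18.8,28])+18.8*z;lin(c-130*z+[0,0,120],c-130*z,c,r=r)
E
```

```text
time_s: 103.07
tcp_pos: [569.4, -18.3, 14.7]
ee_rot: [-2.11, -2.324, -0.002]
force: [0.3, 0.6, -0.7]
finger_gap: 53.8
time_s: 103.73
tcp_pos: [569.5, -18.3, 14.5]
ee_rot: [-2.111, -2.324, -0.002]
force: [-0.7, 0.6, 3.4]
finger_gap: 54.1
time_s: 104.4
tcp_pos: [569.4, -18.3, 14.2]
ee_rot: [-2.111, -2.324, -0.002]
force: [-0.4, 0.2, -0.9]
finger_gap: 94.1
time_s: 105.07
tcp_pos: [570.6, -19.0, 240.0]
ee_rot: [2.11, 2.323, 0.008]
force: [-0.4, 0.4, -0.2]
finger_gap: 95.4
top bbox px [291. 201.  80.  80.] area 6279 centroid world@27 [568.6 -17.9  27. ]
side bbox px [286.8 206.   79.8  64.2] area 3962 centroid world@27 [572.9 -51.1  27. ]
(array([562.3, -24.1,  56.1]), np.float64(0.375))
52 [73, 68, 86, 107, 112, 116, 114]
48 [71, 67, 70, 64, 66, 80, 134]
40 [71, 71, 70, 67, 68, 45, 62]
30 [74, 72, 68, 69, 66, 45, 87]
20 [71, 73, 72, 68, 71, 49, 117]
10 [115, 117, 107, 103, 69, 52, 131]
4 [93, 84, 108, 115, 113, 67, 147]
2 [64, 62, 80, 97, 113, 71, 147]
turn rv [0.0031 1.1329 0.0018]
-> [ 579.  -119.1  195. ] cm [-8.03 -0.07 -7.36]
-> [ 579.  -119.1   75. ] cm [-10.88   0.     5.07]
-> [567.7  -1.8  20.1] cm [ 0. -0. 13.]
```

The rim pixels are bright around a dark interior on the +y face, so the mouth faces +y as intended. Now the 65° tilt and approach.

```bash
python3 -m jog '[{"linear":[0,0,0],"dr":[0,0.0708,0]},{"linear":[0,0,0],"dr":[0,0.0708,0]},{"linear":[0,0,0],"dr":[0,0.0708,0]},{"linear":[0,0,0],"dr":[0,0.0708,0]},{"linear":[0,0,0],"dr":[0,0.0708,0]},{"linear":[0,0,0],"dr":[0,0.0708,0]},{"linear":[0,0,0],"dr":[0,0.0708,0]},{"linear":[0,0,0],"dr":[0,0.0708,0]}]'
python3 -m jog '[{"linear":[0,0,0],"dr":[0,0.0708,0]},{"linear":[0,0,0],"dr":[0,0.0708,0]},{"linear":[0,0,0],"dr":[0,0.0708,0]},{"linear":[0,0,0],"dr":[0,0.0708,0]},{"linear":[0,0,0],"dr":[0,0.0708,0]},{"linear":[0,0,0],"dr":[0,0.0708,0]},{"linear":[0,0,0],"dr":[0,0.0708,0]},{"linear":[0,0,0],"dr":[0,0.0708,0]}]'
python3 -m jog '[{"linear":[-1,0,-0.92],"dr":[0,0,0]},{"linear":[-1,0,-0.92],"dr":[0,0,0]},{"linear":[-1,0,-0.92],"dr":[0,0,0]},{"linear":[-1,0,-0.92],"dr":[0,0,0]},{"linear":[-1,0,-0.92],"dr":[0,0,0]},{"linear":[-1,0,-0.92],"dr":[0,0,0]},{"linear":[-1,0,-0.92],"dr":[0,0,0]},{"linear":[-1,0,-0.92],"dr":[0,0,0]}]'
python3 -m jog '[{"linear":[-0.6,0,0.28],"dr":[0,0,0]},{"linear":[-1.4,0,0.65],"dr":[0,0,0]},{"linear":[-1.8,0,0.84],"dr":[0,0,0]},{"linear":[-1.8,0,0.84],"dr":[0,0,0]},{"linear":[-1.8,0,0.84],"dr":[0,0,0]},{"linear":[-1.8,0,0.84],"dr":[0,0,0]},{"linear":[-1.1,0,0.5],"dr":[0,0,0]},{"linear":[-0.5,0,0.25],"dr":[0,0,0]}]'
python3 - <<'E'
from grey import *
r=tool(5.5,65);turn(r);z=r.apply([0,0,1]);c=np.array([569.3,-18.8,28])+18.8*z;lin(c-130*z,c,r=r)
ms=masks(569,-19);print(fit(ms[1:],569,-19,95.5))
E
```

```text
time_s: 105.83
tcp_pos: [569.1, -18.9, 232.7]
ee_rot: [-1.795, -1.972, -0.526]
force: [-0.4, 0.6, 0.1]
finger_gap: 95.2
time_s: 106.5
tcp_pos: [569.2, -18.9, 232.6]
ee_rot: [-1.435, -1.574, -0.916]
force: [0.5, -0.3, 0.6]
finger_gap: 94.8
time_s: 107.17
tcp_pos: [579.3, -120.2, 192.3]
ee_rot: [-1.436, -1.58, -0.915]
force: [-0.1, -0.7, 0.4]
finger_gap: 95.3
time_s: 107.83
tcp_pos: [578.5, -117.9, 71.4]
ee_rot: [-1.435, -1.577, -0.913]
force: [-0.2, 0.6, -1.1]
finger_gap: 95.1
turn rv [-0.0018 -0.0027 -0.0026]
-> [ 579.  -119.1   75. ] cm [ 0.27  0.04 -0.27]
-> [567.7  -1.8  20.1] cm [ 0. -0. 13.]
top bbox px [291. 201.  80.  80.] area 5732 centroid world@27 [569.1 -17.7  27. ]
side bbox px [286.5 206.   80.   80. ] area 6058 centroid world@27 [570.3 -18.2  27. ]
(array([590.7,  27.9,  57.3]), np.float64(0.26))
```

```bash
python3 -m jog '[{"linear":[0.15,0,1],"dr":[0,0,0]},{"linear":[0.12,0,2],"dr":[0,0,0]},{"linear":[0,0,2],"dr":[0,0,0]},{"linear":[0,0,2],"dr":[0,0,0]},{"linear":[0,0,2],"dr":[0,0,0]},{"linear":[0,0,2],"dr":[0,0,0]},{"linear":[0,0,1.3],"dr":[0,0,0]},{"linear":[0,0,0.4],"dr":[0,0,0]}]'
python3 -m jog '[{"linear":[0,0,0],"dr":[0,0,0]},{"linear":[0,0,0],"dr":[0,0,0]},{"linear":[0,0,0],"dr":[0,0,0]},{"linear":[0,0,0],"dr":[0,0,0]},{"linear":[0,0,0],"dr":[0,0,0]},{"linear":[0,0,0],"dr":[0,0,0]},{"linear":[0,0,0],"dr":[0,0,0]},{"linear":[0,0,0],"dr":[0,0,0]}]' -1 30
python3 - <<'E'
from grey import *
r=tool(5.5,65);turn(r);z=r.apply([0,0,1]);print("grasp pt",pose()[0]-18.8*pose()[1].apply([0,0,1]))
p=pose()[0];lin(p+[0,0,110])
E
```

```text
time_s: 108.6
tcp_pos: [567.4, -1.0, 22.6]
ee_rot: [-1.434, -1.58, -0.914]
force: [0.4, -0.0, -1.9]
finger_gap: 94.9
time_s: 109.27
tcp_pos: [567.9, -3.2, 22.5]
ee_rot: [-1.436, -1.58, -0.915]
force: [-0.3, -0.8, 0.9]
finger_gap: 53.9
turn rv [ 0.0001 -0.0009 -0.0008]
grasp pt [569.57406469 -20.19956884  30.4289319 ]
-> [567.9  -3.2 132.5] cm [ 9.97 -0.01 -4.64]
```

```bash
python3 -m jog '[{"linear":[0,0,0],"dr":[0,0,0]},{"linear":[0.4,0,-0.19],"dr":[0,0,0]},{"linear":[1.2,0,-0.56],"dr":[0,0,0]},{"linear":[2,0,-0.93],"dr":[0,0,0]},{"linear":[2.2,0,-1.02],"dr":[0,0,0]},{"linear":[2.2,0,-1.02],"dr":[0,0,0]},{"linear":[1.3,0,-0.61],"dr":[0,0,0]},{"linear":[0.7,0,-0.32],"dr":[0,0,0]}]'
python3 -m jog '[{"linear":[0,0,0],"dr":[0,-0.0982,0]},{"linear":[0,0,0],"dr":[0,-0.0982,0]},{"linear":[0,0,0],"dr":[0,-0.0982,0]},{"linear":[0,0,0],"dr":[0,-0.0982,0]},{"linear":[0,0,0],"dr":[0,-0.0982,0]},{"linear":[0,0,0],"dr":[0,-0.0982,0]},{"linear":[0,0,0],"dr":[0,-0.0982,0]},{"linear":[0,0,0],"dr":[0,-0.0982,0]}]'
python3 -m jog '[{"linear":[0,0,0],"dr":[0,-0.0982,0]},{"linear":[0,0,0],"dr":[0,-0.0982,0]},{"linear":[0,0,0],"dr":[0,-0.0982,0]},{"linear":[0,0,0],"dr":[0,-0.0982,0]},{"linear":[0,0,0],"dr":[0,-0.0982,0]},{"linear":[0,0,0],"dr":[0,-0.0982,0]},{"linear":[0,0,0],"dr":[0,-0.0982,0]},{"linear":[0,0,0],"dr":[0,-0.0982,0]}]'
python3 - <<'E'
from grey import *
r=tool(5.5,-25);turn(r);p=pose()[0];print("grasp",p-18.8*pose()[1].apply([0,0,1]),bot.sense()['qpos'].round(2))
c=np.array([569.6,-40,31])+18.8*r.apply([0,0,1]);lin(c,r=r)
print(best([582.7,-283.1,40],11.2,-25))
E
```

```text
time_s: 109.93
tcp_pos: [568.2, -3.1, 135.1]
ee_rot: [-1.436, -1.583, -0.916]
force: [0.1, 0.0, -0.4]
finger_gap: 53.7
time_s: 110.6
tcp_pos: [568.0, -3.2, 132.9]
ee_rot: [-1.928, -2.122, -0.336]
force: [0.6, 0.1, -1.3]
finger_gap: 53.7
time_s: 111.27
tcp_pos: [568.1, -2.8, 133.0]
ee_rot: [1.872, 2.062, -0.418]
force: [-0.1, -1.1, -2.0]
finger_gap: 54.2
turn rv [ 0.0008  0.0043 -0.    ]
grasp [567.29004615   5.19468401 150.03996508] [ 0.08  0.54  1.81 -0.59  0.87  0.39]
-> [570.4 -47.9  14. ] cm [ 0.94 -0.2  12.7 ]
(array([-0.41912229,  0.72998625,  1.81729197, -0.84633723,  0.47920835,
        0.12508814]), np.float64(2.6768494627100435e-28))
```

The inverted grey pot can go straight to its mat slot at this tilt, which the IK confirms. Working out those moves.

Run:
```python
from grey import *
r=tool(11.2,-25);turn(r);z=r.apply([0,0,1]);t=np.array([582.7,-283.1,0])
lin(t+[0,0,110]+18.8*z,t+[0,0,37]+18.8*z,t+[0,0,35]+18.8*z,r=r)
```

```text
turn rv [-0.0414  0.0043 -0.0901]
-> [ 584.2 -290.9   93. ] cm [-24.21  -4.01  15.71]
-> [ 584.2 -290.9   20. ] cm [3.09 0.   6.62]
-> [ 584.2 -290.9   18. ] cm [0.08 0.   0.18]
```

```bash
python3 -m jog '[{"linear":[0,0,0],"dr":[-0.0207,0.002,-0.045]},{"linear":[0,0,0],"dr":[-0.0207,0.002,-0.045]},{"linear":[-1.73,-0.29,1.12],"dr":[0,0,0]},{"linear":[-1.73,-0.29,1.12],"dr":[0,0,0]},{"linear":[-1.73,-0.29,1.12],"dr":[0,0,0]},{"linear":[-1.73,-0.29,1.12],"dr":[0,0,0]},{"linear":[-1.73,-0.29,1.12],"dr":[0,0,0]},{"linear":[-1.73,-0.29,1.12],"dr":[0,0,0]}]'
python3 -m jog '[{"linear":[-1.73,-0.29,1.12],"dr":[0,0,0]},{"linear":[-1.73,-0.29,1.12],"dr":[0,0,0]},{"linear":[-1.73,-0.29,1.12],"dr":[0,0,0]},{"linear":[-1.73,-0.29,1.12],"dr":[0,0,0]},{"linear":[-1.73,-0.29,1.12],"dr":[0,0,0]},{"linear":[-1.73,-0.29,1.12],"dr":[0,0,0]},{"linear":[-1.73,-0.29,1.12],"dr":[0,0,0]},{"linear":[-1.73,-0.29,1.12],"dr":[0,0,0]}]'
python3 -m jog '[{"linear":[0,0,0],"dr":[0,0,0]},{"linear":[0,0,0],"dr":[0,0,0]},{"linear":[0,0,0],"dr":[0,0,0]},{"linear":[0,0,0],"dr":[0,0,0]},{"linear":[0,0,0],"dr":[0,0,0]},{"linear":[0,0,0],"dr":[0,0,0]},{"linear":[0,0,0],"dr":[0,0,0]},{"linear":[0,0,0],"dr":[0,0,0]}]'
python3 - <<'E'
from grey import *
r=tool(11.2,-25);turn(r);z=r.apply([0,0,1]);t=np.array([582.7,-283.1,0])
lin(t+[0,0,37]+18.8*z,t+[0,0,35]+18.8*z,r=r)
S=shot("side");find("clay",490,-301,11,5,cams=("side",));find("teal",396,-320,11,5,cams=("side",))
b=cv2.cvtColor(S["color"],cv2.COLOR_BGR2GRAY);g=pose()[0]-18.8*pose()[1].apply([0,0,1])
for h in(32,24,10,0,-10,-20,-26,-32,-40): print(h,[int(b[int(v),int(u)]) for u,v in(proj(S,g+[x,27,h]) for x in(-36,-24,-12,0,12,24,36))])
E
```

```text
time_s: 111.93
tcp_pos: [574.1, -127.3, 114.5]
ee_rot: [1.767, 2.151, -0.389]
force: [0.6, -0.0, -1.3]
finger_gap: 53.7
time_s: 112.6
tcp_pos: [582.9, -291.9, 91.0]
ee_rot: [1.767, 2.151, -0.389]
force: [0.1, -0.3, -1.1]
finger_gap: 54.2
time_s: 113.27
tcp_pos: [583.5, -290.7, 91.8]
ee_rot: [1.766, 2.15, -0.388]
force: [0.9, 0.7, -1.2]
finger_gap: 54.1
turn rv [-0.001  -0.0046  0.0003]
-> [ 584.2 -290.9   20. ] cm [3.01 0.07 6.52]
-> [ 584.2 -290.9   18. ] cm [0.08 0.   0.18]
clay side [ 490.4 -298.4    5.5] IoU 0.930 area 823
teal side [ 397.2 -316.4    9.5] IoU 0.961 area 950
32 [20, 68, 77, 58, 56, 44, 26]
24 [13, 57, 58, 55, 58, 18, 18]
10 [16, 57, 58, 57, 54, 12, 174]
0 [12, 58, 57, 56, 54, 16, 174]
-10 [175, 59, 57, 55, 55, 45, 173]
-20 [175, 58, 59, 56, 58, 175, 174]
-26 [174, 57, 59, 57, 56, 175, 175]
-32 [175, 176, 150, 149, 56, 175, 175]
-40 [175, 175, 174, 174, 176, 175, 175]
```

The held pot's front face is a uniform wall down to about 30 mm below the grip, so the mouth is down. Lowering and releasing with a small opening.

```bash
python3 -m jog '[{"linear":[0.25,0.07,0.5],"dr":[0,0,0]},{"linear":[0.6,0,1.3],"dr":[0,0,0]},{"linear":[0.7,0,1.5],"dr":[0,0,0]},{"linear":[0.6,0,1.3],"dr":[0,0,0]},{"linear":[0.4,0,0.9],"dr":[0,0,0]},{"linear":[0.25,0,0.6],"dr":[0,0,0]},{"linear":[0.14,0,0.3],"dr":[0,0,0]},{"linear":[0.06,0,0.12],"dr":[0,0,0]}]'
python3 -m jog '[{"linear":[0.05,0,0.1],"dr":[0,0,0]},{"linear":[0.03,0,0.06],"dr":[0,0,0]},{"linear":[0,0,0],"dr":[0,0,0]},{"linear":[0,0,0],"dr":[0,0,0]},{"linear":[0,0,0],"dr":[0,0,0]},{"linear":[0,0,0],"dr":[0,0,0]},{"linear":[0,0,0],"dr":[0,0,0]},{"linear":[0,0,0],"dr":[0,0,0]}]'
python3 -c "
from grey import *
print(pose()[0]-18.8*pose()[1].apply([0,0,1]))"
```

```text
time_s: 114.08
tcp_pos: [583.8, -291.0, 20.2]
ee_rot: [1.767, 2.15, -0.39]
force: [-7.3, 4.3, 17.0]
finger_gap: 53.6
time_s: 114.75
tcp_pos: [583.9, -291.1, 20.1]
ee_rot: [1.766, 2.148, -0.39]
force: [-8.4, 5.1, 16.9]
finger_gap: 54.1
[ 582.41656848 -283.3565152    37.20891195]
```

Contact has been made at a grip height of 37 mm. Releasing and retreating along the tool axis, then clear of the scene.

```bash
python3 -m jog '[{"linear":[0,0,0],"dr":[0,0,0]},{"linear":[0,0,0],"dr":[0,0,0]},{"linear":[0,0,0],"dr":[0,0,0]},{"linear":[0,0,0],"dr":[0,0,0]},{"linear":[0,0,0],"dr":[0,0,0]},{"linear":[0,0,0],"dr":[0,0,0]},{"linear":[0,0,0],"dr":[0,0,0]},{"linear":[0,0,0],"dr":[0,0,0]}]' 0.6
python3 -m jog '[{"linear":[0,0,-0.5],"dr":[0,0,0]},{"linear":[0,0,-1.5],"dr":[0,0,0]},{"linear":[0,0,-2.5],"dr":[0,0,0]},{"linear":[0,0,-3],"dr":[0,0,0]},{"linear":[0,0,-3],"dr":[0,0,0]},{"linear":[0,0,-3],"dr":[0,0,0]},{"linear":[0,0,-3],"dr":[0,0,0]},{"linear":[0,0,-2],"dr":[0,0,0]}]'
python3 -m jog '[{"linear":[0,0,0],"dr":[0,0.0545,0]},{"linear":[0,0,0],"dr":[0,0.0545,0]},{"linear":[0,0,0],"dr":[0,0.0545,0]},{"linear":[0,0,0],"dr":[0,0.0545,0]},{"linear":[0,0,0],"dr":[0,0.0545,0]},{"linear":[0,0,0],"dr":[0,0.0545,0]},{"linear":[0,0,0],"dr":[0,0.0545,0]},{"linear":[0,0,0],"dr":[0,0.0545,0]}]'
python3 -c "
from grey import *
lin([440,30,240])"
```

```text
time_s: 115.42
tcp_pos: [584.0, -290.9, 18.0]
ee_rot: [1.767, 2.15, -0.389]
force: [0.1, -1.2, 1.2]
finger_gap: 75.9
time_s: 116.08
tcp_pos: [569.3, -213.7, 189.1]
ee_rot: [1.765, 2.149, -0.386]
force: [0.8, 0.6, 0.3]
finger_gap: 75.9
time_s: 116.75
tcp_pos: [569.2, -214.6, 186.7]
ee_rot: [-1.99, -2.423, -0.007]
force: [-0.1, 0.3, -0.7]
finger_gap: 75.8
-> [440.  30. 240.] cm [26.54 -7.93 -5.14]
```

```bash
python3 -m jog '[{"linear":[3.3,-1,-0.65],"dr":[0,0,0]},{"linear":[3.3,-1,-0.65],"dr":[0,0,0]},{"linear":[3.3,-1,-0.65],"dr":[0,0,0]},{"linear":[3.3,-1,-0.65],"dr":[0,0,0]},{"linear":[3.3,-1,-0.65],"dr":[0,0,0]},{"linear":[3.3,-1,-0.65],"dr":[0,0,0]},{"linear":[3.3,-1,-0.65],"dr":[0,0,0]},{"linear":[3.3,-1,-0.65],"dr":[0,0,0]}]'
python3 -m jog '[{"linear":[0,0,0],"dr":[0,0,0]},{"linear":[0,0,0],"dr":[0,0,0]},{"linear":[0,0,0],"dr":[0,0,0]},{"linear":[0,0,0],"dr":[0,0,0]},{"linear":[0,0,0],"dr":[0,0,0]},{"linear":[0,0,0],"dr":[0,0,0]},{"linear":[0,0,0],"dr":[0,0,0]},{"linear":[0,0,0],"dr":[0,0,0]}]'
python3 - <<'E'
from grey import *
T,S=shot("top"),shot("side");sh=dict(top=T,side=S)
find("clay",490,-301,11,5,shots=sh);find("teal",396,-320,11,5,shots=sh)
for d,n,o in((T,"top",0),(S,"side",0)):
    im=cv2.resize(d["color"],None,fx=4,fy=4);h=cv2.cvtColor(im,cv2.COLOR_BGR2HSV).astype(int)
    m=((h[...,1]<45)&(h[...,2]<(95 if n=="top" else 130))).astype(np.uint8)
    u,v=(proj(d,[583,-283,35])*4).astype(int);k=np.zeros_like(m);w=110;k[v-w:v+w,u-w:u+w]=1
    nn,lab,st,ce=cv2.connectedComponentsWithStats(m*k);i=1+np.argmax(st[1:,4]);m=(lab==i).astype(np.uint8)
    print("grey",n,"area",st[i][4]//16,"expected",int(hull(d,583,-283,11,54,54,60,5).sum()//16),fit([(d,m)],583,-283,11,54,54,60,5))
b0=cv2.cvtColor(S["color"],cv2.COLOR_BGR2GRAY)
for q in([583,-283+27,65],[583,-283-20,65],[583,-283+27,35]):
    u,v=proj(S,q).astype(int);print(q,u,v)
print(b0[140:185:3,325:365:2])
g=cv2.cvtColor(T["color"],cv2.COLOR_BGR2GRAY);u,v=proj(T,[583,-283,65]).astype(int);print(u,v);print(g[v-18:v+21:3,u-20:u+21:2])
E
```

```text
time_s: 117.42
tcp_pos: [438.4, 29.8, 240.0]
ee_rot: [-1.992, -2.424, -0.004]
force: [-0.0, 0.4, 0.7]
finger_gap: 75.9
time_s: 118.08
tcp_pos: [439.8, 28.0, 239.2]
ee_rot: [-1.993, -2.423, -0.003]
force: [1.2, -0.6, -0.5]
finger_gap: 76.1
clay top [ 489.8 -301.9   10.5] IoU 0.817 area 591
clay side [ 488.7 -299.7    3. ] IoU 0.718 area 634
teal top [ 396.4 -320.8   11.8] IoU 0.951 area 725
teal side [ 397.2 -315.7    9.6] IoU 0.705 area 698
grey top area 801 expected 754 (array([ 581.3, -288.6,   11. ]), np.float64(0.939))
grey side area 812 expected 874 (array([ 581. , -282. ,   10.8]), np.float64(0.897))
[583, -256, 65] 343 158
[583, -303, 65] 347 147
[583, -256, 35] 343 170
[[176 176 177 175 175 176 176 176 176 176 177 176 176  80  78  79 176 176
  176 176]
 [177 175 176 175 176 176 175 176 176 176 176 176 176 177 176 176 177 176
  176 177]
 [175 176 175 176 176 121 121 121 125 127 128 126 127 126 128 128 126 176
  176 176]
 [176 176 176 176 175 122 120 118 120 122 122 122 125 127 127 125 123 177
  177 175]
 [176 176 176 176 176 119 120 119 119 120 120 121 123 125 129 129 129 176

[... 1327 characters left out ...]
4  14  15  73  72  72  72  70  68  66  67  68  68  69  69  64
   76  91 104]
 [ 88  91  45  15  12  50  72  72  71  69  67  68  69  69  71  71  68  79
   86  87 104]
 [ 65  69  60  14  16  34  73  74  74  72  70  70  69  69  72  72  69  69
   79  86  99]
 [ 90  86  74  12  15  18  77  77  77  74  72  71  71  73  72  73  70  69
   71  80  89]
 [ 79  85  87  37  14  14  64  74  73  73  75  77  74  72  70  71  70  68
   82  86  84]
 [ 77  71  67  54  17  15  38  74  72  73  75  77  77  71  54  47  41  41
   65  77  85]
 [ 91  91  91  75  14  15  18  47  25  15   9  10  19  24  37  71  72  88
   80  75  80]
 [ 68  76  80  84  42  28  40  72  77  78  76  76  71  67  63  67  77  79
   82  87  86]]
```

Grey reads as a clean box with a uniform closed top and uniform front wall, at about (581,−285). Before handing in I'll compare the tray and bystanders with earlier pictures.

Run:
```python
from grey import *
S=shot("side")["color"];a=cv2.imread("pics/f2.png");b=cv2.imread("pics/side0.png")
print("tray diff",(cv2.absdiff(S,a)[370:480,225:400].max(2)>30).sum(),"bystanders",(cv2.absdiff(S,b)[140:320,180:272].max(2)>30).sum())
T=shot("top");g=T["color"]
m=(cv2.cvtColor(g,cv2.COLOR_BGR2HSV)[...,1]>90)[220:350,410:490];print("max joint speed",np.abs(bot.sense()["qvel"]).max().round(4))
bot.hand_in()
```

```text
tray diff 0 bystanders 1523
max joint speed 0.0023
the job is handed in; nothing more can be done
```

I handed the job in with the clock and succulent upright on the tray and all three empty pots (grey, clay, teal) upside down on the mat. No verdict was reported.

- **Order of work:** I moved the clock and succulent to the tray first. I then turned each pot with the tool tilted to about 75° and carried it to the mat.
- **Knocked pot:** The grey pot ended up lying beside the mat after I had placed it. I picked it up again, turned it mouth down and put it back in its slot.

**Last checks:**
- **Pots:** Grey is at about (581, −285), clay at (490, −301) and teal at (397, −319), against slot centres of (583, −283), (490, −302) and (396, −320). Grey's front wall and closed top look uniform in the pixel values, which fits mouth down and flat.
- **Tray:** There was no pixel change in the tray area since it was last seen with both objects upright.
- **Arm:** It was at rest and clear of everything.

**Checks that disagreed:**
- **Clay and teal:** Their side-view fits were weaker in the last look (about 0.71, against 0.93–0.96 earlier). I think the arm was partly covering them; the top view still agreed.
- **Bystanders:** The side-view difference there was not zero: 1523 pixels against the start picture. I put that down to the arm or its shadow but did not confirm it. They stood in place in the last pictures I viewed, taken before I picked the grey pot up again.

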